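Refill the sanitiser doser and hang its splash guard

ROBOT

A 6-joint arm with a two-finger parallel gripper is mounted at the origin on the work surface. World frame = base frame: x ahead of the robot, y to its left, z up, the work surface at z = 0. Lengths are in m, angles in degrees, forces in N, time in s.
With the tool pointing down it reaches from about 0.35 to 0.875 m from the base axis. Payload 4.2 kg.
Tool frame: the origin (TCP) lies at the very end of the fingers, on their centre line; the grasp point (between the pads) lies 19 mm behind it (tcp_to_grasp is the z of the grasp point in the tool frame, in m); z points along the fingers, y is the direction in which the jaws open and shut (so a half turn about z gives the same grasp; the last joint's range is limited). The gripper opens to 87 mm and grips with 3 to 60 N. Pads are 19 mm wide; open, the fingers measure 117 mm over their backs; the gripper's body (75 mm by 190 mm) begins 51 mm behind the grasp point.
Start: joints at [-53.251, 22.042, 0.453, 0, -68.411, -14.817], TCP at [0.233, -0.58, 0.196] pointing down, gripper open.
Joint ranges: [-179.83, 179.83], [-69.29, 118.12], [-61.27, 80.66], [-181.25, 117.63], [-171.15, -9.14], [-177.46, 177.46]. Speed limits (degrees/s): [159.86, 159.86, 180, 180, 180, 180].

INTERFACE

Orientations are given as a 3x3 rotation matrix whose columns are the frame's x, y, z axes.
In Python, from station import sense, capture, camera_params, finish_job, tcp_to_grasp gives the robot as it stands.
- The arm moves only by the shell command python3 -m inch 'ROWS'. ROWS is JSON, a list of rows, each an object of numbers: "jaw": the closure in counts, from 0 (fully open) to 255 (shut); "x", "y", "z": the shift along the world's x, y, z normalised to -1 to 1, where 1 is 0.06 m; "ax", "ay", "az": the turn, a rotation vector about the world's x, y, z normalised to -1 to 1, where 1 is 10 degrees. A call has 1 to 12 rows; each row shifts and turns the pose as measured when the row begins; what a row does not reach is not made up. A row lasts 1/8 s, in which the tool goes at most 62.5 mm and 10.7 degrees, less where a joint would pass 70% of its speed; a pose out of reach is approached as far as the arm can. A call with a number of a shift or a turn outside -1 to 1 is refused whole. A call with a gripper value outside its range is refused whole. The fingers move at their own pace and stop on an object; the grip force is fixed at half the most. Time passes only in rows, so rows that do not move let the fingers close. It gives the time, the measured TCP pose, the force and the opening at its end, in the units of the state.
- sense(): the state, without advancing time (a new reading comes with each control period).
- capture(name): name is "scene" or "side" or "wrist"; returns the picture (480x640x3 uint8, red, green, blue); there is no depth.
- camera_params(name): a dict with "vfov" (degrees; the focal length in pixels is half the picture's height over the tangent of half this angle, whatever the lens; pixels are square), "cx", "cy" (the principal point, pixels), "D" ([k1, k2, p1, p2, k3] as OpenCV has them; the pictures are not rectified), "R" (3x3) and "t" (3): a world point X has camera coordinates R X + t. Camera axes: x right, y down, z forward; pixel columns grow to the right and rows downward; lengths in m; the calibration is good to about 2 mm. A picture is of the moment at which its call begins: read the wrist's pose just before it. camera_params takes no time and is no camera call; for the wrist camera it gives the pose at the moment of the call.
- finish_job(): hands the job in, once; it reports no verdict.
The state is a dict: "time_s": time; "joints": joint angles; "joint_velocities": joint speeds; "effort": joint torques, N m; "tcp_pos": TCP position; "ee_rot": TCP orientation; "wrist_force": force on the tool from outside, world axes, zero at the start; "moment": the same for the moment, N m; "gripper_width": opening from 0.0 (shut) to 1.0 (fully open).
Only numpy, scipy, OpenCV 4.12 (cv2) and the standard library are available. Lean on these libraries where they do the work, as an engineer would, in place of code of your own. Each camera call takes 0.05 s, during which the arm holds its last target.

TASK

Refill the sanitiser doser on the prep counter: put the spare tablet into the feed tube on top of the one already there, then with the tamping rod pack both down until they bottom out firmly, and put the rod back upright in its stand. Then hang the lift-off splash guard on the doser's two pintles, both sockets fully down and the guard closed across the robot's side of the tube, and let go. Leave the jar, the brush and the mincer plate where they are.

Things in the scene. Friction and masses are not known exactly. Their poses are not given: they have to be found in the camera images.
- tube_mouth (a point): Centre of the rim of the doser's upright feed tube: clear plastic with a flared steel mouth. Rim 46 mm inside, 54 mm outside, 120 mm above the table; narrows over 12 mm to a straight bore of 34 mm (tube 42 mm outside). Axes are the doser's: z up, x away from the robot's side (yawed up to 15 degrees), y towards the hinge post
- doser: The sanitiser doser, fixed to the table; origin on the tube axis at table height, axes as tube_mouth. Grey base plate 12 mm thick, x -42 to +63, y -90 to +100 mm; pump box 57 mm high (its pin 87 mm) at x +45, y -55 mm; steel hinge post, 20 x 22 mm, 138 mm high, at x -31, y +80 mm
- follower (a joint): Plate inside the tube that carries the tablets; it slides down in the tube against steady friction of about 6 N and stays where it is left. Value in m: starts at 0 to 0.008 (up), 0.040 = on its bottom stop. At value 0 its top face lies 56 mm below the rim, at 0.040 it lies 96 mm below the rim. Firmly bottomed: the rod still pressing with 10 to 20 N at the stop
- loaded_tablet_mid (a point): Centre of the hard off-white cleaning tablet already in the tube, lying flat on the follower; a cylinder of 30 mm diameter, 24 mm high, 30 g; z along its axis
- spare_tablet_mid (a point): Centre (half-way up) of the spare tablet, same cylinder: 30 mm diameter, 24 mm high, 30 g, standing on its flat end on the grey tray; z along its axis
- tray_top (a point): Centre of the top face of the fixed flat grey tray (120 x 100 x 8 mm, no rim) on which the spare tablet stands
- rod_grip (a point): Middle of the handle of the dark steel tamping rod: handle 24 mm diameter, 52 mm long (26 mm up and down from this point), round. The rod stands upright in its stand. Total length 168 mm, about 150 g; z along the rod, up
- rod_foot (a point): Centre of the flat lower end of the rod, 142 mm below rod_grip; the foot is 26 mm in diameter, the shaft above it 16 mm
- stand_floor (a point): Centre of the floor of the round well (36 mm diameter, 35 mm deep) in the fixed steel stand, a block of 75 x 75 x 45 mm; floor 10 mm above the table
- guard_tab (a point): Grip point in the tab at top middle of the splash guard, an aluminium sheet 118 mm wide, 130 mm high, 6 mm thick, about 300 g, standing upright on its own folded foot (44 mm in x, 110 mm in y). Tab 10 mm thick, 40 mm wide, its top 20 mm above this point, which is 152 mm above the underside, about over the centre of mass. x across the sheet, y along it towards the sockets, z up
- socket_low (a point): Centre of the underside of the lower hinge socket of the guard: a ring 16 mm high, 12 mm bore, 20 mm outside, axis upright; 80 mm along the guard's y from the tab and 129 mm below guard_tab
- socket_high (a point): The same for the upper socket, 90 mm above the lower one on the same axis, 39 mm below guard_tab
- pintle_low (a point): Foot of the doser's lower upright pintle: pin of 8 mm diameter, 20 mm high, tapered tip, on a bracket (8 mm thick, 18 mm wide) reaching from the hinge post towards the robot; at x -75, y +80 mm from the tube axis, 35 mm above the table. The socket's underside rests on this bracket when fully down
- pintle_high (a point): The same for the upper pintle, 90 mm straight above the lower one. The lower socket cannot pass down through the upper bracket: bring the guard in from the robot's side with its sockets 22 to 60 mm above their final height, then lower it
- closed_point (a point): Point on the doser where guard_tab comes to be when the guard hangs closed, 164 mm above the table, 75 mm towards the robot (-x) from the tube axis; then the guard's axes are parallel to the doser's
- jar: Closed white plastic jar with steel lid, 70 mm diameter, 100 mm high, bystander; origin at the centre of its underside
- brush: Scrub brush lying on the table, bystander; about 200 mm long along its x
- mincer_plate: Flat perforated steel mincer disc, 70 mm diameter, 10 mm thick, lying on the table, bystander; origin at the centre of its underside

How it is judged (in metres and radians):
On the way, in this order (a step that is already met when the one before it is completed fails the run):
1. the spare tablet is let go in the mouth of the tube, on top of the loaded one (horizontal distance between spare_tablet_mid and tube_mouth below 0.005 m and z of spare_tablet_mid in the frame of tube_mouth below -0.012 m and contact force between spare_tablet and the fingers below 0.1 N), for 0.1 s.
2. the rod presses the stack with more than 8 N with the follower on its bottom stop (contact force between rod and spare_tablet above 8 N and value of joint follower above 0.038 m and horizontal distance between each of spare_tablet_mid, loaded_tablet_mid and tube_mouth below 0.005 m and z of spare_tablet_mid in the frame of tube_mouth below -0.055 m and z of loaded_tablet_mid in the frame of tube_mouth below -0.079 m), for 0.1 s.
3. the rod stands in its stand, let go (horizontal distance between rod_foot and stand_floor below 0.008 m and z of rod_foot in the frame of stand_floor below 0.005 m and angle between rod_foot's own z axis and vertical below 0.12 rad and contact force between rod and the fingers below 0.1 N), for 0.2 s.
4. the guard hangs on both pintles, closed, let go (horizontal distance between socket_low and pintle_low below 0.004 m and z of socket_low in the frame of pintle_low between -0.004 and 0.004 m and horizontal distance between socket_high and pintle_high below 0.004 m and z of socket_high in the frame of pintle_high between -0.004 and 0.004 m and angle between the x axis of guard_tab and the x axis of tube_mouth, either way round below 0.35 rad and horizontal distance between guard_tab and closed_point below 0.04 m and contact force between guard and the fingers below 0.1 N), for 0.2 s.
At the end, for the whole second after the job is handed in: Follower within 2 mm of its stop, both tablets in the tube on it; rod upright in its stand (foot within 8 mm of centre, 5 mm of floor); both sockets within 4 mm of home on their pintles, guard closed within 20 degrees; all released and at rest (all of step 3 and all of step 4 and value of joint follower above 0.038 m and horizontal distance between each of spare_tablet_mid, loaded_tablet_mid and tube_mouth below 0.005 m and z of spare_tablet_mid in the frame of tube_mouth below -0.055 m and z of loaded_tablet_mid in the frame of tube_mouth below -0.079 m and linear speed of each of guard, rod, spare_tablet, loaded_tablet below 0.02 m/s); the robot touches nothing.
It fails at once if the jar is moved more than 30 mm (distance of jar from where it was at the start of the episode above 0.03 m).
It fails at once if the brush is moved more than 30 mm (distance of brush from where it was at the start of the episode above 0.03 m).
It fails at once if the mincer plate is moved more than 30 mm (distance of mincer_plate from where it was at the start of the episode above 0.03 m).
It also fails if it takes over 72 s, if anything falls off the work surface, if the arm or the gripper's body presses on something with over 40 N, if the wrist force passes 120 N, or if a joint passes its speed limit or range.

## Working session

There is one attempt and no reset: what is moved stays moved. The work goes in short steps, Python scripts to look and compute and a shell command to move; the robot and the scene stay as the last step left them, time stands still between calls to the robot, and variables do not carry over. Pictures are saved under pics/ and viewed, and the job is handed in when it is done.

```bash
ls; mkdir -p pics; python3 - <<'E'
from station import *
import cv2,json
print(sense(), tcp_to_grasp)
for n in ("scene","side","wrist"):
    p=camera_params(n); print(n,p)
    cv2.imwrite(f"pics/{n}0.png",capture(n)[:,:,::-1])
E
```

```text
pics
{'time_s': 0.0, 'joints': array([-5.32520099e+01,  2.20905771e+01,  3.80737413e-01, -3.00751953e-02,
       -6.84130675e+01, -1.48170710e+01]), 'joint_velocities': array([-0.09207738,  0.09120276,  0.05016263,  0.04308687,  0.04703777,
       -0.01799891]), 'effort': array([-3.84643517e-04, -3.90667033e+01,  1.87403566e+01,  4.21987072e+00,
        1.09644915e-02, -2.18647838e-04]), 'tcp_pos': array([ 0.23320586, -0.57914344,  0.19506536]), 'ee_rot': array([[-9.27707112e-01, -3.73307806e-01, -8.92299808e-04],
       [-3.73308864e-01,  9.27704936e-01,  2.01082820e-03],
       [ 7.71330721e-05,  2.19856305e-03, -9.99997580e-01]]), 'wrist_force': array([ 0.07818353, -0.16238186,  0.07598691]), 'moment': array([-0.01942255, -0.00133008, -0.00550094]), 'gripper_width': 0.9979186483276122} -0.0187
scene {'vfov': 56.55576382033714, 'cx': 316.7411450471353, 'cy': 234.73465838876263, 'D': array([0.02484963, 0.        , 0.        , 0.        , 0.        ]), 'R': array([[-0.09316958,  0.99546175,  0.01937376],
       [ 0.62892605,  0.07392645, -0.77394244],
       [-0.77186233, -0.05992323, -0.63295952]]), 't': array([ 0.00654221, -0.28134017,  1.48585923])}
side {'vfov': 42.61295784973365, 'cx': 314.41539280551234, 'cy': 235.1434793161716, 'D': array([3.84572692e-06, 0.00000000e+00, 0.00000000e+00, 0.00000000e+00,
       0.00000000e+00]), 'R': array([[-0.82026368, -0.57145589,  0.02461012],
       [-0.31057799,  0.40884549, -0.85812976],
       [ 0.48032157, -0.71153604, -0.51284273]]), 't': array([0.4941167 , 0.26720988, 1.2737736 ])}
wrist {'vfov': 63.51785258682502, 'cx': 321.34100835625225, 'cy': 241.5846711055511, 'D': array([-0.05343518,  0.        ,  0.        ,  0.        ,  0.        ]), 'R': array([[-0.37378582,  0.92751272,  0.00207854],
       [ 0.89625571,  0.36061061,  0.25823574],
       [ 0.23876739,  0.09838776, -0.9660797 ]]), 't': array([ 0.6239253 , -0.03155433,  0.39006022])}
```

View pics/scene0.png

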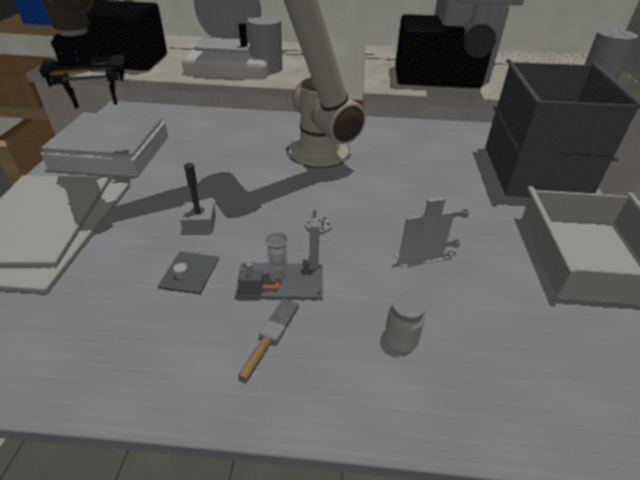

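View pics/side0.png

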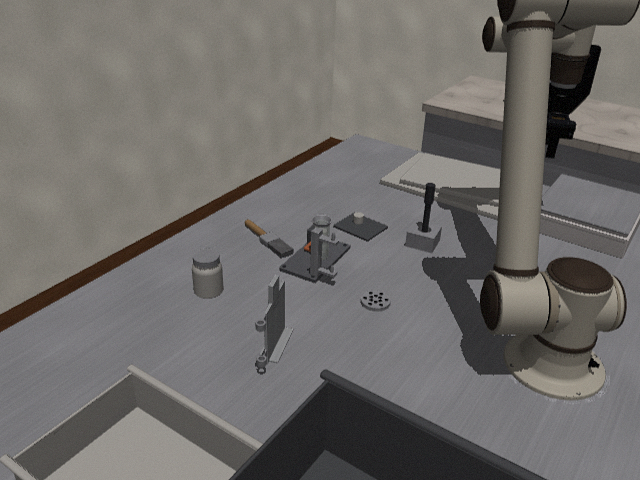

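View pics/wrist0.png

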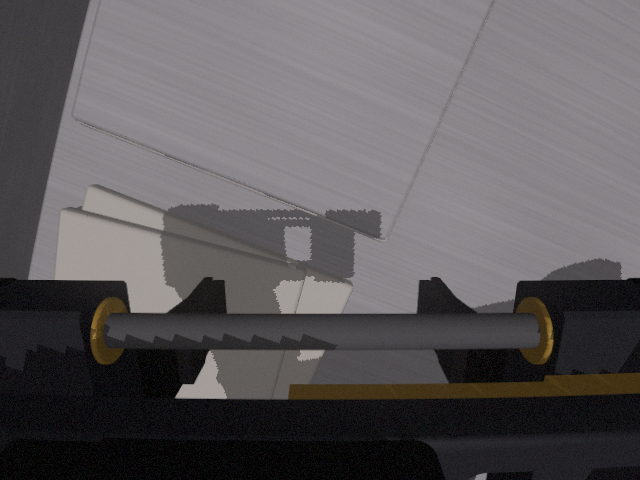

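```bash
cat > h.py <<'E'
import numpy as np, cv2
from station import *
def K(p):
    f=240/np.tan(np.radians(p['vfov']/2)); return np.array([[f,0,p['cx']],[0,f,p['cy']],[0,0,1]])
def ray(p,uv):
    q=cv2.undistortPoints(np.array([[uv]],float),K(p),p['D'])[0,0]
    d=p['R'].T@np.array([q[0],q[1],1]); o=-p['R'].T@p['t']; return o,d/np.linalg.norm(d)
def atz(p,uv,z):
    o,d=ray(p,uv); return o+d*(z-o[2])/d[2]
def proj(p,X):
    X=np.atleast_2d(np.array(X,float)); r,_=cv2.Rodrigues(p['R']); 
    return cv2.projectPoints(X,r,p['t'],K(p),p['D'])[0][:,0]
def tri(obs):
    A=np.zeros((3,3));b=np.zeros(3);R=[]
    for p,uv in obs:
        o,d=ray(p,uv);M=np.eye(3)-np.outer(d,d);A+=M;b+=M@o;R.append((o,M))
    X=np.linalg.solve(A,b); return X,[np.linalg.norm(M@(X-o)) for o,M in R]
E
python3 - <<'E'
import cv2
s=cv2.imread('pics/scene0.png'); d=cv2.imread('pics/side0.png')
cv2.imwrite('pics/c1.png',cv2.resize(s[150:310,150:350],None,fx=4,fy=3.75 if 0 else 4)[:600]) 
cv2.imwrite('pics/c2.png',cv2.resize(s[185:285,380:480],None,fx=6,fy=6))
cv2.imwrite('pics/c3.png',cv2.resize(d[175:285,270:450],None,fx=4.4,fy=4.4))
cv2.imwrite('pics/c4.png',cv2.resize(d[270:380,240:340],None,fx=5.4,fy=5.4))
E
```

```text
(no output)
```

View pics/c1.png

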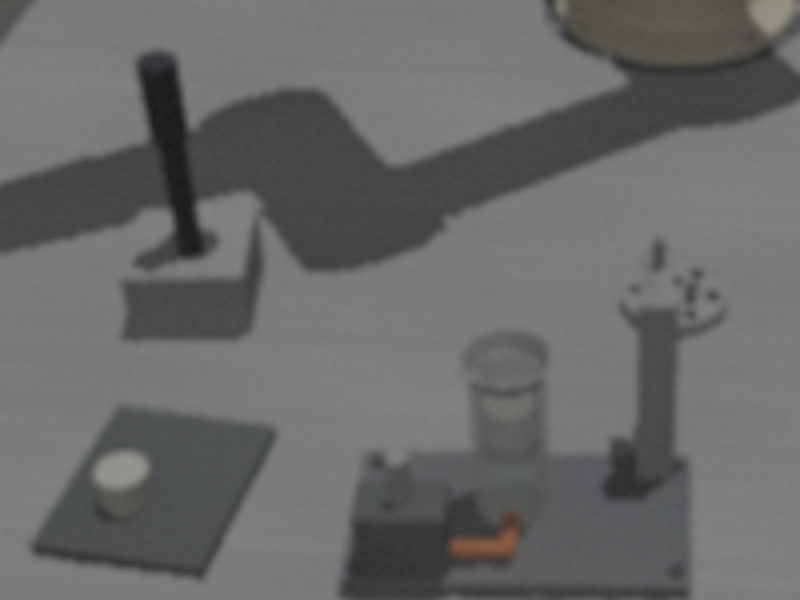

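View pics/c2.png

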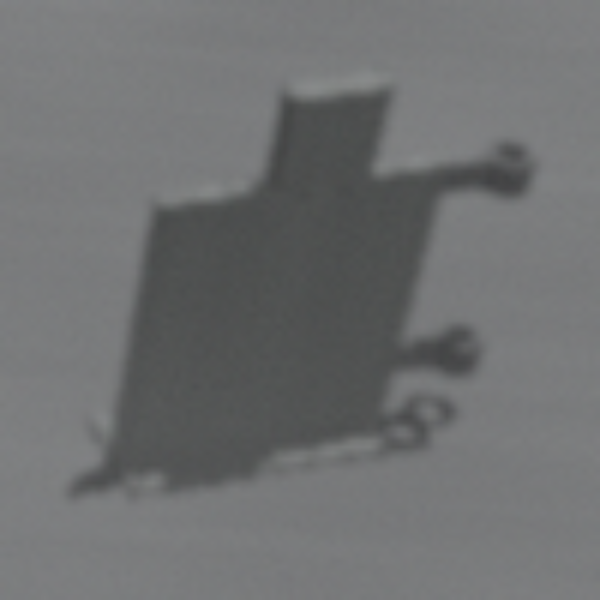

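View pics/c3.png

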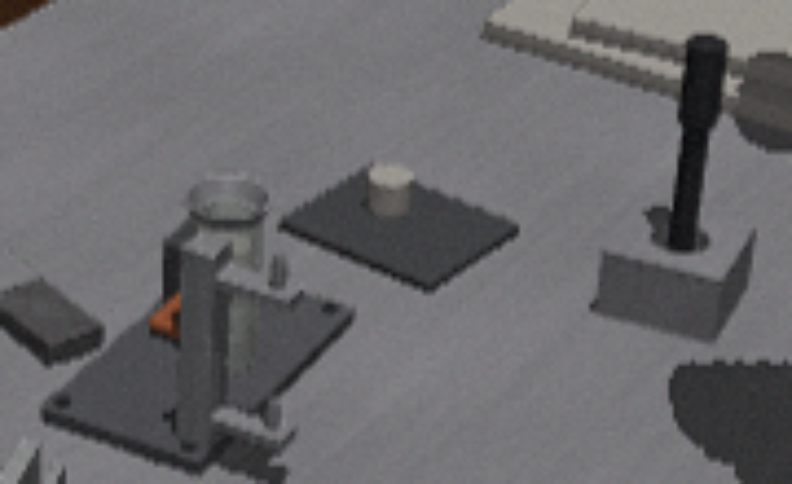

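View pics/c4.png

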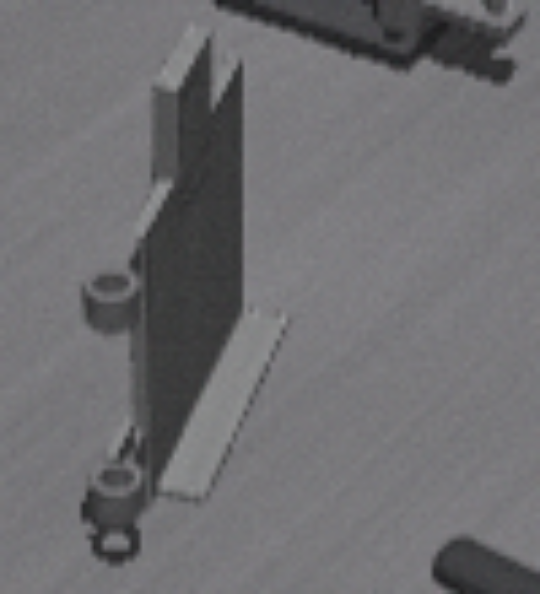

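```bash
cat > m0.py <<'E'
from h import *
from scipy.optimize import least_squares
P={n:camera_params(n) for n in('scene','side')}
C={1:('scene',150,150,4),2:('scene',380,185,6),3:('side',270,175,4.4),4:('side',240,270,5.4)}
def px(c,x,y):
    n,u,v,s=C[c]; return P[n],(u+(x+.5)/s-.5,v+(y+.5)/s-.5)
def show(l,a,b,z):
    X,r=tri([px(*a),px(*b)]); print(l,X.round(4),'res',np.round(r[0]*1e3,1),'z',z, 'sc',atz(*px(*a),z)[:2].round(4),'si',atz(*px(*b),z)[:2].round(4))
show('rim',(1,506,359),(3,228,196),.12)
show('rodtop',(1,157,60),(3,708,42),.178)
show('well',(1,185,240),(3,682,238),.045)
show('spare',(1,122,470),(3,391,174),.032)
show('tabtop',(2,339,88),(4,184,60),.172)
show('shigh',(2,515,158),(4,110,286),.129)
show('slow',(2,462,345),(4,118,476),.039)
show('pinH',(1,657,240),(3,280,258),.145)
def fit(pts,x0):
    def f(q):
        c,s=np.cos(q[2]),np.sin(q[2]); r=[]
        for (cc,x,y),X in pts:
            p,uv=px(cc,x,y); W=[q[0]+c*X[0]-s*X[1],q[1]+s*X[0]+c*X[1],X[2]]
            r+=list(proj(p,W)[0]-uv)
        return np.array(r)
    o=least_squares(f,x0,loss='soft_l1'); print(o.x[:2].round(4),np.degrees(o.x[2]).round(2)); print(o.fun.reshape(-1,2).round(1).tolist()); return o.x
print('doser'); fit([((1,365,453),(-.042,-.09,.012)),((1,690,458),(-.042,.1,.012)),((1,690,582),(.063,.1,.012)),((1,342,585),(.063,-.09,.012)),((3,42,405),(.063,.1,.012)),((3,200,460),(-.042,.1,.012)),((3,355,308),(-.042,-.09,.012)),((1,506,359),(0,0,.12)),((3,228,196),(0,0,.12))],[.55,-.1,0])
print('guard');
fit([((2,155,208),(.003,-.059,.13)),((2,339,88),(0,0,.172)),((4,184,60),(0,0,.172)),((2,515,158),(0,.08,.129)),((4,110,286),(0,.08,.129)),((2,462,345),(0,.08,.039)),((4,118,476),(0,.08,.039)),((4,243,60),(-.003,-.059,.13))],[.55,.2,0])
print('stand');fit([((1,123,280),(.0375,-.0375,.045)),((1,245,278),(.0375,.0375,.045)),((1,260,203),(-.0375,.0375,.045)),((3,600,250),(.0375,.0375,.045)),((3,722,278),(-.0375,.0375,.045)),((3,755,232),(-.0375,-.0375,.045)),((3,682,238),(0,0,.045)),((1,157,60),(0,0,.178)),((3,708,42),(0,0,.178))],[.4,-.3,0])
E
python3 m0.py
```

```text
rim [ 0.6116 -0.0381  0.1178] res 0.6 z 0.12 sc [ 0.6149 -0.0371] si [ 0.6097 -0.0358]
rodtop [ 0.4335 -0.2728  0.177 ] res 0.5 z 0.178 sc [ 0.4359 -0.2716] si [ 0.4329 -0.2721]
well [ 0.4336 -0.2758  0.0441] res 1.0 z 0.045 sc [ 0.4334 -0.2764] si [ 0.4329 -0.2726]
spare [ 0.6292 -0.2543  0.031 ] res 0.8 z 0.032 sc [ 0.6309 -0.2531] si [ 0.6285 -0.2541]
tabtop [0.4972 0.2988 0.1692] res 0.1 z 0.172 sc [0.5013 0.2978] si [0.4947 0.302 ]
shigh [0.4713 0.3752 0.1259] res 0.4 z 0.129 sc [0.4763 0.3741] si [0.4687 0.3777]
slow [0.4727 0.3737 0.0349] res 1.7 z 0.039 sc [0.4794 0.3733] si [0.4692 0.3754]
pinH [0.5293 0.034  0.1413] res 0.2 z 0.145 sc [0.5341 0.0343] si [0.526  0.0396]
doser
[ 0.6116 -0.0371] 5.79
[[-0.4, -0.7], [-0.0, -1.3], [0.8, 1.0], [-0.7, -0.4], [-0.6, -0.0], [0.2, -0.0], [-0.4, -0.6], [0.2, -1.0], [-0.3, -0.4]]
guard
[0.4977 0.2985] 18.82
[[3.2, -1.3], [0.2, -0.9], [-0.1, -1.3], [-0.2, -1.1], [-0.1, -1.5], [-0.0, -2.0], [-0.7, -0.9], [-0.1, -0.0]]
stand
[ 0.434  -0.2714] 8.82
[[-0.3, -0.5], [-0.0, -0.6], [-0.3, 0.8], [0.3, 0.2], [-0.1, 0.8], [0.3, -1.4], [-0.6, 0.0], [0.3, -0.4], [-0.5, -0.0]]
```

```bash
python3 -m inch '[{"x":0.8,"y":0.7,"z":-0.05,"az":-0.2,"jaw":0},{"x":0.8,"y":0.7,"z":-0.05,"az":-0.2,"jaw":0},{"x":0.8,"y":0.7,"z":-0.05,"az":-0.2,"jaw":0},{"x":0.8,"y":0.7,"z":-0.05,"az":-0.2,"jaw":0},{"x":0.8,"y":0.7,"z":-0.05,"az":-0.2,"jaw":0},{"x":0.8,"y":0.7,"z":-0.05,"az":-0.2,"jaw":0},{"x":0.8,"y":0.7,"z":-0.05,"az":-0.2,"jaw":0},{"x":0.0,"y":0.0,"jaw":0}]'
python3 - <<'E'
from h import *
s=sense();print(s['time_s'],s['tcp_pos'],s['ee_rot'],s['gripper_width'])
cv2.imwrite('pics/w1.png',capture('wrist')[:,:,::-1])
E
```

```text
0.15 [ 0.23325648 -0.57929899  0.19532416] [[-9.27690182e-01 -3.73350269e-01 -7.09149243e-04]
 [-3.73350931e-01  9.27688955e-01  1.51190278e-03]
 [ 9.34006106e-05  1.66733890e-03 -9.99998606e-01]] 1.0016573838308793$[0]: bad value
```

View pics/w1.png

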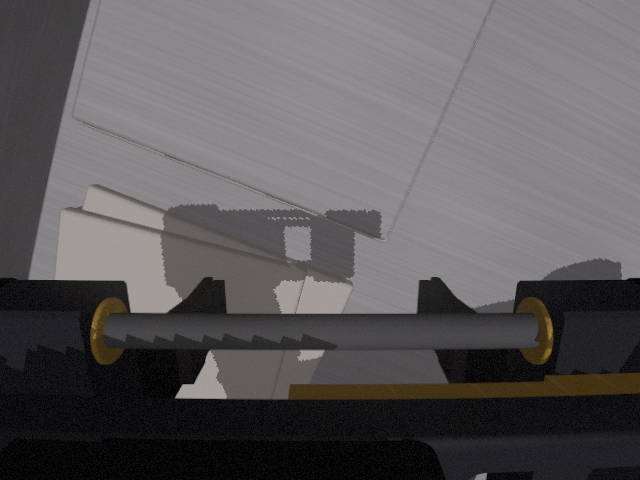

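```bash
python3 -m inch '[{"jaw":0,"x":0.8,"y":0.7,"z":-0.05,"ax":0,"ay":0,"az":-0.2}]'
```

```text
time_s: 0.32
tcp_pos: [0.2787, -0.5398, 0.192]
ee_rot: [[-0.942, -0.334, -0.001], [-0.334, 0.942, 0.001], [0.001, 0.001, -1.0]]
wrist_force: [1.2, 0.0, -0.1]
gripper_width: 0.998
```

```bash
python3 -m inch '[{"jaw":0,"x":0.8,"y":0.7,"z":-0.1,"ax":0,"ay":0,"az":-0.2},{"jaw":0,"x":0.8,"y":0.7,"z":-0.1,"ax":0,"ay":0,"az":-0.2},{"jaw":0,"x":0.8,"y":0.7,"z":-0.1,"ax":0,"ay":0,"az":-0.2},{"jaw":0,"x":0.8,"y":0.7,"z":-0.1,"ax":0,"ay":0,"az":-0.2},{"jaw":0,"x":0.8,"y":0.7,"z":-0.1,"ax":0,"ay":0,"az":-0.2},{"jaw":0,"x":0.8,"y":0.7,"z":-0.1,"ax":0,"ay":0,"az":-0.2},{"jaw":0,"x":0.4,"y":0.3,"z":-0.1,"ax":0,"ay":0,"az":-0.2}]'
python3 - <<'E'
from h import *
s=sense();print(s['time_s'],s['tcp_pos'],s['ee_rot'],s['gripper_width'],camera_params('wrist')['R'][2])
cv2.imwrite('pics/w2.png',capture('wrist')[:,:,::-1])
E
```

```text
time_s: 1.2
tcp_pos: [0.5872, -0.2699, 0.1496]
ee_rot: [[-0.996, -0.088, -0.001], [-0.088, 0.996, 0.001], [0.001, 0.001, -1.0]]
wrist_force: [0.3, -0.9, 0.9]
gripper_width: 1.001
1.2 [ 0.58721007 -0.26987352  0.14956131] [[-9.96133099e-01 -8.78546887e-02 -6.34528282e-04]
 [-8.78552918e-02  9.96132751e-01  9.95062028e-04]
 [ 5.44653539e-04  1.04696089e-03 -9.99999304e-01]] 1.0008612636213912 [ 0.2568074   0.02334761 -0.96618055]
```

View pics/w2.png

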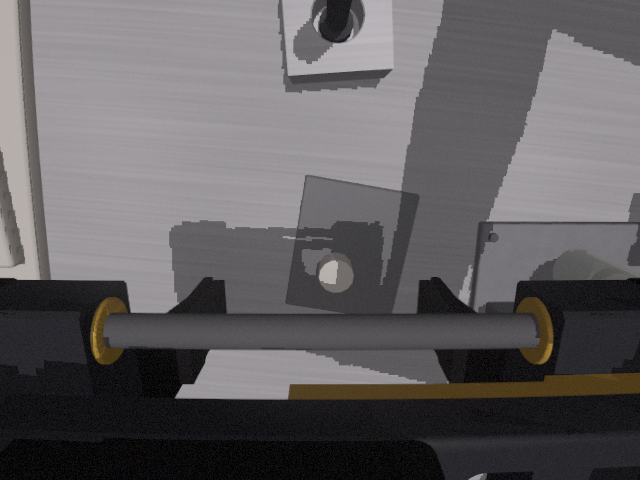

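```bash
python3 - <<'E'
from h import *
im=cv2.imread('pics/w2.png')
cv2.imwrite('pics/w2c.png',cv2.resize(im[220:320,270:400],None,fx=6,fy=6))
p=camera_params('wrist'); print(sense()['tcp_pos'])
print(proj(p,[[.6295,-.254,.032],[.6295,-.254,.008]]))
print('C',-p['R'].T@p['t'])
E
```

```text
[ 0.58913484 -0.26833779  0.14820549]
[[333.69719285 276.55562993]
 [332.8422864  267.29390243]]
C [ 0.5193376  -0.27455785  0.33673093]
```

View pics/w2c.png

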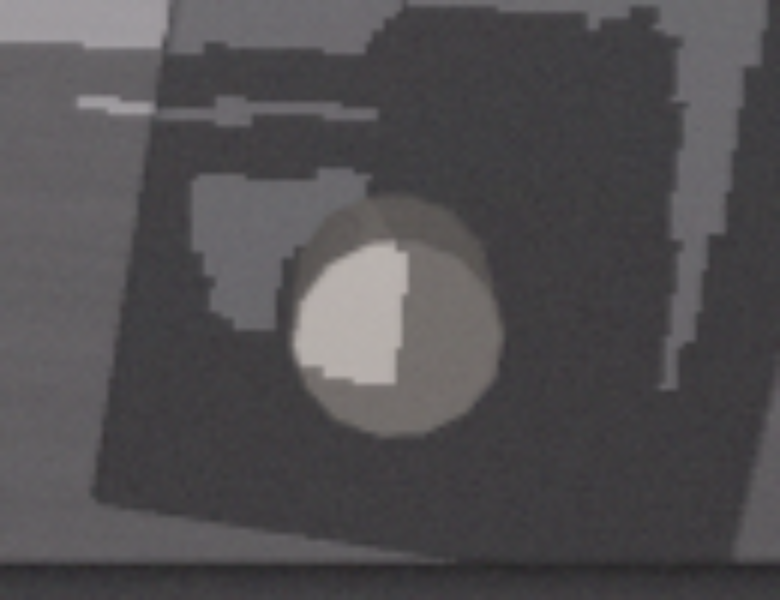

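```bash
python3 -m inch '[{"jaw":0,"x":0.65,"y":0.24,"z":-0.5,"ax":0,"ay":0,"az":0},{"jaw":0,"x":0,"y":0,"z":-0.8,"ax":0,"ay":0,"az":0},{"jaw":0,"x":0,"y":0,"z":0,"ax":0,"ay":0,"az":0}]'
```

```text
time_s: 1.62
tcp_pos: [0.63, -0.2522, 0.0682]
ee_rot: [[-0.996, -0.091, -0.0], [-0.091, 0.996, 0.001], [0.0, 0.001, -1.0]]
wrist_force: [-0.6, -0.0, -0.0]
gripper_width: 1.0
```

```bash
python3 -m inch '[{"jaw":100,"x":-0.03,"y":-0.03,"z":-0.6,"ax":0,"ay":0,"az":0},{"jaw":100,"x":0,"y":0,"z":-0.13,"ax":0,"ay":0,"az":0},{"jaw":100,"x":0,"y":0,"z":0,"ax":0,"ay":0,"az":0}]'
python3 - <<'E'
from h import *
cv2.imwrite('pics/w3.png',capture('wrist')[:,:,::-1]);
s=capture('side')[:,:,::-1]; cv2.imwrite('pics/s3.png',cv2.resize(s[150:260,300:440],None,fx=5.4,fy=5.4))
E
```

```text
time_s: 2.0
tcp_pos: [0.632, -0.2566, 0.0305]
ee_rot: [[-0.996, -0.093, 0.009], [-0.093, 0.996, -0.003], [-0.009, -0.004, -1.0]]
wrist_force: [-0.2, -0.7, 0.5]
gripper_width: 0.743
```

View pics/w3.png

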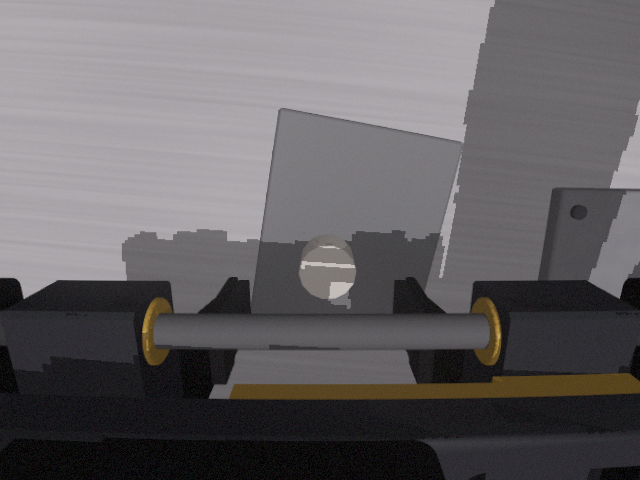

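View pics/s3.png

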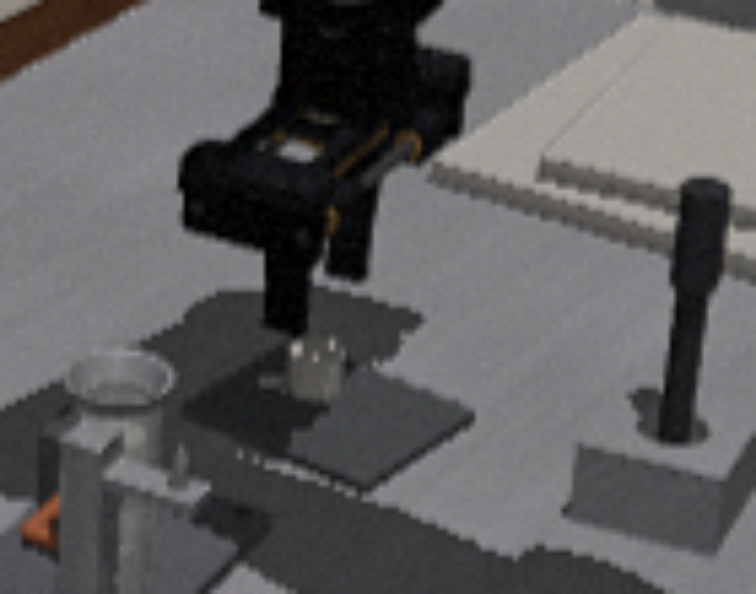

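```bash
python3 - <<'E'
from h import *
s=sense();print(s['time_s'],s['tcp_pos'],s['ee_rot'].round(4),s['joint_velocities'])
p=camera_params('side');q=proj(p,[s['tcp_pos'],[.628,-.254,.032]]);print(q,(q-[299.5,149.5])*5.4)
p=camera_params('wrist');print(proj(p,[s['tcp_pos'],[.628,-.254,.032]]), )
im=cv2.imread('pics/w3.png');cv2.imwrite('pics/w3c.png',cv2.resize(im[220:320,270:400],None,fx=6,fy=6))
E
```

```text
2.1 [ 0.63201068 -0.25632347  0.03076386] [[-0.9957 -0.0925  0.0095]
 [-0.0926  0.9957 -0.0029]
 [-0.0092 -0.0037 -1.    ]] [ 0.11944736 -0.07643946 -0.30011503 -0.2337532   0.36339106 -0.09396328]
[[357.7940747  213.87515634]
 [358.60389783 214.22503616]] [[314.78800336 347.62584424]
 [319.16104829 349.51519524]]
[[320.91142574 278.49090775]
 [326.15539717 272.4352234 ]]
```

View pics/w3c.png

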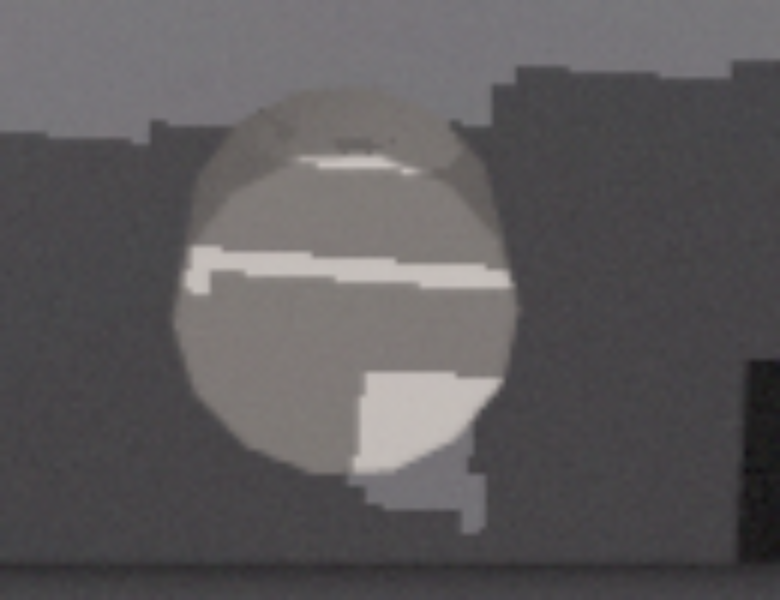

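```bash
python3 - <<'E'
from h import *
s=sense();T=s['tcp_pos'];y=s['ee_rot'][:,1]
p=camera_params('side')
for dz in (0,.01,.02):
  q=proj(p,[T+y*.032+[0,0,dz],T-y*.032+[0,0,dz],T+y*.045+[0,0,dz],T-y*.045+[0,0,dz]]);print(dz,((q-[299.5,149.5])*5.4).round())
E
```

```text
0 [[288. 373.]
 [341. 323.]
 [276. 384.]
 [352. 313.]]
0.01 [[289. 356.]
 [342. 306.]
 [277. 367.]
 [353. 296.]]
0.02 [[290. 339.]
 [344. 290.]
 [278. 350.]
 [354. 280.]]
```

```bash
python3 -m inch '[{"jaw":125,"x":-0.05,"y":0.05,"z":0.4,"ax":0,"ay":0,"az":0},{"jaw":125,"x":0,"y":0,"z":0,"ax":0,"ay":0,"az":0},{"jaw":125,"x":0,"y":0,"z":0,"ax":0,"ay":0,"az":0}]'
python3 - <<'E'
from h import *
s=sense();T=s['tcp_pos'];y=s['ee_rot'][:,1];print(T,s['ee_rot'].round(3),s['gripper_width'])
p=camera_params('side')
cv2.imwrite('pics/w4.png',capture('wrist')[:,:,::-1]);
s=capture('side')[:,:,::-1]
s=cv2.resize(s[150:260,300:440],None,fx=5.4,fy=5.4)
for sg in(1,-1):
  for r in (.022,.038):
   q=(proj(p,T+y*sg*r)[0]-[299.5,149.5])*5.4; cv2.circle(s,(int(q[0]),int(q[1])),3,(0,0,255),-1)
cv2.imwrite('pics/s4.png',s)
E
```

```text
time_s: 2.48
tcp_pos: [0.6307, -0.2539, 0.0594]
ee_rot: [[-0.996, -0.092, 0.016], [-0.093, 0.996, -0.004], [-0.015, -0.006, -1.0]]
wrist_force: [-0.9, -0.0, -0.4]
gripper_width: 0.511
[ 0.63071413 -0.25392181  0.05944582] [[-0.996 -0.092  0.016]
 [-0.093  0.996 -0.004]
 [-0.015 -0.006 -1.   ]] 0.5114309660044036
```

View pics/s4.png

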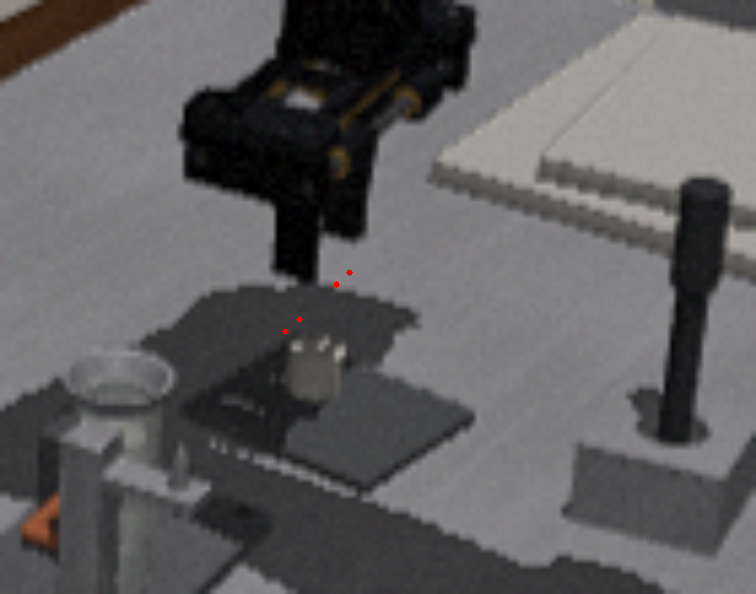

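View pics/w4.png

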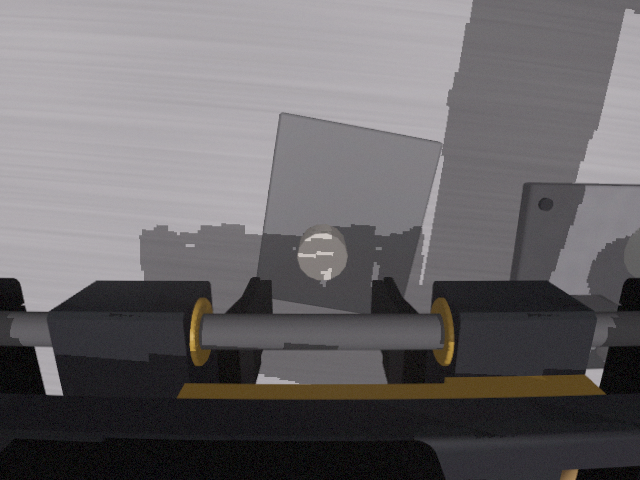

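```bash
python3 - <<'E'
from h import *
for n,b in(('side',(520,100)),('scene',(50,40))):
  im=cv2.imread(f'pics/{n}0.png');p=camera_params(n)
  T=np.array([.2332,-.5791,.1951]);y=np.array([-.373,.928,.002])
  for sg in(-1,1):
    for r in(.0435,.0585):
      q=proj(p,T+sg*r*y)[0];print(n,q)
  c=cv2.resize(im[b[1]:b[1]+100,b[0]:b[0]+100],None,fx=6,fy=6)
  for sg in(-1,1):
    for r in(.0435,.0585):
      q=(proj(p,T+sg*r*y)[0]-np.array(b)+.5)*6; cv2.circle(c,(int(q[0]),int(q[1])),3,(0,0,255),-1)
  cv2.imwrite(f'pics/i_{n}.png',c)
E
```

```text
side [544.44633642 153.22853489]
side [543.97141506 151.21196521]
side [547.34303378 165.52823686]
side [547.86843553 167.75915128]
scene [ 82.05417809 115.00310859]
scene [ 75.92292192 115.55817657]
scene [116.8216412  111.83199222]
scene [122.68392338 111.29330913]
```

View pics/i_side.png

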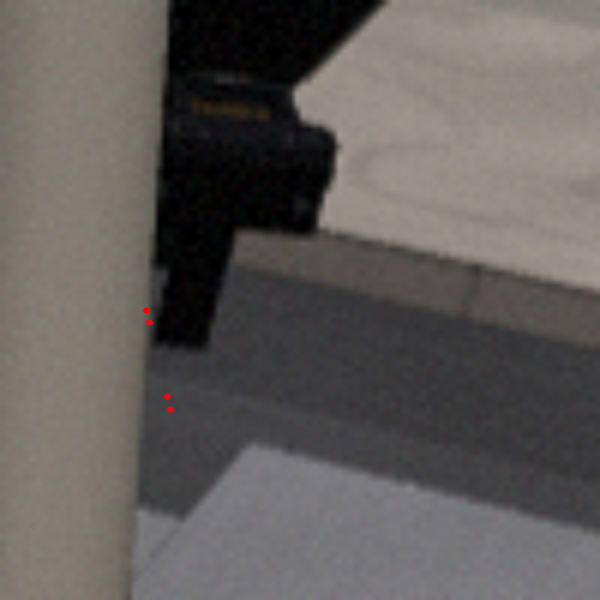

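View pics/i_scene.png

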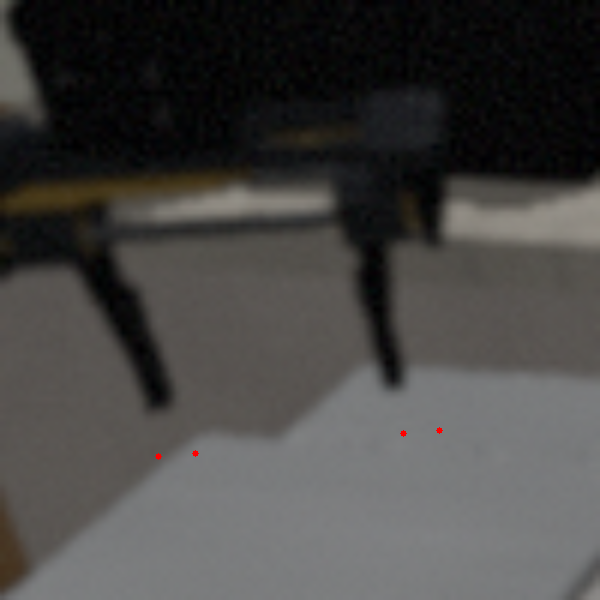

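```bash
python3 - <<'E'
from h import *
print(tri([(camera_params('scene'),(115.1,103.5)),(camera_params('side'),(549.9,157.1))]))
T=np.array([.2332,-.5791,.1951]);y=np.array([-.373,.928,.002]); print(T+.0435*y,T+.0585*y)
# now (s4)
k=lambda x,yy:(299.5+x/5.4,149.5+yy/5.4)
c=capture('scene')[:,:,::-1];cv2.imwrite('pics/sc4.png',cv2.resize(c[190:310,130:270],None,fx=5.6,fy=5))
print(sense()['tcp_pos'])
E
```

```text
(array([ 0.21571973, -0.53795437,  0.2193848 ]), [np.float64(0.0010680272814023869), np.float64(0.0010680272814024777)])
[ 0.2169745 -0.538732   0.195187 ] [ 0.2113795 -0.524812   0.195217 ]
[ 0.63066861 -0.25398143  0.05885229]
```

View pics/sc4.png

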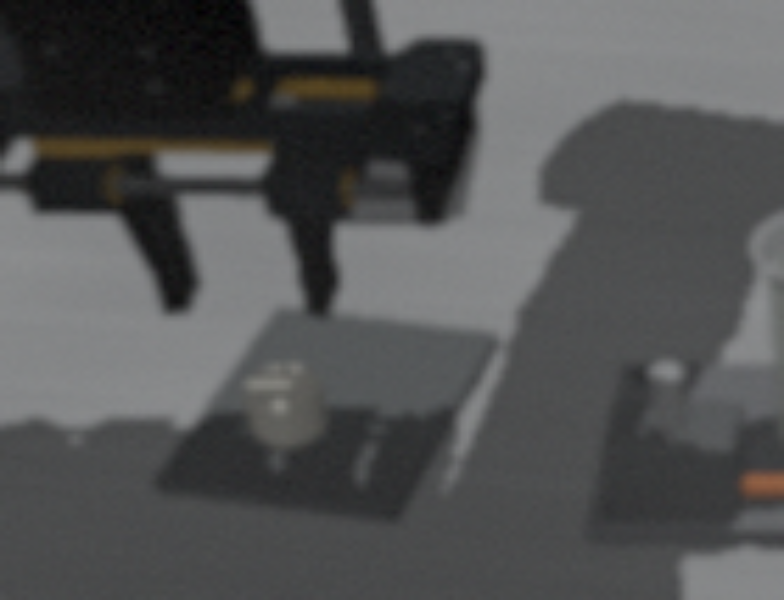

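```bash
python3 -m inch '[{"jaw":125,"x":-0.03,"y":0.01,"z":-0.5,"ax":0.02,"ay":0.09,"az":0},{"jaw":125,"x":0,"y":0,"z":-0.2,"ax":0,"ay":0,"az":0},{"jaw":125,"x":0,"y":0,"z":0,"ax":0,"ay":0,"az":0}]'

```

```text
time_s: 3.0
tcp_pos: [0.6287, -0.2536, 0.0153]
ee_rot: [[-0.996, -0.093, -0.002], [-0.093, 0.996, -0.001], [0.002, -0.001, -1.0]]
wrist_force: [0.4, -0.7, 0.7]
gripper_width: 0.51
```

```bash
python3 - <<'E'
from h import *
cv2.imwrite('pics/w5.png',capture('wrist')[:,:,::-1]);
s=capture('side')[:,:,::-1]
cv2.imwrite('pics/s5.png',cv2.resize(s[150:260,300:440],None,fx=5.4,fy=5.4))
E
```

```text
(no output)
```

View pics/s5.png

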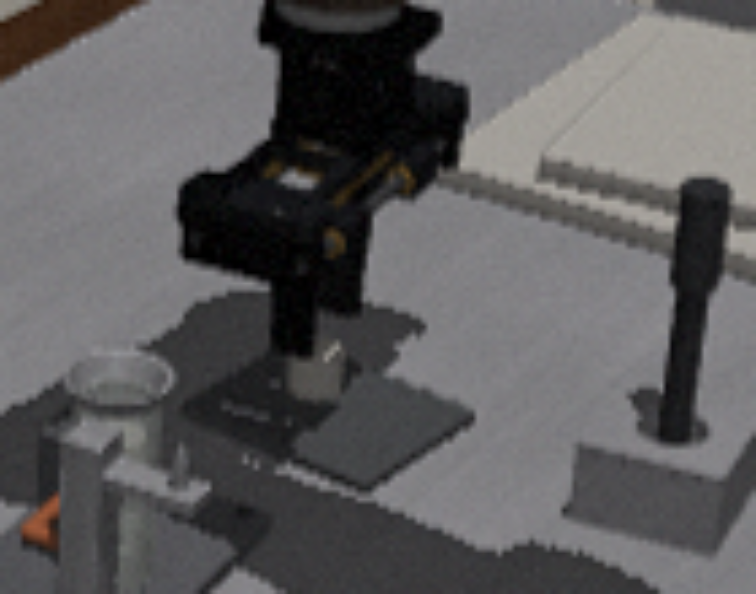

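View pics/w5.png

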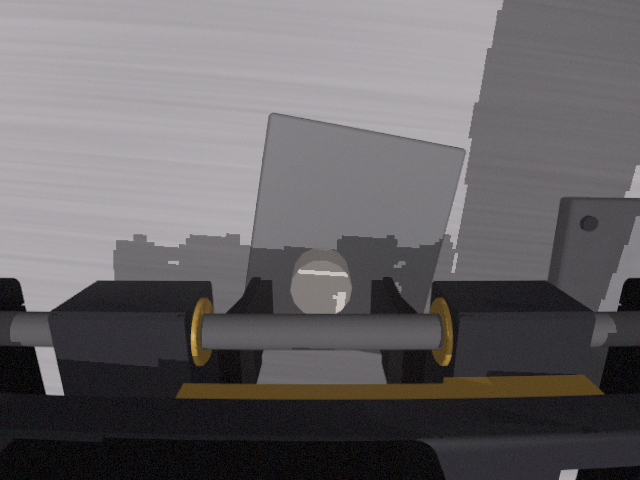

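```bash
python3 -m inch '[{"jaw":180,"x":0,"y":0,"z":0,"ax":0,"ay":0,"az":0},{"jaw":180,"x":0,"y":0,"z":0,"ax":0,"ay":0,"az":0},{"jaw":180,"x":0,"y":0,"z":0,"ax":0,"ay":0,"az":0}]'

```

```text
time_s: 3.48
tcp_pos: [0.6308, -0.254, 0.0188]
ee_rot: [[-0.996, -0.093, 0.004], [-0.093, 0.996, -0.002], [-0.004, -0.003, -1.0]]
wrist_force: [-0.3, -0.3, 0.6]
gripper_width: 0.312
```

```bash
python3 -m inch '[{"jaw":120,"x":-0.03,"y":0.01,"z":0,"ax":0.01,"ay":0.03,"az":0},{"jaw":120,"x":0,"y":0,"z":0,"ax":0,"ay":0,"az":0},{"jaw":120,"x":0,"y":0,"z":-0.3,"ax":0,"ay":0,"az":0},{"jaw":120,"x":0,"y":0,"z":-0.05,"ax":0,"ay":0,"az":0}]'
python3 - <<'E'
from h import *
cv2.imwrite('pics/w6.png',capture('wrist')[:,:,::-1]);
s=capture('side')[:,:,::-1]
cv2.imwrite('pics/s6.png',cv2.resize(s[180:240,320:400],None,fx=9,fy=9))
E
```

```text
time_s: 3.98
tcp_pos: [0.6287, -0.2533, -0.0032]
ee_rot: [[-0.996, -0.093, -0.001], [-0.093, 0.996, -0.0], [0.001, -0.0, -1.0]]
wrist_force: [0.2, 0.7, 0.5]
gripper_width: 0.526
```

View pics/s6.png

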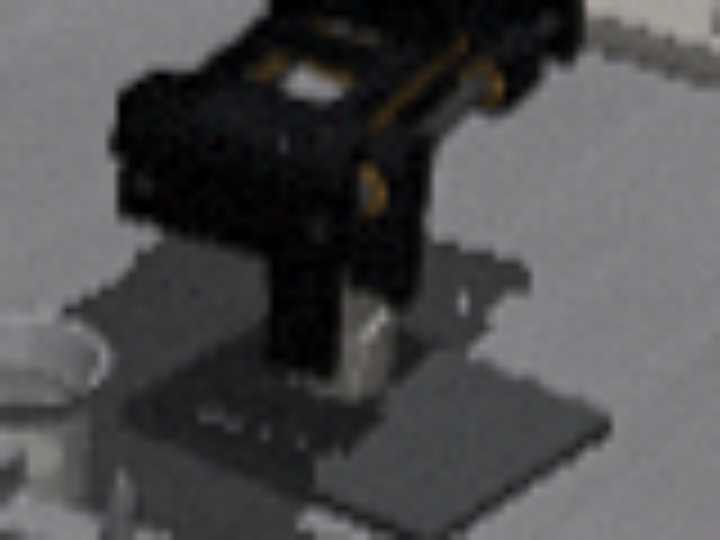

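View pics/w6.png

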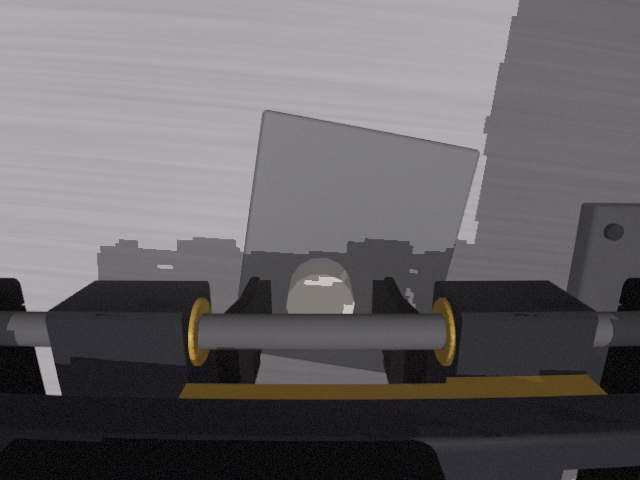

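```bash
python3 -m inch '[{"jaw":255,"x":0.02,"y":0,"z":0,"ax":0,"ay":0,"az":0},{"jaw":255,"x":0,"y":0,"z":0,"ax":0,"ay":0,"az":0},{"jaw":255,"x":0,"y":0,"z":0,"ax":0,"ay":0,"az":0},{"jaw":255,"x":0,"y":0,"z":0,"ax":0,"ay":0,"az":0}]'
python3 - <<'E'
from h import *
s=capture('side')[:,:,::-1]
cv2.imwrite('pics/s7.png',cv2.resize(s[180:240,320:400],None,fx=9,fy=9))
E
```

```text
time_s: 4.58
tcp_pos: [0.6317, -0.2538, -0.0013]
ee_rot: [[-0.996, -0.094, 0.002], [-0.094, 0.996, -0.002], [-0.002, -0.002, -1.0]]
wrist_force: [-0.5, -0.1, -0.1]
gripper_width: 0.325
```

View pics/s7.png

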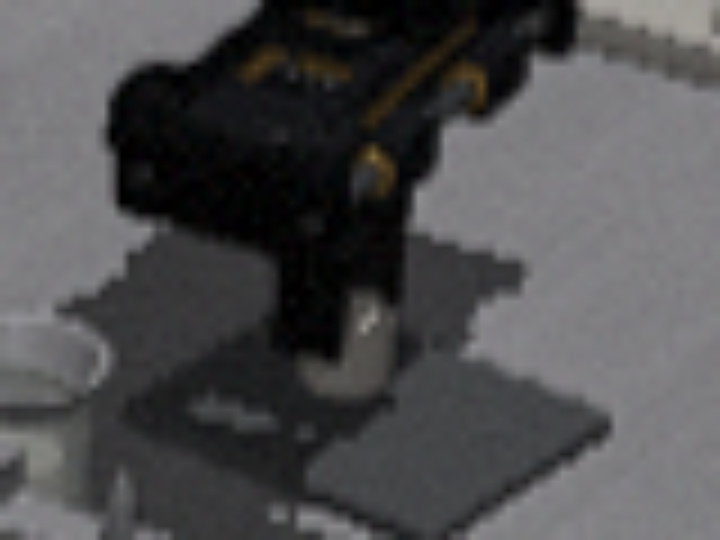

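```bash
python3 -m inch '[{"jaw":255,"x":0,"y":0,"z":0.9,"ax":0,"ay":0,"az":0},{"jaw":255,"x":0,"y":0,"z":0.9,"ax":0,"ay":0,"az":0},{"jaw":255,"x":0,"y":0.6,"z":0.8,"ax":0,"ay":0,"az":0},{"jaw":255,"x":0,"y":0.9,"z":0.1,"ax":0,"ay":0,"az":0},{"jaw":255,"x":0.1,"y":0.9,"z":0,"ax":0,"ay":0,"az":0},{"jaw":255,"x":0.1,"y":0.9,"z":0,"ax":0,"ay":0,"az":0},{"jaw":255,"x":0,"y":0.3,"z":0,"ax":0,"ay":0,"az":0},{"jaw":255,"x":0,"y":0,"z":0,"ax":0,"ay":0,"az":0}]'
python3 - <<'E'
from h import *
s=sense();T=s['tcp_pos'];p=camera_params('wrist');print(T,s['ee_rot'].round(3))
c=capture('wrist')[:,:,::-1].copy()
cv2.imwrite('pics/w8.png',c)
a=np.linspace(0,6.283,40)
print(proj(p,[[.6116,-.0371,.12]]))
cv2.imwrite('pics/w8c.png',cv2.resize(c[170:320,230:430],None,fx=4,fy=4))
E
```

```text
time_s: 5.62
tcp_pos: [0.6419, -0.0322, 0.1664]
ee_rot: [[-0.996, -0.091, 0.004], [-0.091, 0.996, 0.0], [-0.004, 0.0, -1.0]]
wrist_force: [-0.4, -0.3, -0.6]
gripper_width: 0.324
[ 0.64190162 -0.03219005  0.16641443] [[-0.996 -0.091  0.004]
 [-0.091  0.996  0.   ]
 [-0.004  0.    -1.   ]]
[[317.5136632  204.53209088]]
```

View pics/w8.png

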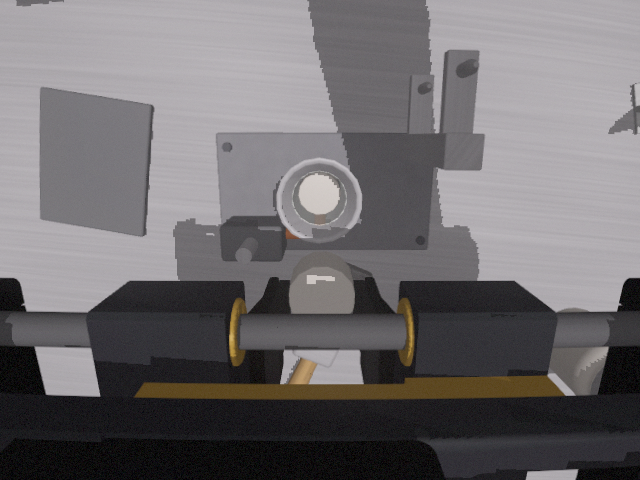

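View pics/w8c.png

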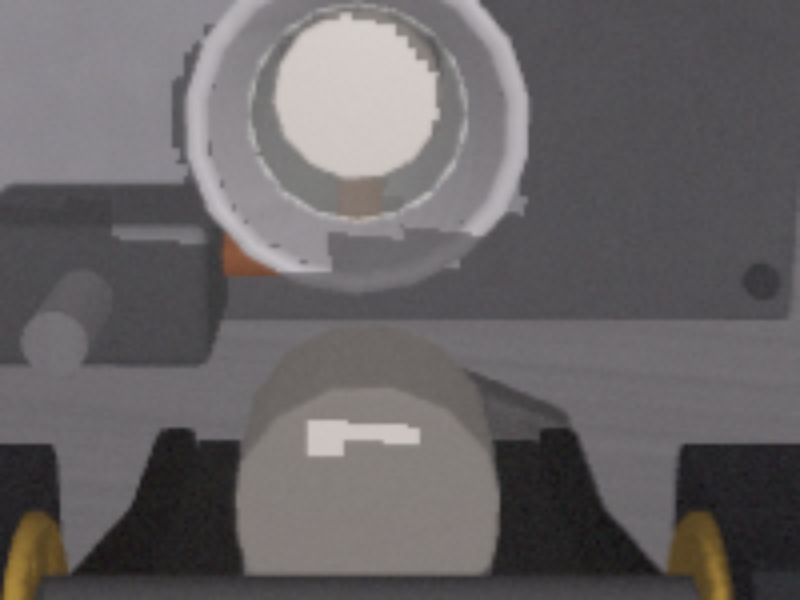

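```bash
python3 - <<'E'
from h import *
p=camera_params('wrist');T=sense()['tcp_pos'];print(T)
r=atz(p,(319.1,199.6),.12);print('rim',r)
r2=atz(p,(319.2,197.3),.108);print('bore',r2)
for z in(.195,.2004,.205):
  t=atz(p,(321.7,297.7),z);print(z,t,'rel tcp',t-T,'move',r-t)
E
```

```text
[ 0.64190466 -0.03295136  0.16636281]
rim [ 0.60846422 -0.03714622  0.12      ]
bore [ 0.60888595 -0.03711696  0.108     ]
0.195 [ 0.64016273 -0.03270594  0.195     ] rel tcp [-0.00174193  0.00024542  0.02863719] move [-0.03169851 -0.00444028 -0.075     ]
0.2004 [ 0.63783006 -0.03292067  0.2004    ] rel tcp [-4.07460839e-03  3.06966753e-05  3.40371947e-02] move [-0.02936584 -0.00422556 -0.0804    ]
0.205 [ 0.63584296 -0.03310358  0.205     ] rel tcp [-0.0060617  -0.00015222  0.03863719] move [-0.02737874 -0.00404264 -0.085     ]
```

```bash
python3 -m inch '[{"jaw":255,"x":-0.5,"y":-0.07,"z":0,"ax":0,"ay":0.02,"az":0},{"jaw":255,"x":0,"y":0,"z":-0.5,"ax":0,"ay":0,"az":0},{"jaw":255,"x":0,"y":0,"z":-0.3,"ax":0,"ay":0,"az":0},{"jaw":255,"x":0,"y":0,"z":0,"ax":0,"ay":0,"az":0}]'
python3 - <<'E'
from h import *
s=sense();T=s['tcp_pos'];print(T,s['ee_rot'].round(3))
c=capture('side')[:,:,::-1]
cv2.imwrite('pics/s9.png',cv2.resize(c[180:270,280:370],None,fx=6.5,fy=6.5))
c=capture('scene')[:,:,::-1]
cv2.imwrite('pics/sc9.png',cv2.resize(c[200:300,230:330],None,fx=6,fy=6))
E
```

```text
time_s: 6.18
tcp_pos: [0.6105, -0.0438, 0.1174]
ee_rot: [[-0.997, -0.082, 0.001], [-0.082, 0.997, -0.001], [-0.001, -0.001, -1.0]]
wrist_force: [-0.9, 0.6, -0.3]
gripper_width: 0.325
[ 0.61051012 -0.04383256  0.11742662] [[-0.997 -0.082  0.001]
 [-0.082  0.997 -0.001]
 [-0.001 -0.001 -1.   ]]
```

View pics/s9.png

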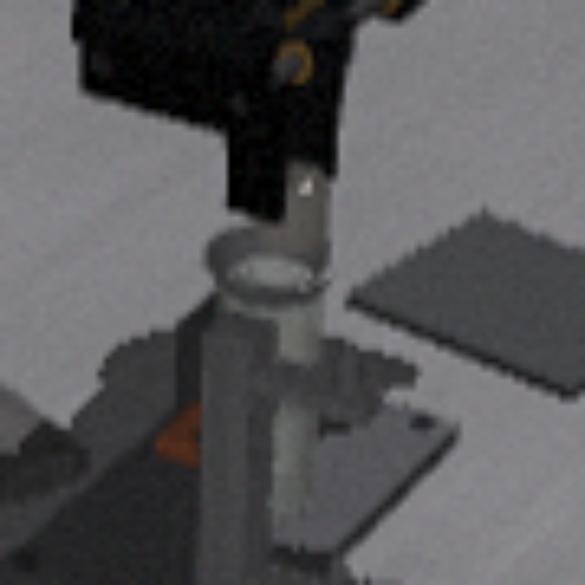

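View pics/sc9.png

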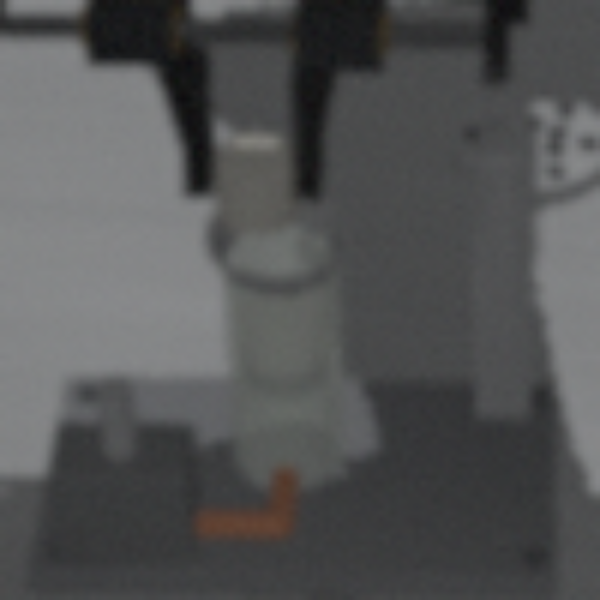

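```bash
python3 -m inch '[{"jaw":255,"x":0.01,"y":0.11,"z":0,"ax":0,"ay":0,"az":0.03},{"jaw":255,"x":0,"y":0,"z":0,"ax":0,"ay":0,"az":0}]'
```

```text
time_s: 6.52
tcp_pos: [0.6137, -0.0369, 0.1208]
ee_rot: [[-0.996, -0.088, 0.007], [-0.088, 0.996, -0.0], [-0.007, -0.001, -1.0]]
wrist_force: [-0.5, 0.0, -0.6]
gripper_width: 0.327
```

```bash
python3 - <<'E'
from h import *
for i in range(3):
  c=capture('wrist'); s=sense();print(s['tcp_pos'].round(4),s['joint_velocities'].round(2))
c=capture('side')[:,:,::-1]
cv2.imwrite('pics/s10.png',cv2.resize(c[180:270,280:370],None,fx=6.5,fy=6.5))
E
```

```text
[ 0.6137 -0.0371  0.1209] [-0.13  0.05 -0.42  0.04 -0.02 -0.08]
[ 0.6136 -0.0371  0.1207] [ 0.01  0.21 -0.47 -0.17 -0.05 -0.01]
[ 0.6134 -0.0371  0.1205] [-0.06  0.28 -0.17 -0.11 -0.01 -0.  ]
```

View pics/s10.png

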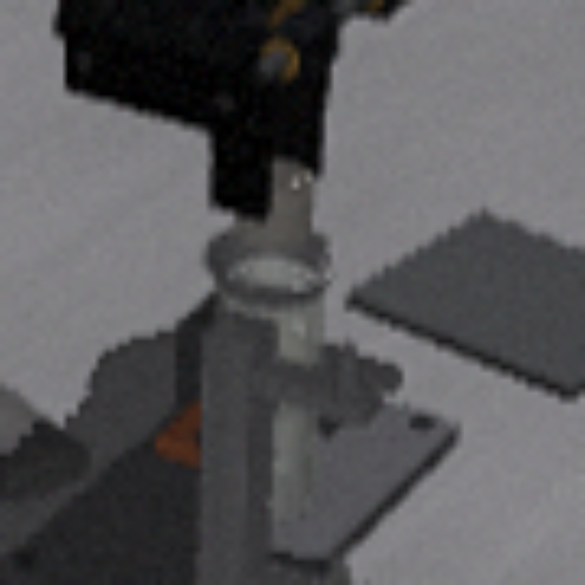

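```bash
python3 - <<'E'
from h import *
s=sense();T=s['tcp_pos'];print(T)
def ov(n,b,w,f,R,t):
  c=capture(n)[:,:,::-1];p=camera_params(n)
  k=cv2.resize(c[b[1]:b[1]+w,b[0]:b[0]+w],None,fx=f,fy=f)
  a=np.linspace(0,6.283,50)
  for (X,r,col) in((R,.027,(0,0,255)),(t,.015,(0,255,0)),(t+[0,0,.024],.015,(0,255,0))):
    q=(proj(p,np.c_[X[0]+r*np.cos(a),X[1]+r*np.sin(a),X[2]+0*a])-np.array(b)+.5)*f
    cv2.polylines(k,[q.astype(int)],True,col,1)
  cv2.imwrite(f'pics/ov_{n}.png',k)
t=np.array([T[0]-.003,T[1],T[2]+.010])
ov('side',(280,180),90,6.6,[.609,-.0365,.12],t)
ov('scene',(230,200),100,6,[.609,-.0365,.12],t)
E
```

```text
[ 0.61325581 -0.03717755  0.12031576]
```

View pics/ov_side.png

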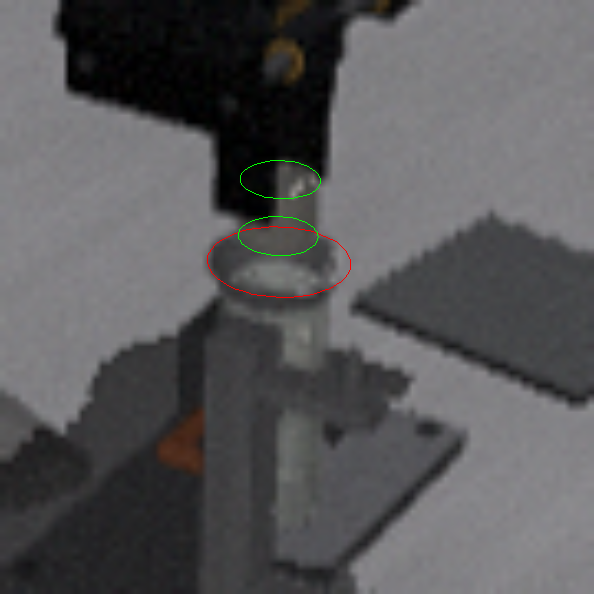

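View pics/ov_scene.png

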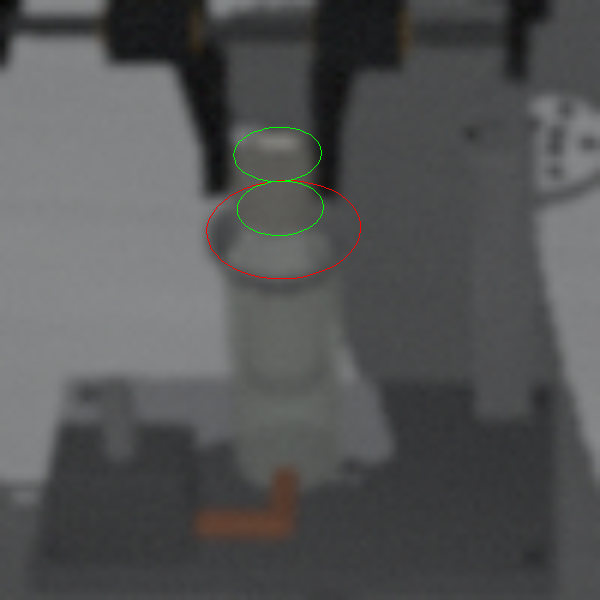

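```bash
python3 - <<'E'
from h import *
a=cv2.imread('pics/side0.png')[210:250,305:350];b=cv2.imread('pics/scene0.png')[225:265,255:300]
f=lambda k:cv2.resize(cv2.convertScaleAbs(k,alpha=2.2,beta=-120),None,fx=9,fy=9,interpolation=cv2.INTER_CUBIC)
cv2.imwrite('pics/rims.png',np.hstack([f(a),f(b)]))
E
```

```text
(no output)
```

View pics/rims.png

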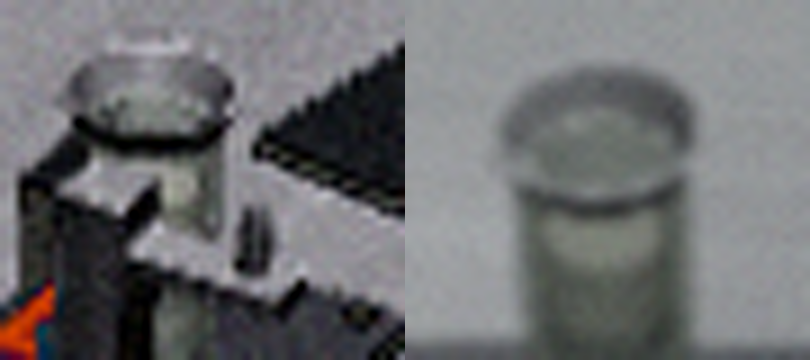

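```bash
python3 -m inch '[{"jaw":255,"x":0,"y":0,"z":-0.2,"ax":0,"ay":0.03,"az":0},{"jaw":255,"x":0,"y":0,"z":0,"ax":0,"ay":0,"az":0}]'
python3 - <<'E'
from h import *
s=sense();print(s['tcp_pos'],s['wrist_force'])
k=[]
for n,b in(('side',(280,180)),('scene',(230,190))):
  c=capture(n)[:,:,::-1];k.append(cv2.resize(c[b[1]:b[1]+80,b[0]:b[0]+80],None,fx=5,fy=5,interpolation=cv2.INTER_CUBIC))
cv2.imwrite('pics/t11.png',np.hstack(k))
E
```

```text
time_s: 7.08
tcp_pos: [0.6128, -0.0372, 0.1069]
ee_rot: [[-0.996, -0.087, -0.001], [-0.087, 0.996, -0.0], [0.001, -0.0, -1.0]]
wrist_force: [-0.0, 0.3, 0.1]
gripper_width: 0.326
[ 0.61275593 -0.03719476  0.10693935] [-0.0072205   0.3426699   0.13417349]
```

View pics/t11.png

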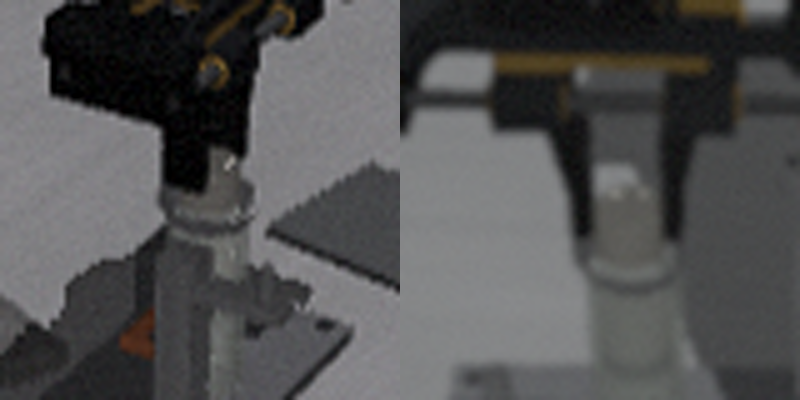

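```bash
python3 -m inch '[{"jaw":255,"x":0,"y":0,"z":-0.14,"ax":0,"ay":0,"az":0},{"jaw":255,"x":0,"y":0,"z":0,"ax":0,"ay":0,"az":0}]'
python3 - <<'E'
from h import *
s=sense();print(s['tcp_pos'],s['wrist_force'])
k=[]
for n,b in(('side',(280,180)),('scene',(230,190))):
  c=capture(n)[:,:,::-1];k.append(cv2.resize(c[b[1]:b[1]+80,b[0]:b[0]+80],None,fx=5,fy=5,interpolation=cv2.INTER_CUBIC))
cv2.imwrite('pics/t12.png',np.hstack(k))
E
```

```text
time_s: 7.42
tcp_pos: [0.6138, -0.0372, 0.0993]
ee_rot: [[-0.996, -0.088, 0.002], [-0.088, 0.996, -0.0], [-0.002, -0.0, -1.0]]
wrist_force: [-0.4, 0.2, 0.1]
gripper_width: 0.324
[ 0.61379117 -0.03717528  0.09933722] [-0.44374249  0.19891434  0.14517031]
```

View pics/t12.png

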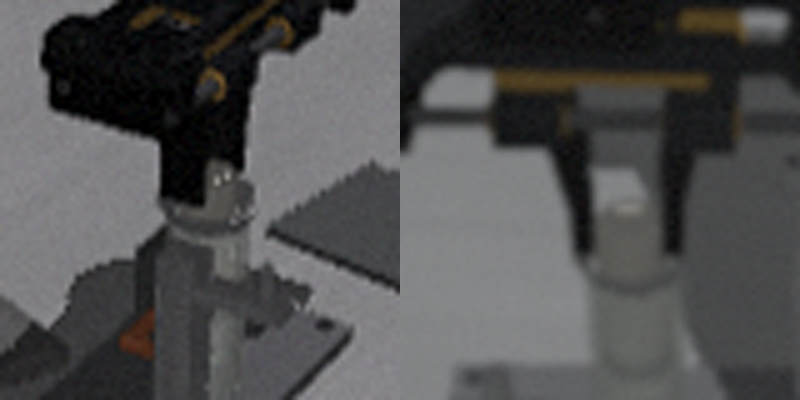

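```bash
python3 -m inch '[{"jaw":130,"x":-0.01,"y":0,"z":0,"ax":0,"ay":0,"az":0},{"jaw":130,"x":0,"y":0,"z":0,"ax":0,"ay":0,"az":0},{"jaw":60,"x":0,"y":0,"z":0.5,"ax":0,"ay":0,"az":0},{"jaw":60,"x":0.4,"y":0,"z":0.7,"ax":0,"ay":0,"az":0},{"jaw":60,"x":0,"y":0,"z":0,"ax":0,"ay":0,"az":0}]'
python3 - <<'E'
from h import *
s=sense();print(s['tcp_pos'],s['wrist_force'],s['time_s'])
c=capture('wrist')[:,:,::-1];cv2.imwrite('pics/w13.png',c)
k=[]
for n,b in(('side',(280,180)),('scene',(230,190))):
  c=capture(n)[:,:,::-1];k.append(cv2.resize(c[b[1]:b[1]+80,b[0]:b[0]+80],None,fx=5,fy=5,interpolation=cv2.INTER_CUBIC))
cv2.imwrite('pics/t13.png',np.hstack(k))
E
```

```text
time_s: 8.15
tcp_pos: [0.6384, -0.0373, 0.1752]
ee_rot: [[-0.996, -0.088, 0.005], [-0.088, 0.996, -0.001], [-0.005, -0.001, -1.0]]
wrist_force: [-0.2, 0.3, -0.1]
gripper_width: 0.726
[ 0.63843889 -0.03732988  0.17515391] [-0.23683269  0.25303267 -0.10907043] 8.15
```

View pics/t13.png

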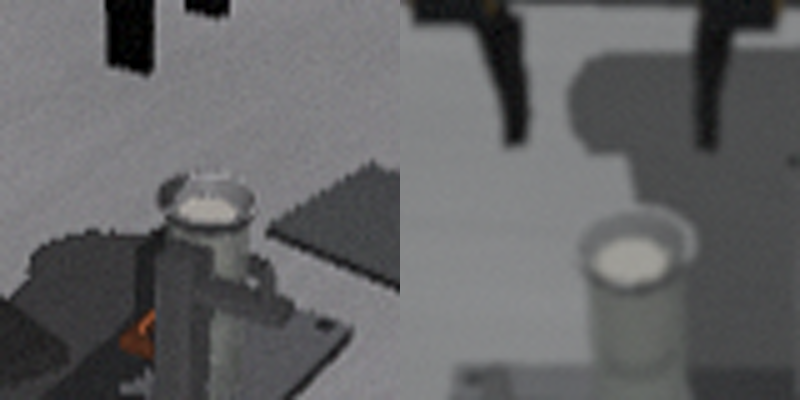

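View pics/w13.png

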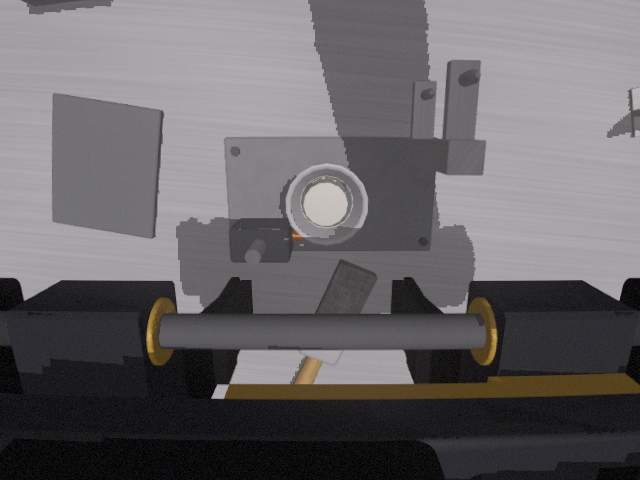

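```bash
python3 -m inch '[{"jaw":60,"x":-0.6,"y":-0.78,"z":0.1,"ax":0,"ay":0.02,"az":0},{"jaw":60,"x":-0.6,"y":-0.78,"z":0.1,"ax":0,"ay":0,"az":0},{"jaw":60,"x":-0.6,"y":-0.78,"z":0.1,"ax":0,"ay":0,"az":0},{"jaw":60,"x":-0.6,"y":-0.78,"z":0,"ax":0,"ay":0,"az":0},{"jaw":60,"x":-0.6,"y":-0.78,"z":0,"ax":0,"ay":0,"az":0},{"jaw":60,"x":0,"y":0,"z":0,"ax":0,"ay":0,"az":0}]'
python3 - <<'E'
from h import *
s=sense();print(s['tcp_pos'],s['ee_rot'].round(3),s['time_s'])
p=camera_params('wrist')
c=capture('wrist')[:,:,::-1];cv2.imwrite('pics/w14.png',c)
print(proj(p,[[.4335,-.272,.178],[.4335,-.272,.045]]))
E
```

```text
time_s: 9.05
tcp_pos: [0.4414, -0.2751, 0.1803]
ee_rot: [[-0.996, -0.09, -0.025], [-0.09, 0.996, 0.001], [0.024, 0.003, -1.0]]
wrist_force: [0.9, 0.4, -0.1]
gripper_width: 0.767
[ 0.44137571 -0.27513369  0.18031471] [[-0.996 -0.09  -0.025]
 [-0.09   0.996  0.001]
 [ 0.024  0.003 -1.   ]] 9.05
[[328.26871837 263.09869545]
 [325.10221173 218.01019954]]
```

View pics/w14.png

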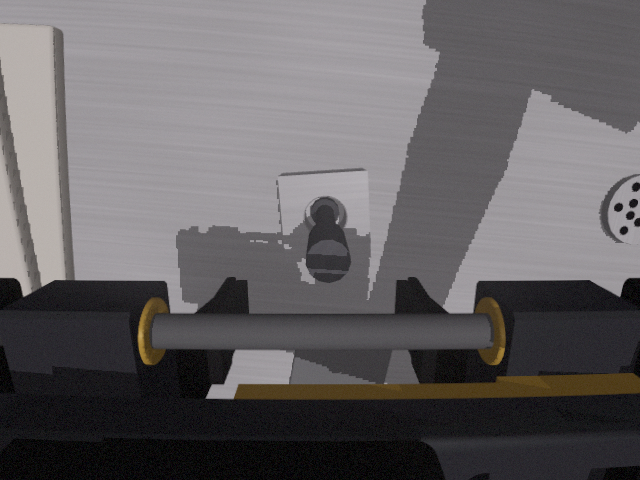

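```bash
python3 -m inch '[{"jaw":60,"x":-0.13,"y":0.05,"z":0,"ax":0,"ay":-0.14,"az":0},{"jaw":60,"x":0,"y":0,"z":0,"ax":0,"ay":0,"az":0}]'
python3 - <<'E'
from h import *
s=sense();print(s['tcp_pos'],s['ee_rot'].round(3),s['time_s'])
p=camera_params('wrist')
c=capture('wrist')[:,:,::-1];cv2.imwrite('pics/w15.png',cv2.resize(c[190:330,250:410],None,fx=5,fy=5)[:600])
print(proj(p,[[.4335,-.272,.178],[.4335,-.272,.045]]))
E
```

```text
time_s: 9.35
tcp_pos: [0.4344, -0.2695, 0.1792]
ee_rot: [[-0.996, -0.093, -0.0], [-0.093, 0.996, 0.002], [-0.0, 0.002, -1.0]]
wrist_force: [0.5, 0.5, -0.3]
gripper_width: 0.766
[ 0.43439846 -0.26947286  0.17916201] [[-0.996 -0.093 -0.   ]
 [-0.093  0.996  0.002]
 [-0.     0.002 -1.   ]] 9.35
[[316.19409638 275.64252135]
 [317.93576547 221.9232677 ]]
```

View pics/w15.png

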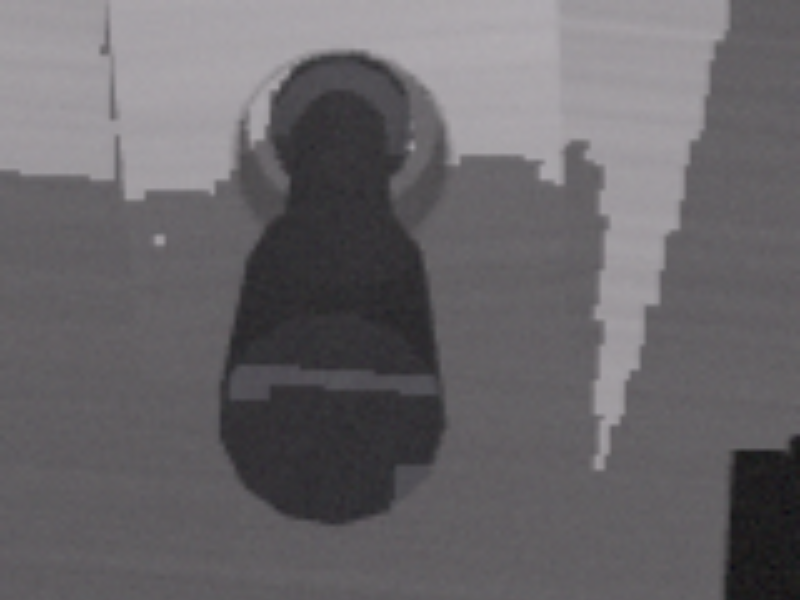

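```bash
python3 -m inch '[{"jaw":90,"x":-0.04,"y":-0.04,"z":-0.6,"ax":0.01,"ay":0,"az":0},{"jaw":90,"x":0,"y":0,"z":-0.4,"ax":0,"ay":0,"az":0},{"jaw":90,"x":0,"y":0,"z":0,"ax":0,"ay":0,"az":0}]'
python3 - <<'E'
from h import *
k=[]
for n,b in(('side',(390,150)),('scene',(150,150))):
  c=capture(n)[:,:,::-1];k.append(cv2.resize(c[b[1]:b[1]+100,b[0]:b[0]+80],None,fx=5,fy=5,interpolation=cv2.INTER_CUBIC))
cv2.imwrite('pics/t16.png',np.hstack(k))
E
```

```text
time_s: 9.78
tcp_pos: [0.4354, -0.2702, 0.1187]
ee_rot: [[-0.995, -0.099, 0.003], [-0.099, 0.995, 0.002], [-0.004, 0.002, -1.0]]
wrist_force: [0.8, -0.1, 0.3]
gripper_width: 0.65
```

View pics/t16.png

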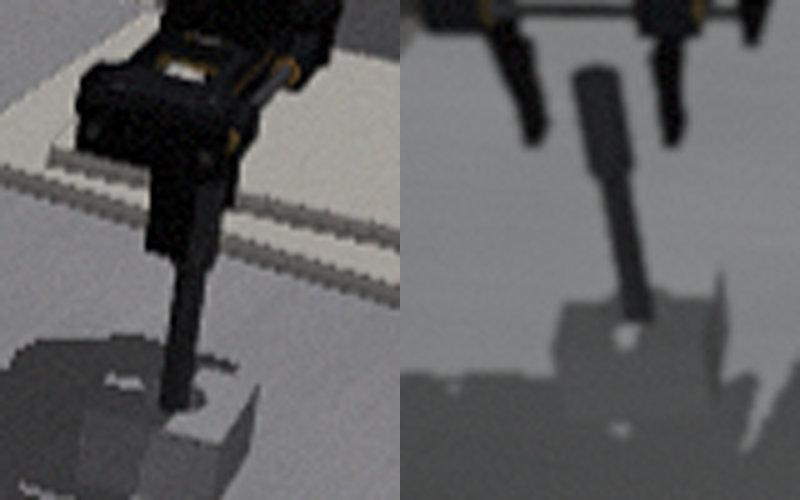

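```bash
python3 -m inch '[{"jaw":150,"x":-0.05,"y":-0.03,"z":0,"ax":0.01,"ay":0.01,"az":0},{"jaw":255,"x":0,"y":0,"z":0,"ax":0,"ay":0,"az":0},{"jaw":255,"x":0,"y":0,"z":0,"ax":0,"ay":0,"az":0},{"jaw":255,"x":0,"y":0,"z":0,"ax":0,"ay":0,"az":0},{"jaw":255,"x":0,"y":0,"z":0,"ax":0,"ay":0,"az":0}]'
python3 - <<'E'
from h import *
s=sense();print(s['tcp_pos'],s['ee_rot'].round(4),s['gripper_width'])
c=capture('wrist')[:,:,::-1];cv2.imwrite('pics/w17.png',c)
E
```

```text
time_s: 10.5
tcp_pos: [0.4356, -0.2733, 0.1237]
ee_rot: [[-0.995, -0.1, 0.011], [-0.1, 0.995, 0.001], [-0.011, -0.0, -1.0]]
wrist_force: [-0.3, -0.4, -1.7]
gripper_width: 0.261
[ 0.43560507 -0.27329057  0.12370945] [[-9.949e-01 -1.001e-01  1.120e-02]
 [-1.001e-01  9.950e-01  6.000e-04]
 [-1.120e-02 -5.000e-04 -9.999e-01]] 0.2605728321145411
```

View pics/w17.png

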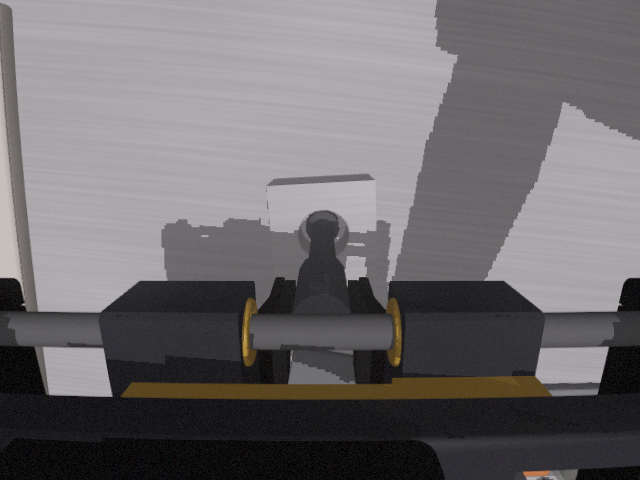

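```bash
python3 -m inch '[{"jaw":255,"x":-0.03,"y":0,"z":0.6,"ax":0,"ay":0.05,"az":0},{"jaw":255,"x":-0.01,"y":0,"z":0.8,"ax":0,"ay":0.01,"az":0},{"jaw":255,"x":0,"y":0,"z":0.9,"ax":0,"ay":0.01,"az":0},{"jaw":255,"x":-0.01,"y":0,"z":0,"ax":0,"ay":0.01,"az":0}]'
python3 - <<'E'
from h import *
s=sense();print(s['tcp_pos'],s['ee_rot'].round(4),s['gripper_width'],s['wrist_force'])
k=[]
for n,b in(('side',(390,110)),('scene',(130,80))):
  c=capture(n)[:,:,::-1];k.append(cv2.resize(c[b[1]:b[1]+120,b[0]:b[0]+80],None,fx=5,fy=5,interpolation=cv2.INTER_CUBIC))
cv2.imwrite('pics/t18.png',np.hstack(k))
c=capture('wrist')[:,:,::-1];cv2.imwrite('pics/w18.png',c)
E
```

```text
time_s: 11.05
tcp_pos: [0.4306, -0.2724, 0.2632]
ee_rot: [[-0.995, -0.099, -0.008], [-0.099, 0.995, 0.003], [0.008, 0.004, -1.0]]
wrist_force: [1.2, 1.0, -1.7]
gripper_width: 0.266
[ 0.43061411 -0.27235966  0.26318105] [[-0.995  -0.0993 -0.0079]
 [-0.0993  0.995   0.0031]
 [ 0.0076  0.0039 -1.    ]] 0.26635794438512683 [ 1.16576973  1.0454455  -1.69887643]
```

View pics/t18.png

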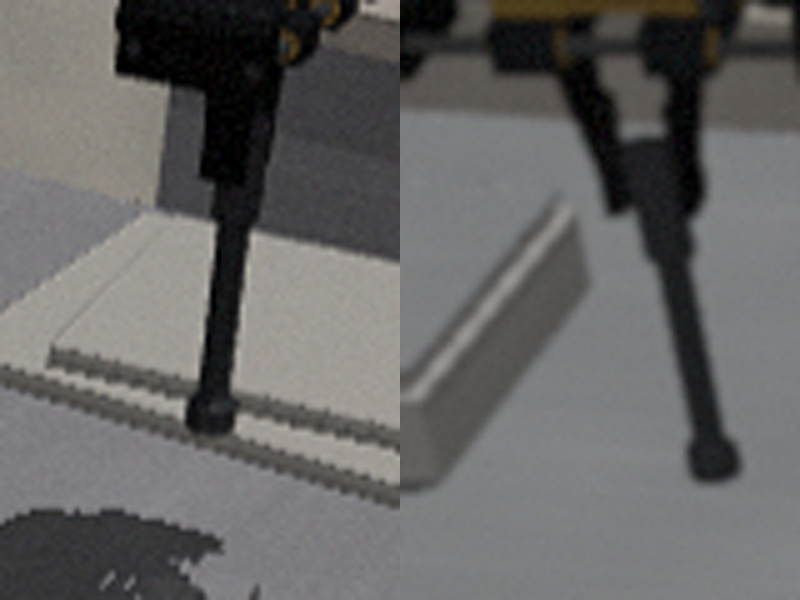

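View pics/w18.png

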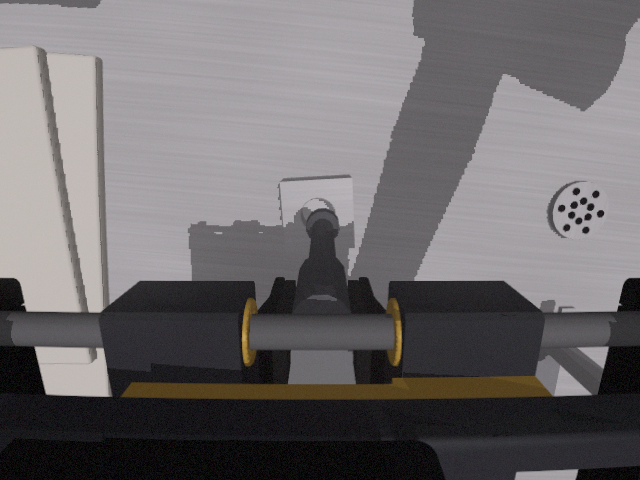

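```bash
python3 - <<'E'
from h import *
a,b=camera_params('scene'),camera_params('side')
f=tri([(a,(192.5,173.7)),(b,(431.2,195.2))]);m=tri([(a,(183.3,130.7)),(b,(436.6,152.6))])
print(f,m);d=m[0]-f[0];print(np.degrees(d[:2]/d[2]))
w=camera_params('wrist');print(sense()['tcp_pos'])
# foot in wrist: 
F=f[0];print(proj(w,[F]), proj(w,[[.432,-.272,.045]]))
E
python3 - <<'E'
import cv2
c=cv2.imread('pics/w18.png');cv2.imwrite('pics/w18c.png',cv2.resize(c[190:320,260:380],None,fx=6,fy=6)[:600])
E
```

```text
(array([ 0.42672476, -0.2708875 ,  0.14814311]), [np.float64(0.0004454403731478291), np.float64(0.0004454403731478192)]) (array([ 0.42966792, -0.27329507,  0.26377666]), [np.float64(0.0024634435246577422), np.float64(0.0024634435246577643)])
[ 1.4583215  -1.19293656]
[ 0.42741857 -0.27076045  0.25718661]
[[319.6294207  231.66493642]] [[317.53580698 215.28703436]]
```

View pics/w18c.png

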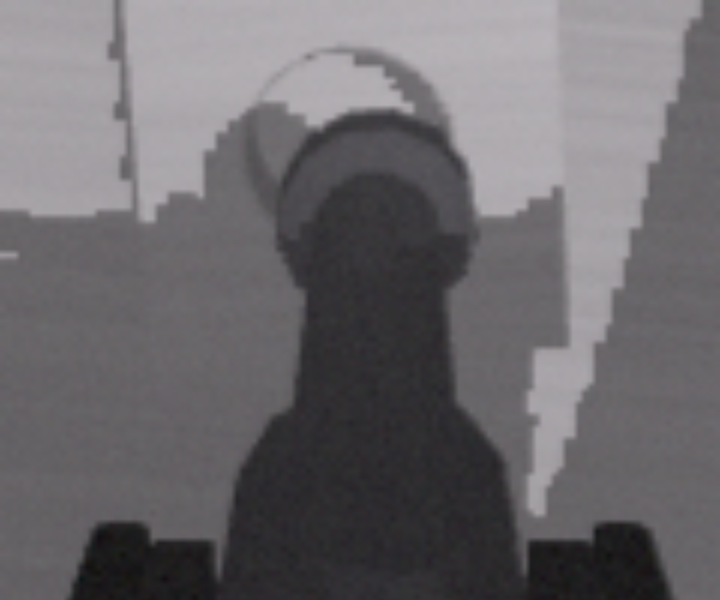

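```bash
python3 -m inch '[{"jaw":255,"x":0.62,"y":0.78,"z":0.1,"ax":0,"ay":0,"az":0},{"jaw":255,"x":0.62,"y":0.78,"z":0.05,"ax":0,"ay":0,"az":0},{"jaw":255,"x":0.62,"y":0.78,"z":0,"ax":0,"ay":0,"az":0},{"jaw":255,"x":0.62,"y":0.78,"z":0,"ax":0,"ay":0,"az":0},{"jaw":255,"x":0.5,"y":0.65,"z":0,"ax":0,"ay":0,"az":0},{"jaw":255,"x":0,"y":0,"z":0,"ax":0,"ay":0,"az":0},{"jaw":255,"x":0,"y":0,"z":0,"ax":0,"ay":0,"az":0}]'
python3 - <<'E'
from h import *
s=sense();print(s['tcp_pos'],s['ee_rot'].round(4),s['gripper_width'],s['wrist_force'])
c=capture('wrist')[:,:,::-1];cv2.imwrite('pics/w19.png',c)
cv2.imwrite('pics/w19c.png',cv2.resize(c[180:320,240:400],None,fx=5,fy=5)[:600])
k=[]
for n,b in(('side',(280,150)),('scene',(230,150))):
  c=capture(n)[:,:,::-1];k.append(cv2.resize(c[b[1]:b[1]+120,b[0]:b[0]+80],None,fx=5,fy=5,interpolation=cv2.INTER_CUBIC))
cv2.imwrite('pics/t19.png',np.hstack(k))
E
```

```text
time_s: 12.08
tcp_pos: [0.6034, -0.0371, 0.2494]
ee_rot: [[-0.994, -0.094, -0.05], [-0.094, 0.996, 0.008], [0.049, 0.013, -0.999]]
wrist_force: [-0.5, -0.6, -1.8]
gripper_width: 0.267
[ 0.60336625 -0.03710596  0.24937063] [[-0.9943 -0.0937 -0.0499]
 [-0.0942  0.9955  0.0084]
 [ 0.0489  0.0131 -0.9987]] 0.26664771116926445 [-0.45940339 -0.58067621 -1.81071665]
```

View pics/t19.png

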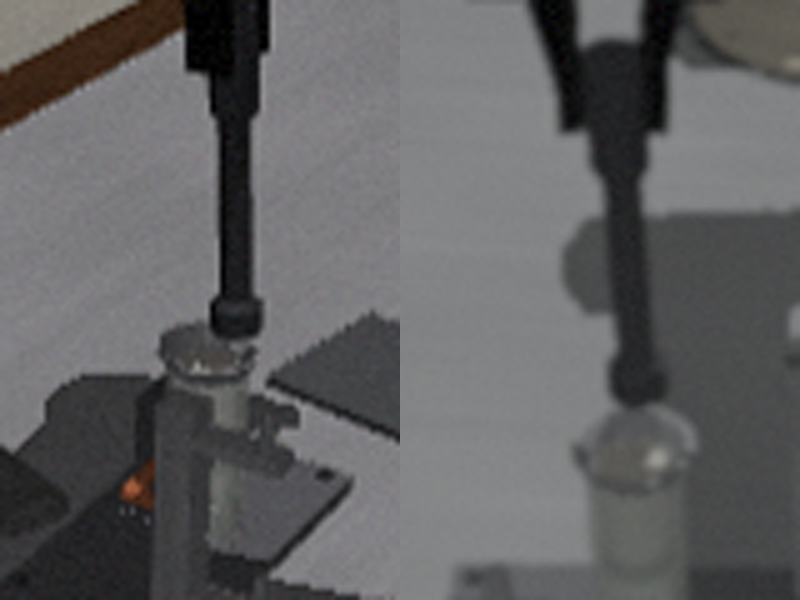

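View pics/w19c.png

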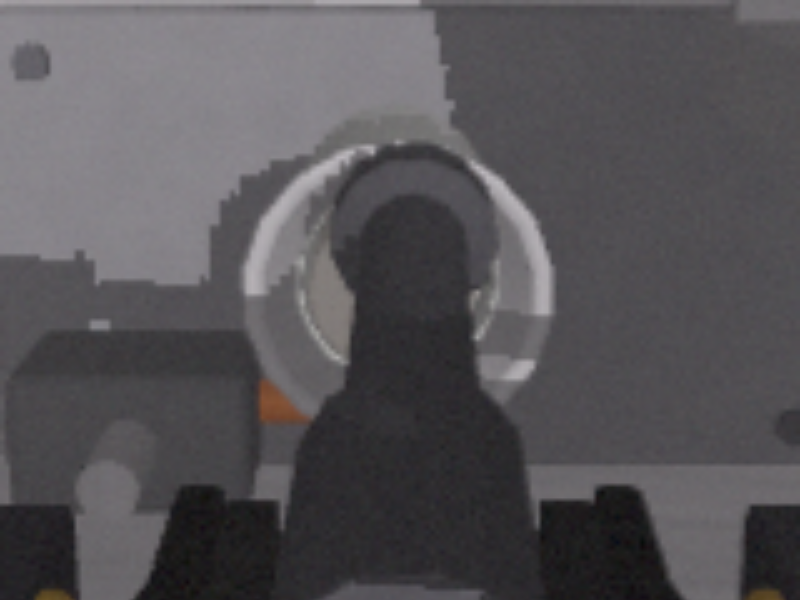

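```bash
python3 -m inch '[{"jaw":255,"x":0.08,"y":0,"z":0.1,"ax":-0.03,"ay":-0.15,"az":0.02},{"jaw":255,"x":0.08,"y":0,"z":0.05,"ax":-0.02,"ay":-0.15,"az":0},{"jaw":255,"x":0,"y":0,"z":0,"ax":0,"ay":0,"az":0}]'
python3 - <<'E'
from h import *
s=sense();print(s['tcp_pos'],s['ee_rot'].round(4),s['gripper_width'],s['wrist_force'])
c=capture('wrist')[:,:,::-1]
cv2.imwrite('pics/w20c.png',cv2.resize(c[180:320,240:400],None,fx=5,fy=5)[:600])
k=[]
for n,b in(('side',(280,150)),('scene',(230,150))):
  c=capture(n)[:,:,::-1];k.append(cv2.resize(c[b[1]:b[1]+120,b[0]:b[0]+80],None,fx=5,fy=5,interpolation=cv2.INTER_CUBIC))
cv2.imwrite('pics/t20.png',np.hstack(k));print(sense()['tcp_pos'])
E
```

```text
time_s: 12.6
tcp_pos: [0.6129, -0.0401, 0.262]
ee_rot: [[-0.996, -0.094, 0.011], [-0.094, 0.996, -0.001], [-0.011, -0.002, -1.0]]
wrist_force: [-0.1, 0.1, -1.0]
gripper_width: 0.269
[ 0.61289823 -0.04010729  0.26200035] [[-9.956e-01 -9.350e-02  1.090e-02]
 [-9.350e-02  9.956e-01 -6.000e-04]
 [-1.080e-02 -1.600e-03 -9.999e-01]] 0.26891722745360247 [-0.13765438  0.1079132  -1.03838306]
[ 0.61294085 -0.03984166  0.26121067]
```

View pics/t20.png

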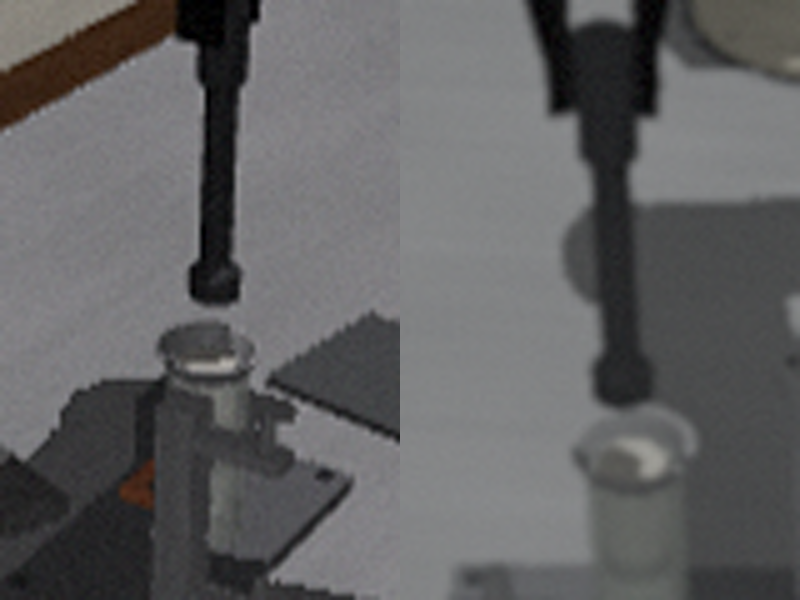

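View pics/w20c.png

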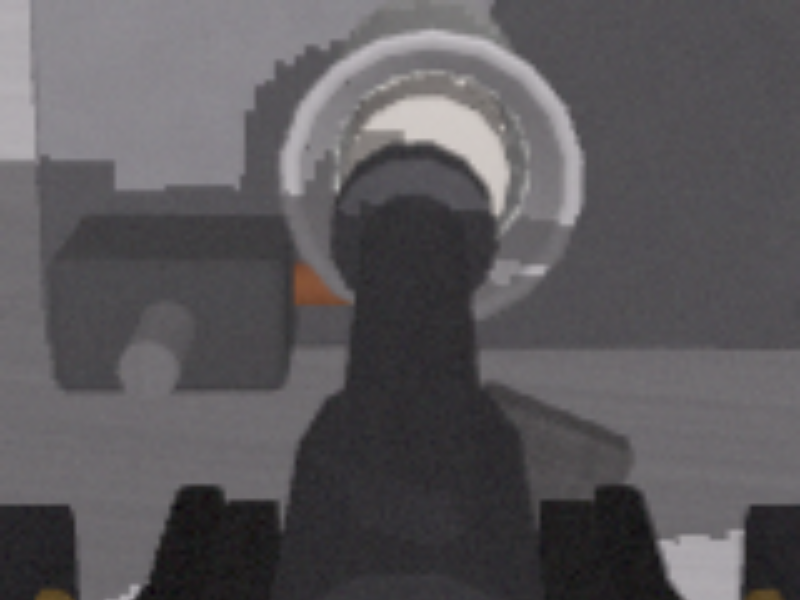

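```bash
python3 - <<'E'
from h import *
a,b=camera_params('scene'),camera_params('side');w=camera_params('wrist')
F=tri([(a,(274.3,229.3)),(b,(322.5,208.4))]);M=tri([(a,(271.3,180.7)),(b,(323.6,166))]);R=tri([(a,(276.7,239.7)),(b,(320.8,219.4))])
for x in(F,M,R):print(x[0].round(4),x[1][0].round(4))
d=M[0]-F[0];print(np.degrees(d[:2]/d[2]))
print('wrist rim',atz(w,(326.1,215.3),.12),'foot',atz(w,(322.4,224.4),.150),atz(w,(322.4,224.4),.145))
print(sense()['tcp_pos'])
E
```

```text
[ 0.6123 -0.0412  0.1461] 0.0014
[ 0.6119 -0.0411  0.2623] 0.0005
[ 0.6125 -0.0366  0.1176] 0.0005
[-0.20484183  0.06469002]
wrist rim [ 0.60834115 -0.03616053  0.12      ] foot [ 0.60980694 -0.03926152  0.15      ] [ 0.61095178 -0.03914802  0.145     ]
[ 0.61294085 -0.03984166  0.26121067]
```

```bash
python3 -m inch '[{"jaw":255,"x":-0.02,"y":0.06,"z":-0.2,"ax":0,"ay":0,"az":0},{"jaw":255,"x":-0.01,"y":0,"z":-0.15,"ax":0,"ay":0.01,"az":0},{"jaw":255,"x":-0.01,"y":0,"z":-0.02,"ax":0,"ay":0.01,"az":0}]'
python3 - <<'E'
from h import *
s=sense();print(s['tcp_pos'],s['ee_rot'].round(4),s['gripper_width'],s['wrist_force'])
c=capture('wrist')[:,:,::-1]
cv2.imwrite('pics/w21c.png',cv2.resize(c[180:320,240:400],None,fx=5,fy=5)[:600])
k=[]
for n,b in(('side',(280,150)),('scene',(230,150))):
  c=capture(n)[:,:,::-1];k.append(cv2.resize(c[b[1]:b[1]+120,b[0]:b[0]+80],None,fx=5,fy=5,interpolation=cv2.INTER_CUBIC))
cv2.imwrite('pics/t21.png',np.hstack(k));print(sense()['tcp_pos'])
E
```

```text
time_s: 13.12
tcp_pos: [0.6098, -0.0358, 0.2363]
ee_rot: [[-0.996, -0.094, 0.003], [-0.094, 0.996, -0.0], [-0.003, -0.001, -1.0]]
wrist_force: [1.2, 0.3, -1.5]
gripper_width: 0.265
[ 0.60980243 -0.0357684   0.2362772 ] [[-9.956e-01 -9.370e-02  3.200e-03]
 [-9.370e-02  9.956e-01 -4.000e-04]
 [-3.100e-03 -7.000e-04 -1.000e+00]] 0.2653918630632948 [ 1.22530174  0.34970181 -1.5347131 ]
[ 0.6105327  -0.03587604  0.23760177]
```

View pics/t21.png

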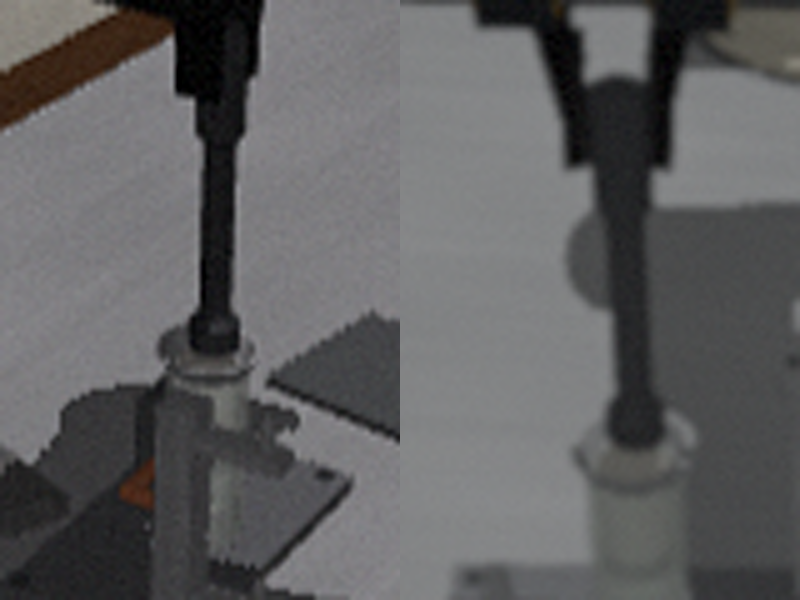

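View pics/w21c.png

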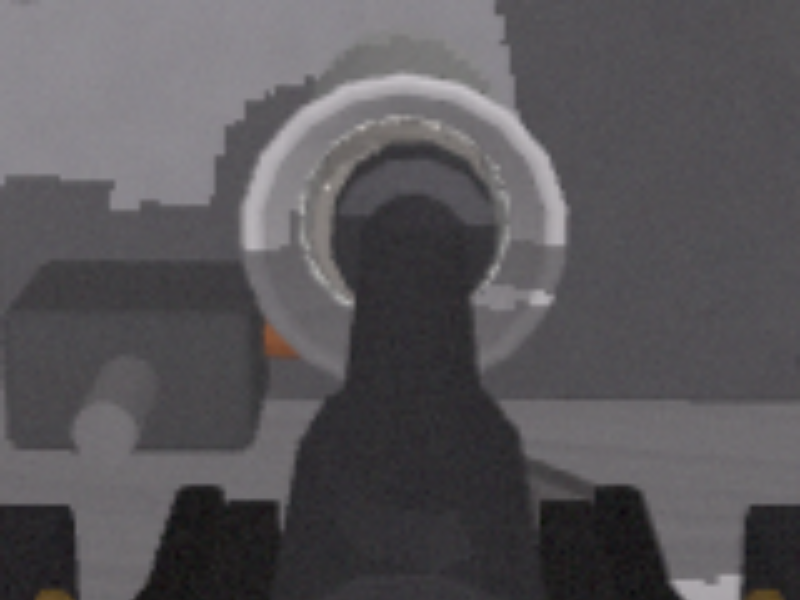

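```bash
python3 -m inch '[{"jaw":255,"x":0.03,"y":-0.01,"z":-0.1,"ax":0,"ay":0,"az":0},{"jaw":255,"x":0,"y":0,"z":-0.1,"ax":0,"ay":0.01,"az":0},{"jaw":255,"x":0,"y":0,"z":-0.1,"ax":0,"ay":0.01,"az":0}]'
python3 - <<'E'
from h import *
s=sense();print(s['tcp_pos'],s['ee_rot'].round(4),s['gripper_width'],s['wrist_force'],s['moment'])
c=capture('wrist')[:,:,::-1]
cv2.imwrite('pics/w22c.png',cv2.resize(c[180:320,240:400],None,fx=3,fy=3))
k=[]
for n,b in(('side',(280,150)),('scene',(230,150))):
  c=capture(n)[:,:,::-1];k.append(cv2.resize(c[b[1]:b[1]+120,b[0]:b[0]+80],None,fx=5,fy=5,interpolation=cv2.INTER_CUBIC))
cv2.imwrite('pics/t22.png',np.hstack(k));print(sense()['tcp_pos'])
E
```

```text
time_s: 13.65
tcp_pos: [0.6139, -0.0367, 0.2209]
ee_rot: [[-0.996, -0.094, 0.007], [-0.094, 0.996, -0.001], [-0.007, -0.001, -1.0]]
wrist_force: [-0.7, -0.4, 3.8]
gripper_width: 0.27
[ 0.61394249 -0.03669314  0.22094702] [[-9.955e-01 -9.400e-02  6.700e-03]
 [-9.400e-02  9.956e-01 -6.000e-04]
 [-6.700e-03 -1.200e-03 -1.000e+00]] 0.2703158471566424 [-0.68675865 -0.41876971  3.79628007] [ 0.14471853  0.18959776 -0.00661642]
[ 0.61322408 -0.03652343  0.22008603]
```

View pics/t22.png

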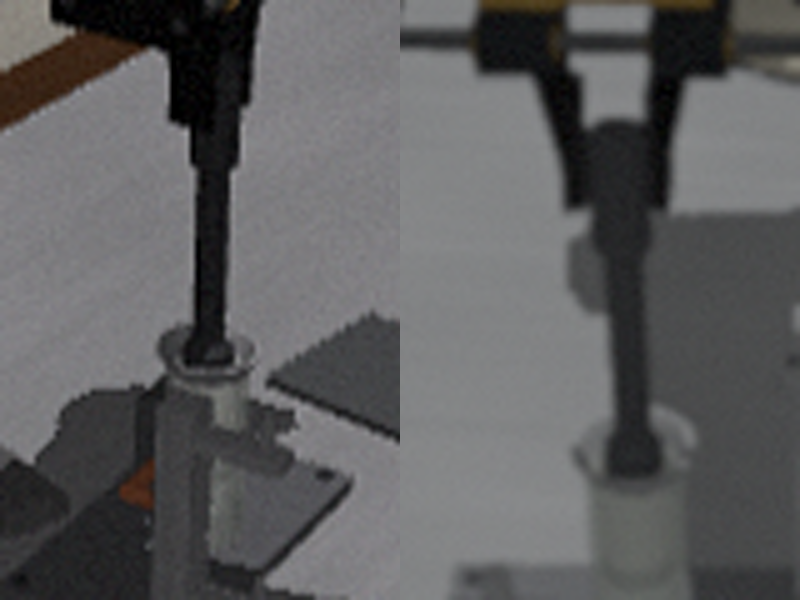

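View pics/w22c.png

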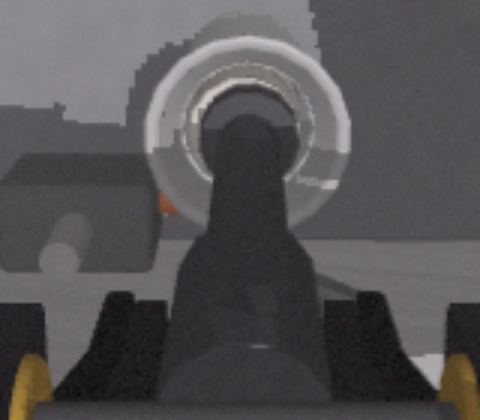

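```bash
python3 -m inch '[{"jaw":255,"x":0,"y":0,"z":-0.12,"ax":0,"ay":0,"az":0},{"jaw":255,"x":0,"y":0,"z":-0.12,"ax":0,"ay":0,"az":0},{"jaw":255,"x":0,"y":0,"z":-0.12,"ax":0,"ay":0,"az":0}]'
```

```text
time_s: 14.18
tcp_pos: [0.6143, -0.0367, 0.1999]
ee_rot: [[-0.996, -0.094, 0.009], [-0.094, 0.996, -0.0], [-0.009, -0.001, -1.0]]
wrist_force: [-1.2, -0.3, 4.9]
gripper_width: 0.27
```

```bash
python3 -m inch '[{"jaw":255,"x":-0.02,"y":0,"z":-0.1,"ax":0,"ay":0.01,"az":0},{"jaw":255,"x":0,"y":0,"z":-0.1,"ax":0,"ay":0.01,"az":0}]'; python3 -m inch '[{"jaw":255,"x":0,"y":0,"z":-0.08,"ax":0,"ay":0,"az":0}]';
```

```text
time_s: 14.42
tcp_pos: [0.6133, -0.0366, 0.1871]
ee_rot: [[-0.996, -0.094, 0.006], [-0.094, 0.996, -0.0], [-0.006, -0.001, -1.0]]
wrist_force: [0.1, 0.1, 3.8]
gripper_width: 0.261
time_s: 14.55
tcp_pos: [0.6156, -0.0371, 0.1853]
ee_rot: [[-0.995, -0.096, 0.013], [-0.096, 0.995, -0.002], [-0.012, -0.003, -1.0]]
wrist_force: [-1.5, 0.7, 22.8]
gripper_width: 0.268
```

```bash
python3 -m inch '[{"jaw":255,"x":-0.02,"y":0.01,"z":-0.06,"ax":0,"ay":0.01,"az":0}]';python3 -m inch '[{"jaw":255,"x":-0.02,"y":0,"z":-0.06,"ax":0,"ay":0.01,"az":0}]';
python3 - <<'E'
from h import *
k=[]
for n,b in(('side',(280,150)),('scene',(230,150))):
  c=capture(n)[:,:,::-1];k.append(cv2.resize(c[b[1]:b[1]+120,b[0]:b[0]+80],None,fx=5,fy=5,interpolation=cv2.INTER_CUBIC))
  print(sense()['wrist_force'],sense()['tcp_pos'])
cv2.imwrite('pics/t23.png',np.hstack(k))
E
```

```text
time_s: 14.68
tcp_pos: [0.6167, -0.0367, 0.1854]
ee_rot: [[-0.995, -0.097, 0.018], [-0.097, 0.995, -0.003], [-0.017, -0.005, -1.0]]
wrist_force: [-1.7, 0.3, 16.0]
gripper_width: 0.268
time_s: 14.8
tcp_pos: [0.6174, -0.0368, 0.1855]
ee_rot: [[-0.995, -0.098, 0.022], [-0.098, 0.995, -0.004], [-0.021, -0.006, -1.0]]
wrist_force: [-1.5, 1.1, 14.0]
gripper_width: 0.265
[-1.86665482  1.60330835 14.6377857 ] [ 0.61725002 -0.03677106  0.18546749]
[-1.34429275  1.49353678 13.78553638] [ 0.61721898 -0.03677121  0.18547977]
```

View pics/t23.png

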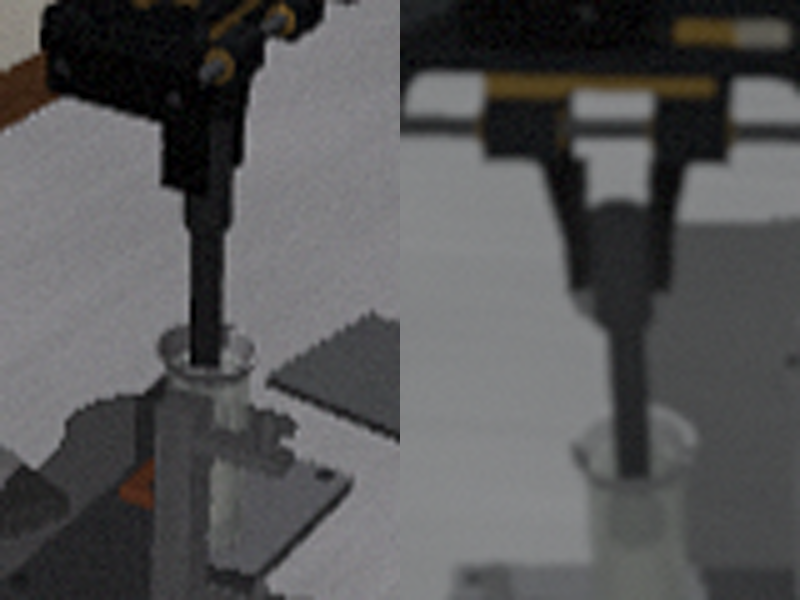

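```bash
python3 -m inch '[{"jaw":255,"x":-0.06,"y":0,"z":0.3,"ax":0.01,"ay":0.05,"az":0},{"jaw":255,"x":0,"y":0,"z":0.6,"ax":0,"ay":0.01,"az":0},{"jaw":255,"x":0,"y":0,"z":0.5,"ax":0,"ay":0.01,"az":0},{"jaw":255,"x":0,"y":0,"z":0.1,"ax":0,"ay":0.01,"az":0}]'
python3 - <<'E'
from h import *
c=capture('wrist')[:,:,::-1]
cv2.imwrite('pics/w24.png',c);print(sense()['wrist_force'],sense()['tcp_pos'])
E
```

```text
time_s: 15.4
tcp_pos: [0.6093, -0.0358, 0.2694]
ee_rot: [[-0.995, -0.096, -0.007], [-0.096, 0.995, 0.001], [0.007, 0.001, -1.0]]
wrist_force: [-0.2, 0.8, -0.7]
gripper_width: 0.267
[-0.13736489 -0.45294411 -1.48667517] [ 0.60891996 -0.03573126  0.26863637]
```

View pics/w24.png

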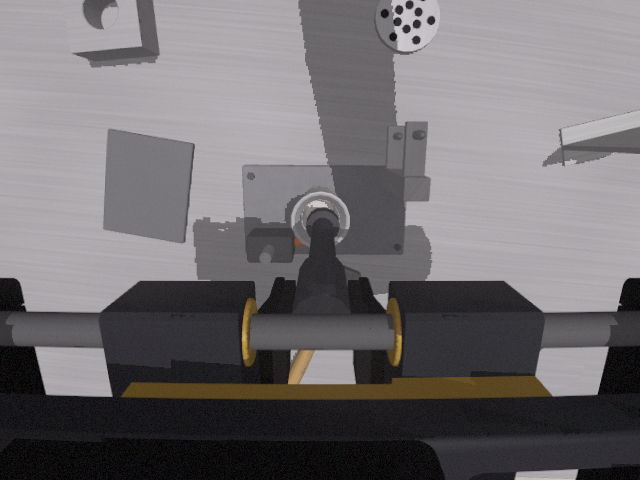

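```bash
python3 -m inch '[{"jaw":255,"x":-0.58,"y":-0.78,"z":0.03,"ax":0,"ay":0,"az":0},{"jaw":255,"x":-0.58,"y":-0.78,"z":0.03,"ax":0,"ay":0,"az":0},{"jaw":255,"x":-0.58,"y":-0.78,"z":0,"ax":0,"ay":0,"az":0},{"jaw":255,"x":-0.58,"y":-0.78,"z":0,"ax":0,"ay":0,"az":0},{"jaw":255,"x":-0.5,"y":-0.65,"z":0,"ax":0,"ay":0,"az":0},{"jaw":255,"x":0,"y":0,"z":0,"ax":0,"ay":0,"az":0}]'
```

```text
time_s: 16.2
tcp_pos: [0.4279, -0.264, 0.2552]
ee_rot: [[-0.995, -0.096, -0.035], [-0.097, 0.995, 0.009], [0.034, 0.012, -0.999]]
wrist_force: [1.1, -0.9, -0.8]
gripper_width: 0.265
```

```bash
python3 -m inch '[{"jaw":255,"x":0.06,"y":-0.08,"z":0,"ax":-0.03,"ay":-0.12,"az":0},{"jaw":255,"x":0.04,"y":-0.06,"z":0,"ax":-0.02,"ay":-0.1,"az":0},{"jaw":255,"x":0,"y":0,"z":0,"ax":0,"ay":0,"az":0}]'
python3 - <<'E'
from h import *
s=sense();print(s['tcp_pos'],s['ee_rot'].round(4))
c=capture('wrist')[:,:,::-1]
cv2.imwrite('pics/w25c.png',cv2.resize(c[180:320,240:400],None,fx=5,fy=5)[:600])
k=[]
for n,b in(('side',(390,110)),('scene',(150,120))):
  c=capture(n)[:,:,::-1];k.append(cv2.resize(c[b[1]:b[1]+120,b[0]:b[0]+80],None,fx=5,fy=5,interpolation=cv2.INTER_CUBIC))
cv2.imwrite('pics/t25.png',np.hstack(k));print(sense()['tcp_pos'])
E
```

```text
time_s: 16.58
tcp_pos: [0.4342, -0.2712, 0.2518]
ee_rot: [[-0.995, -0.098, 0.002], [-0.098, 0.995, 0.003], [-0.002, 0.002, -1.0]]
wrist_force: [0.2, 0.7, -1.9]
gripper_width: 0.264
[ 0.43415123 -0.27124487  0.25183925] [[-0.9952 -0.0977  0.0015]
 [-0.0977  0.9952  0.0026]
 [-0.0018  0.0024 -1.    ]]
[ 0.4342198  -0.27127837  0.25218434]
```

View pics/t25.png

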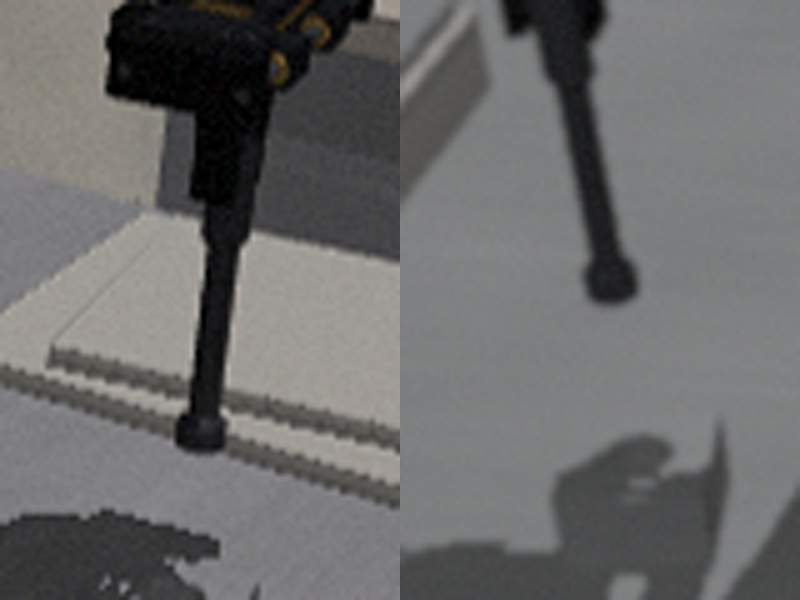

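View pics/w25c.png

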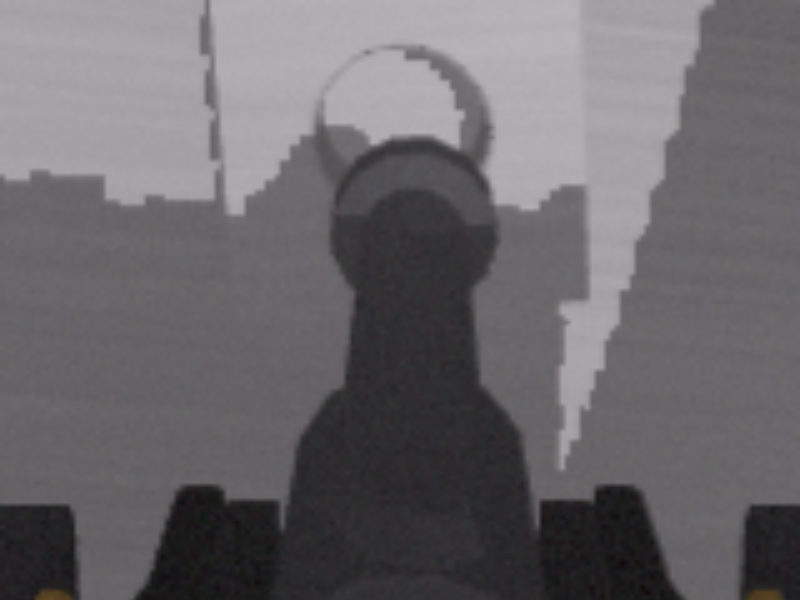

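```bash
python3 - <<'E'
from h import *
a,b=camera_params('scene'),camera_params('side');w=camera_params('wrist')
g=lambda c,x,y:(c[0]+(x+.5)/5-.5,c[1]+(y+.5)/5-.5)
F=tri([(a,g((150,120),610-400,295)),(b,g((390,110),200,442))]);M=tri([(a,g((150,120),571-400,83)),(b,g((390,110),226,240))])
print(F,M);d=M[0]-F[0];print(np.degrees(d[:2]/d[2]))
print('well',atz(w,(320.4,205.6),.045),'foot',atz(w,(322.4,223.4),.139),atz(w,(322.4,223.4),.145))
E
```

```text
(array([ 0.43129806, -0.27358769,  0.13718911]), [np.float64(0.000696388780895665), np.float64(0.0006963887808956338)]) (array([ 0.43214392, -0.2731259 ,  0.25056243]), [np.float64(0.001469968990386029), np.float64(0.0014699689903859472)])
[0.42747937 0.23337845]
well [ 0.43194802 -0.27187597  0.045     ] foot [ 0.42991246 -0.27042409  0.139     ] [ 0.42860247 -0.27058112  0.145     ]
```

```bash
python3 -m inch '[{"jaw":255,"x":0.02,"y":0,"z":-0.7,"ax":0,"ay":-0.03,"az":0},{"jaw":255,"x":0,"y":0,"z":-0.5,"ax":0,"ay":0,"az":0},{"jaw":255,"x":0,"y":0,"z":0,"ax":0,"ay":0,"az":0}]'
python3 - <<'E'
from h import *
c=capture('wrist')[:,:,::-1]
cv2.imwrite('pics/w26c.png',cv2.resize(c[180:320,240:400],None,fx=5,fy=5)[:600])
k=[]
for n,b in(('side',(390,130)),('scene',(150,120))):
  c=capture(n)[:,:,::-1];k.append(cv2.resize(c[b[1]:b[1]+120,b[0]:b[0]+80],None,fx=5,fy=5,interpolation=cv2.INTER_CUBIC))
cv2.imwrite('pics/t26.png',np.hstack(k));print(sense()['tcp_pos'])
E
```

```text
time_s: 17.1
tcp_pos: [0.4371, -0.2707, 0.1799]
ee_rot: [[-0.995, -0.1, 0.011], [-0.1, 0.995, 0.001], [-0.011, 0.0, -1.0]]
wrist_force: [-0.0, -0.1, -1.5]
gripper_width: 0.265
[ 0.4394356  -0.27172699  0.18316159]
```

View pics/t26.png

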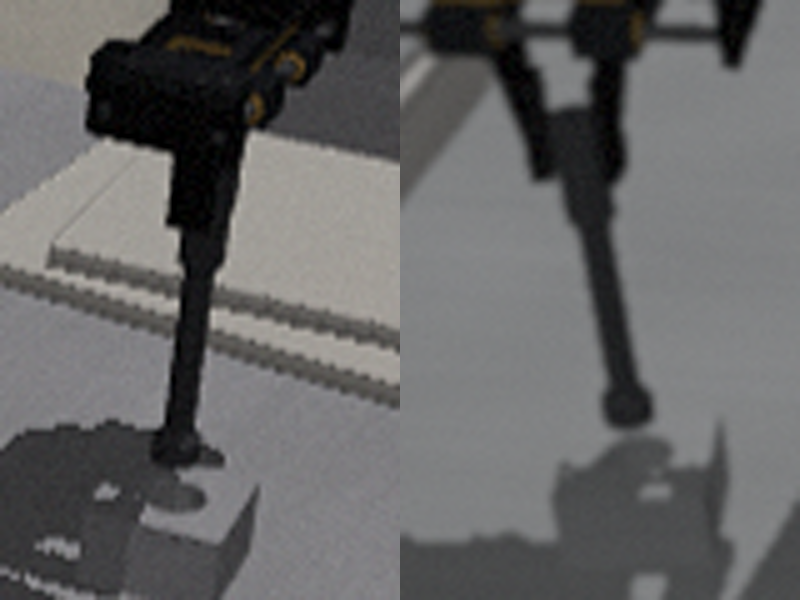

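View pics/w26c.png

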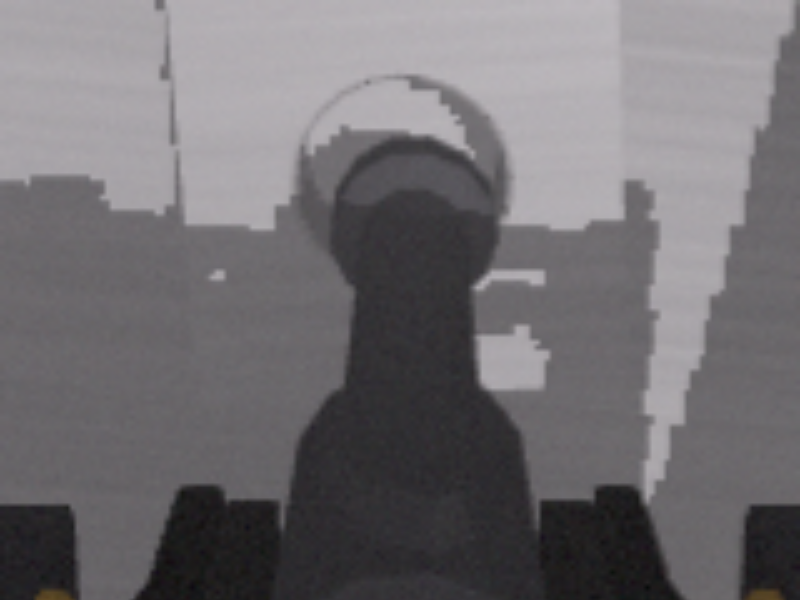

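```bash
python3 -m inch '[{"jaw":255,"x":-0.08,"y":0,"z":-0.15,"ax":0,"ay":0.02,"az":0},{"jaw":255,"x":-0.01,"y":0,"z":-0.02,"ax":0,"ay":0.01,"az":0}]'
python3 - <<'E'
from h import *
c=capture('wrist')[:,:,::-1]
cv2.imwrite('pics/w27c.png',cv2.resize(c[180:320,240:400],None,fx=5,fy=5)[:600])
print(sense()['tcp_pos'],sense()['ee_rot'][:,2])
c=capture('wrist')
print(sense()['tcp_pos'],sense()['ee_rot'][:,2])
E
```

```text
time_s: 17.5
tcp_pos: [0.4349, -0.272, 0.1746]
ee_rot: [[-0.995, -0.101, 0.016], [-0.101, 0.995, -0.003], [-0.016, -0.005, -1.0]]
wrist_force: [-0.2, 0.0, -1.9]
gripper_width: 0.269
[ 0.4354722  -0.27229809  0.17498632] [ 0.01704602 -0.00358069 -0.99984829]
[ 0.43565034 -0.27233999  0.17508306] [ 0.01725171 -0.00364638 -0.99984453]
```

View pics/w27c.png

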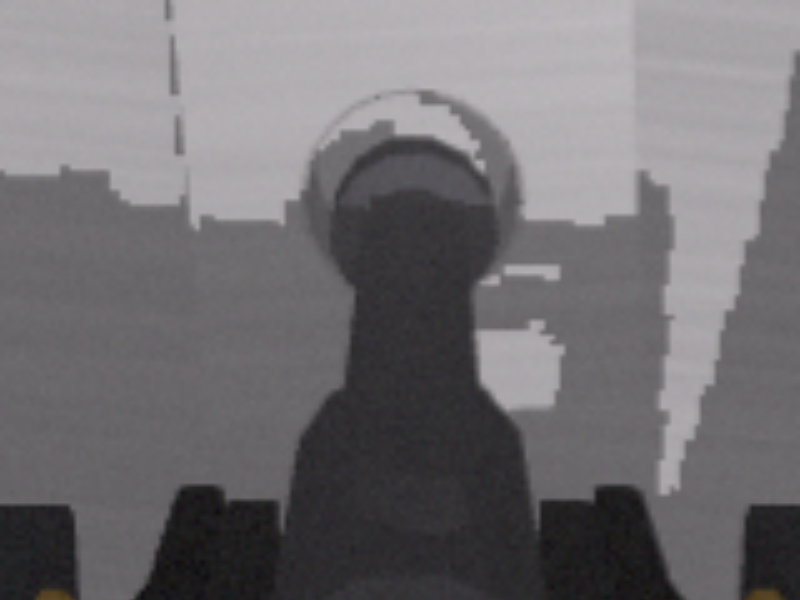

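```bash
python3 -m inch '[{"jaw":255,"x":-0.03,"y":0.01,"z":-0.25,"ax":0.01,"ay":0.05,"az":0},{"jaw":255,"x":-0.01,"y":0,"z":-0.25,"ax":0,"ay":0.01,"az":0}]'
python3 - <<'E'
from h import *
c=capture('wrist')[:,:,::-1]
cv2.imwrite('pics/w28c.png',cv2.resize(c[180:320,240:400],None,fx=5,fy=5)[:600])
s=sense();print(s['tcp_pos'],s['ee_rot'][:,2],s['wrist_force'])
E
```

```text
time_s: 17.85
tcp_pos: [0.434, -0.272, 0.1447]
ee_rot: [[-0.995, -0.101, 0.009], [-0.101, 0.995, -0.003], [-0.009, -0.004, -1.0]]
wrist_force: [0.5, -0.4, -1.6]
gripper_width: 0.268
[ 0.43259362 -0.2713596   0.14248614] [ 5.52994016e-03 -8.88833021e-04 -9.99984315e-01] [-1.36490896 -0.23520507 -3.59432531]
```

View pics/w28c.png

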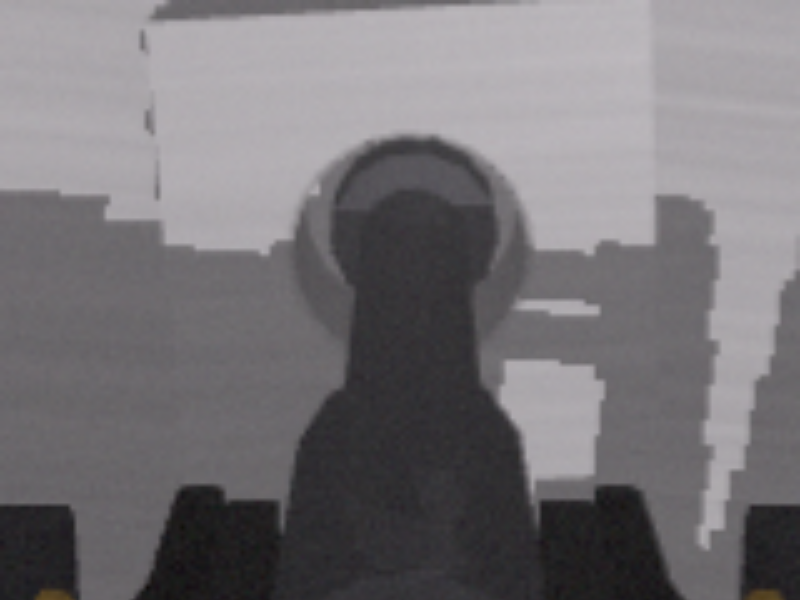

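```bash
python3 -m inch '[{"jaw":255,"x":0.03,"y":0,"z":-0.12,"ax":0,"ay":0,"az":0},{"jaw":255,"x":0.02,"y":0,"z":-0.12,"ax":0,"ay":0,"az":0}]'
python3 -m inch '[{"jaw":255,"x":0,"y":0,"z":-0.08,"ax":0,"ay":0,"az":0}]'
```

```text
time_s: 18.15
tcp_pos: [0.4356, -0.2714, 0.1266]
ee_rot: [[-0.995, -0.101, 0.004], [-0.101, 0.995, -0.001], [-0.004, -0.001, -1.0]]
wrist_force: [-0.0, 0.4, -2.3]
gripper_width: 0.267
time_s: 18.27
tcp_pos: [0.4372, -0.2725, 0.1235]
ee_rot: [[-0.995, -0.102, 0.007], [-0.102, 0.995, -0.004], [-0.006, -0.004, -1.0]]
wrist_force: [-1.8, 2.3, 21.4]
gripper_width: 0.265
```

```bash
python3 -m inch '[{"jaw":255,"x":-0.05,"y":0,"z":0.01,"ax":0,"ay":0,"az":0},{"jaw":130,"x":-0.01,"y":0,"z":-0.02,"ax":0,"ay":0.01,"az":0},{"jaw":90,"x":-0.01,"y":0,"z":-0.02,"ax":0,"ay":0.01,"az":0}]'
python3 - <<'E'
from h import *
c=capture('wrist')[:,:,::-1]
cv2.imwrite('pics/w29c.png',cv2.resize(c[180:320,240:400],None,fx=5,fy=5)[:600])
s=sense();print(s['tcp_pos'],s['ee_rot'][:,2],s['wrist_force'],s['gripper_width'])
E
```

```text
time_s: 18.65
tcp_pos: [0.434, -0.2729, 0.1225]
ee_rot: [[-0.995, -0.103, 0.006], [-0.103, 0.995, -0.005], [-0.005, -0.006, -1.0]]
wrist_force: [-0.1, 0.1, -0.4]
gripper_width: 0.413
[ 0.43384823 -0.27284893  0.12226794] [ 0.00530862 -0.00471791 -0.99997478] [-0.14783514  0.14526887 -0.62367371] 0.4544349494330055
```

View pics/w29c.png

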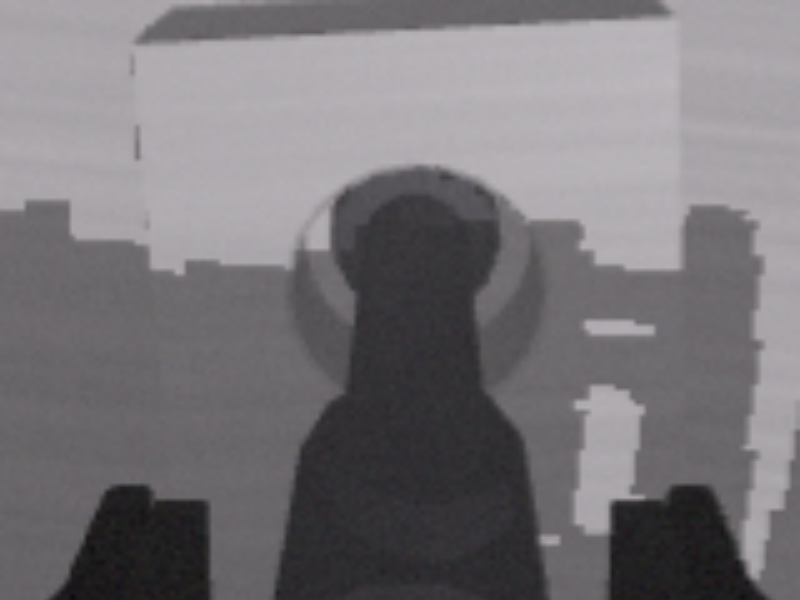

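```bash
python3 -m inch '[{"jaw":70,"x":-0.01,"y":0,"z":0,"ax":0,"ay":0,"az":0},{"jaw":40,"x":0,"y":0,"z":0.8,"ax":0,"ay":0,"az":0},{"jaw":40,"x":0,"y":0,"z":0.9,"ax":0,"ay":0,"az":0},{"jaw":40,"x":0.1,"y":0.7,"z":0.1,"ax":0,"ay":0,"az":-0.9},{"jaw":40,"x":0.1,"y":0.9,"z":0.1,"ax":0,"ay":0,"az":-0.9}]'
python3 - <<'E'
from h import *
s=sense();print(s['tcp_pos'],s['ee_rot'].round(3),s['joints'].round(1))
k=[]
for n,b in(('side',(390,150)),('scene',(150,140))):
  c=capture(n)[:,:,::-1];k.append(cv2.resize(c[b[1]:b[1]+120,b[0]:b[0]+80],None,fx=5,fy=5,interpolation=cv2.INTER_CUBIC))
cv2.imwrite('pics/t30.png',np.hstack(k))
E
```

```text
time_s: 19.32
tcp_pos: [0.4442, -0.1783, 0.2382]
ee_rot: [[-0.975, 0.221, 0.002], [0.221, 0.975, -0.003], [-0.003, -0.003, -1.0]]
wrist_force: [0.5, -0.1, -0.8]
gripper_width: 0.838
[ 0.44416988 -0.178265    0.23823403] [[-0.975  0.221  0.002]
 [ 0.221  0.975 -0.003]
 [-0.003 -0.003 -1.   ]] [  -2.2    5.7  -15.4    0.2  -68.7 -100.6]
```

View pics/t30.png

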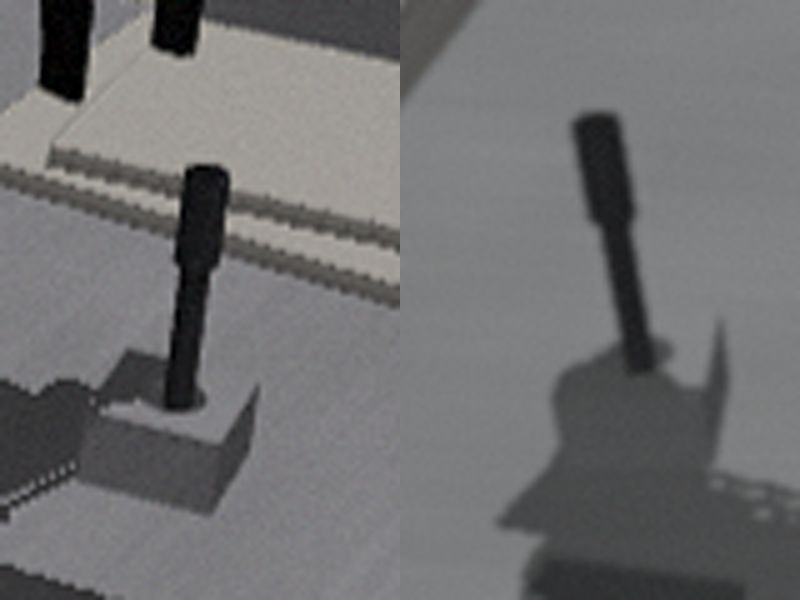

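```bash
python3 -m inch '[{"jaw":40,"x":0.1,"y":0.7,"z":-0.05,"ax":0,"ay":0,"az":1},{"jaw":40,"x":0.1,"y":0.75,"z":-0.05,"ax":0,"ay":0,"az":1},{"jaw":40,"x":0.1,"y":0.75,"z":-0.05,"ax":0,"ay":0,"az":1},{"jaw":40,"x":0.1,"y":0.75,"z":-0.05,"ax":0,"ay":0,"az":1},{"jaw":40,"x":0.1,"y":0.75,"z":0,"ax":0,"ay":0,"az":1},{"jaw":40,"x":0.1,"y":0.75,"z":0,"ax":0,"ay":0,"az":1},{"jaw":40,"x":0.1,"y":0.75,"z":0,"ax":0,"ay":0,"az":1},{"jaw":40,"x":0.1,"y":0.75,"z":0,"ax":0,"ay":0,"az":1},{"jaw":40,"x":0.1,"y":0.75,"z":0,"ax":0,"ay":0,"az":1},{"jaw":40,"x":0.1,"y":0.75,"z":0,"ax":0,"ay":0,"az":1},{"jaw":40,"x":0,"y":0.5,"z":0,"ax":0,"ay":0,"az":1},{"jaw":40,"x":0,"y":0,"z":0,"ax":0,"ay":0,"az":1}]'
python3 - <<'E'
from h import *
s=sense();print(s['tcp_pos'],s['ee_rot'].round(3),s['joints'].round(1))
p=camera_params('wrist')
cv2.imwrite('pics/w31.png',capture('wrist')[:,:,::-1]); print(proj(p,[[.497,.2985,.172]]))
E
```

```text
time_s: 20.92
tcp_pos: [0.5068, 0.3121, 0.2237]
ee_rot: [[0.378, -0.926, 0.0], [-0.926, -0.378, 0.002], [-0.002, -0.001, -1.0]]
wrist_force: [-0.5, -1.1, 0.3]
gripper_width: 0.845
[0.50681103 0.31206527 0.22373878] [[ 0.378 -0.926  0.   ]
 [-0.926 -0.378  0.002]
 [-0.002 -0.001 -1.   ]] [ 47.1  18.1  -1.4  -0.1 -70.4 -24.9]
[[344.26281134 237.42593253]]
```

View pics/w31.png

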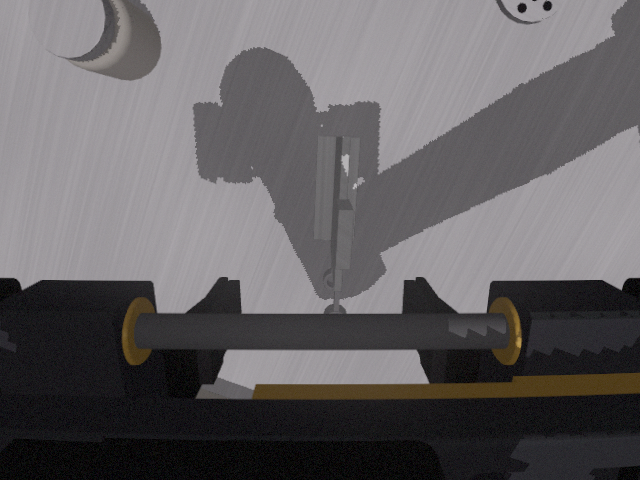

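```bash
python3 - <<'E'
from h import *
c=cv2.imread('pics/w31.png');cv2.imwrite('pics/w31c.png',cv2.resize(c[125:325,280:400],None,fx=3,fy=3))
w=camera_params('wrist')
c=cv2.imread('pics/w31.png');cv2.imwrite('pics/w31d.png',cv2.resize(c[190:290,300:390],None,fx=6,fy=6))
E
```

```text
(no output)
```

View pics/w31d.png

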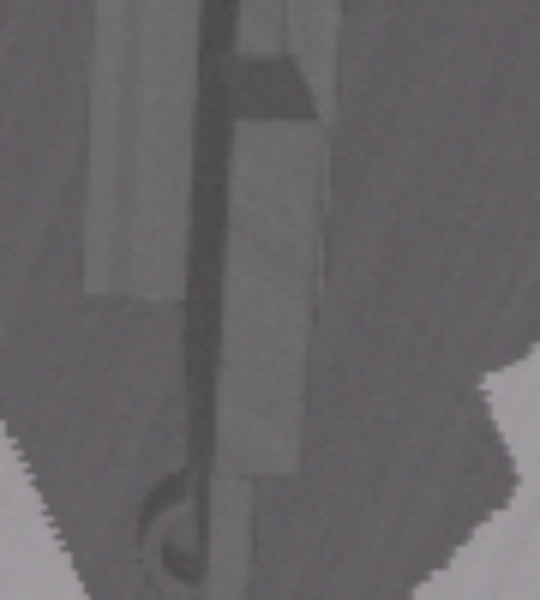

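View pics/w31c.png

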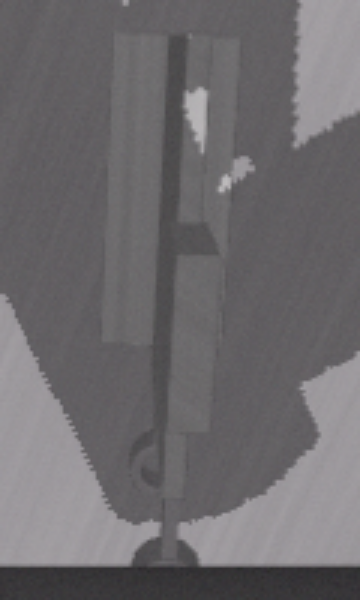

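```bash
python3 - <<'E'
from h import *
w=camera_params('wrist');print(sense()['tcp_pos'])
P=[atz(w,(300+(x+.5)/6-.5,190+(y+.5)/6-.5),.172) for x,y in((235,120),(323,120),(298,474),(215,475))]
P=np.array(P);print(P.round(4),P.mean(0))
d=(P[3]+P[2]-P[0]-P[1])/2;print(np.linalg.norm(d),'yaw',np.degrees(np.arctan2(-d[0],d[1])), np.linalg.norm(P[0]-P[1]))
E
```

```text
[0.50682844 0.31135099 0.22375725]
[[0.5074 0.2824 0.172 ]
 [0.4989 0.2789 0.172 ]
 [0.4857 0.3158 0.172 ]
 [0.494  0.3194 0.172 ]] [0.49649345 0.29914405 0.172     ]
0.03923804548790739 yaw 19.80825513441766 0.00921633489823218
```

```bash
python3 -m inch '[{"jaw":100,"x":-0.17,"y":-0.2,"z":-0.2,"ax":0,"ay":0,"az":-0.28},{"jaw":100,"x":0,"y":0,"z":-0.3,"ax":0,"ay":0,"az":0},{"jaw":100,"x":0,"y":0,"z":0,"ax":0,"ay":0,"az":0}]'
python3 - <<'E'
from h import *
s=sense();print(s['tcp_pos'],s['ee_rot'].round(3))
c=capture('wrist')[:,:,::-1];cv2.imwrite('pics/w32.png',c)
E
```

```text
time_s: 21.35
tcp_pos: [0.4971, 0.2974, 0.1923]
ee_rot: [[0.328, -0.945, -0.001], [-0.945, -0.328, 0.001], [-0.001, 0.0, -1.0]]
wrist_force: [-0.1, -0.0, 0.6]
gripper_width: 0.636
[0.49710933 0.29738618 0.19230454] [[ 0.328 -0.945 -0.001]
 [-0.945 -0.328  0.001]
 [-0.001  0.    -1.   ]]
```

View pics/w32.png

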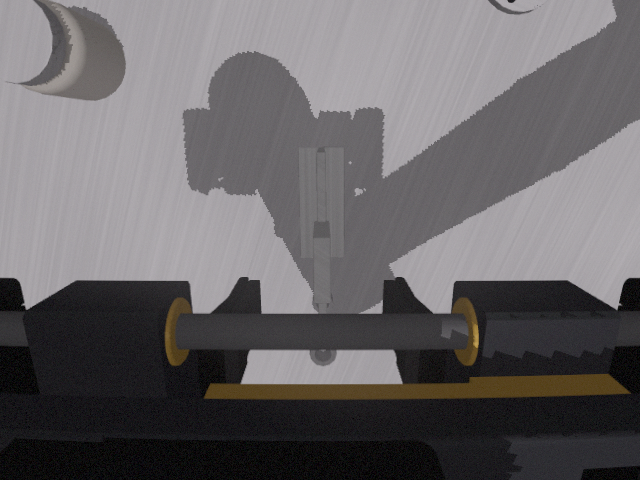

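```bash
python3 -m inch '[{"jaw":100,"x":0,"y":0.03,"z":-0.6,"ax":0,"ay":0,"az":0},{"jaw":100,"x":0,"y":0,"z":-0.6,"ax":0,"ay":0,"az":0},{"jaw":100,"x":0,"y":0,"z":-0.05,"ax":0,"ay":0,"az":0}]'
python3 - <<'E'
from h import *
s=sense();print(s['tcp_pos'],s['ee_rot'].round(3))
c=capture('wrist')[:,:,::-1];cv2.imwrite('pics/w33.png',c)
k=[]
for n,b in(('side',(240,240)),('scene',(390,160))):
  c=capture(n)[:,:,::-1];k.append(cv2.resize(c[b[1]:b[1]+120,b[0]:b[0]+80],None,fx=5,fy=5,interpolation=cv2.INTER_CUBIC))
cv2.imwrite('pics/t33.png',np.hstack(k))
E
```

```text
time_s: 21.78
tcp_pos: [0.5008, 0.3005, 0.121]
ee_rot: [[0.326, -0.945, 0.008], [-0.945, -0.326, 0.007], [-0.004, -0.01, -1.0]]
wrist_force: [-0.5, -0.5, -0.1]
gripper_width: 0.609
[0.50081064 0.30053302 0.12100293] [[ 0.326 -0.945  0.008]
 [-0.945 -0.326  0.007]
 [-0.004 -0.01  -1.   ]]
```

View pics/t33.png

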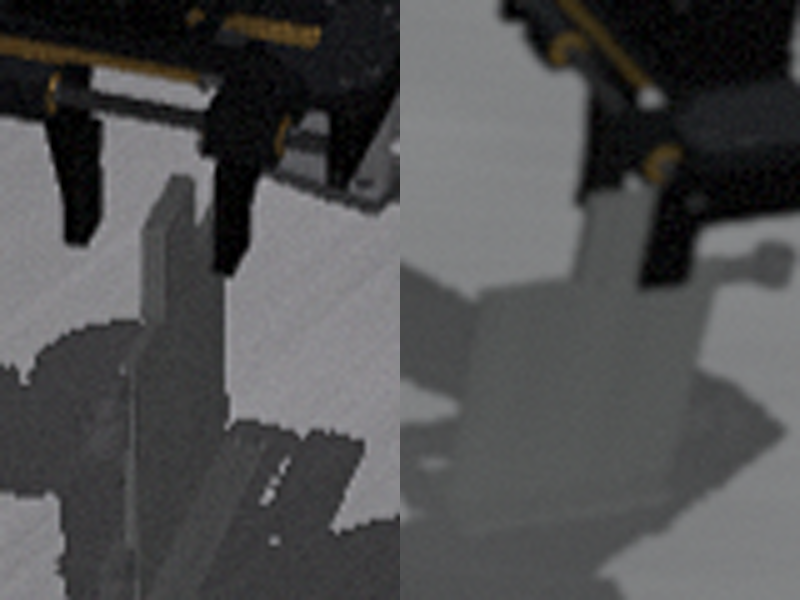

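View pics/w33.png

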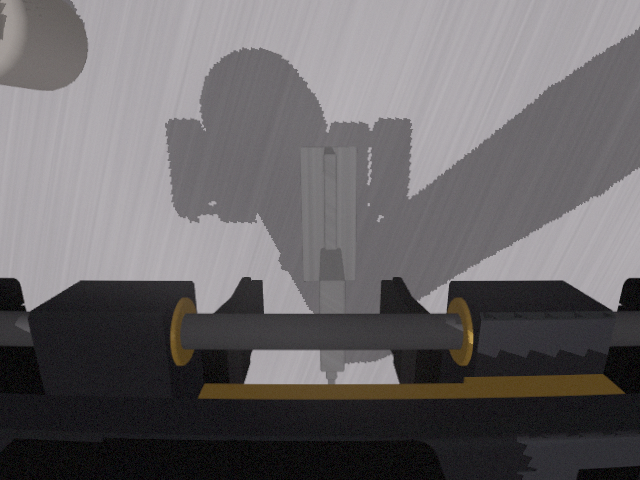

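```bash
python3 -m inch '[{"jaw":120,"x":-0.07,"y":-0.02,"z":-0.07,"ax":-0.04,"ay":0.05,"az":0},{"jaw":180,"x":-0.01,"y":-0.01,"z":-0.02,"ax":-0.01,"ay":0.01,"az":0},{"jaw":255,"x":-0.01,"y":-0.01,"z":-0.02,"ax":-0.01,"ay":0.01,"az":0},{"jaw":255,"x":-0.01,"y":-0.01,"z":-0.02,"ax":-0.01,"ay":0.01,"az":0},{"jaw":255,"x":-0.01,"y":-0.01,"z":-0.02,"ax":-0.01,"ay":0.01,"az":0}]'
```

```text
time_s: 22.55
tcp_pos: [0.4973, 0.3, 0.1188]
ee_rot: [[0.327, -0.945, 0.002], [-0.945, -0.327, 0.001], [-0.001, -0.002, -1.0]]
wrist_force: [1.0, 0.2, -0.1]
gripper_width: 0.159
```

```bash
python3 -m inch '[{"jaw":255,"x":-0.01,"y":-0.01,"z":-0.02,"ax":-0.01,"ay":0.01,"az":0},{"jaw":255,"x":-0.01,"y":-0.01,"z":-0.02,"ax":-0.01,"ay":0.01,"az":0}]'; python3 -m inch '[{"jaw":255,"x":0,"y":0,"z":0.3,"ax":0,"ay":0,"az":0},{"jaw":255,"x":0,"y":0,"z":0,"ax":0,"ay":0,"az":0}]'
python3 - <<'E'
from h import *
s=sense();print(s['tcp_pos'],s['ee_rot'].round(4),s['wrist_force'],s['moment'])
c=capture('wrist')[:,:,::-1];cv2.imwrite('pics/w34.png',c)
k=[]
for n,b in(('side',(240,240)),('scene',(390,160))):
  c=capture(n)[:,:,::-1];k.append(cv2.resize(c[b[1]:b[1]+120,b[0]:b[0]+80],None,fx=5,fy=5,interpolation=cv2.INTER_CUBIC))
cv2.imwrite('pics/t34.png',np.hstack(k))
E
```

```text
time_s: 22.8
tcp_pos: [0.4971, 0.2996, 0.1183]
ee_rot: [[0.328, -0.945, 0.001], [-0.945, -0.328, -0.001], [0.001, -0.001, -1.0]]
wrist_force: [-1.1, 0.5, 6.9]
gripper_width: 0.11
time_s: 23.05
tcp_pos: [0.4959, 0.299, 0.1348]
ee_rot: [[0.327, -0.945, -0.002], [-0.945, -0.327, -0.002], [0.001, 0.002, -1.0]]
wrist_force: [-0.6, 0.2, -3.4]
gripper_width: 0.109
[0.49591506 0.29904222 0.13481519] [[ 0.3274 -0.9449 -0.0019]
 [-0.9449 -0.3274 -0.0021]
 [ 0.0014  0.0024 -1.    ]] [-0.61476807  0.24800586 -3.44709429] [0.05408477 0.05489092 0.00887257]
```

View pics/t34.png

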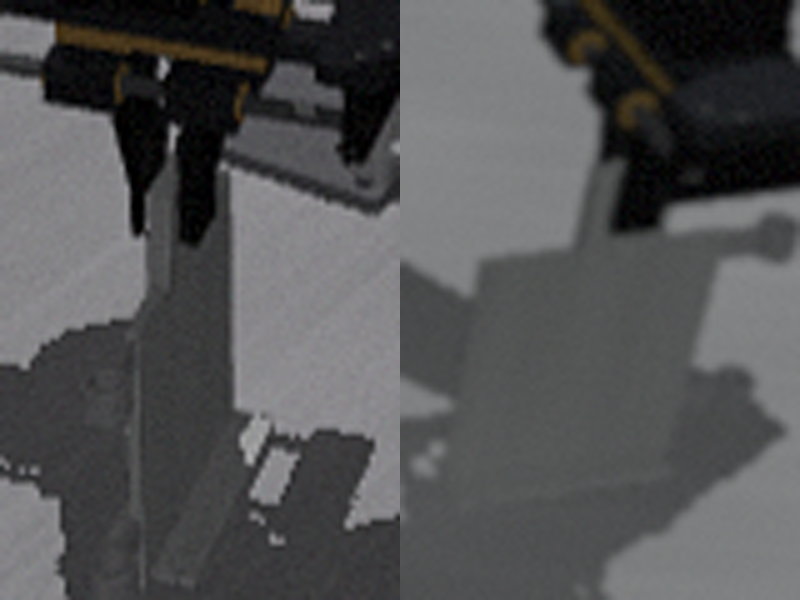

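View pics/w34.png

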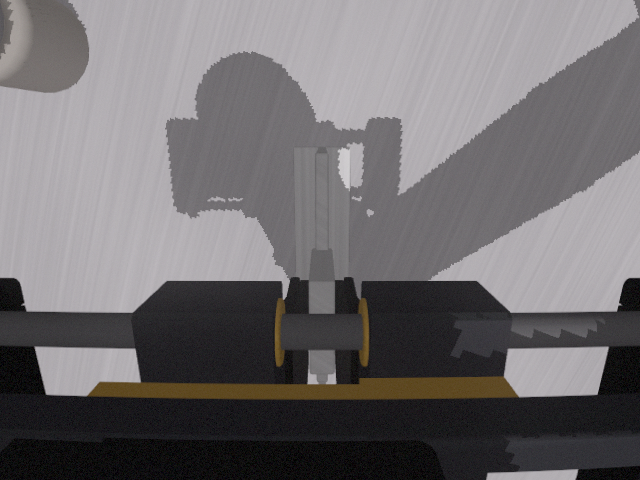

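```bash
python3 - <<'E'
from h import *
c=cv2.imread('pics/w13.png');cv2.imwrite('pics/w13c.png',cv2.resize(c[45:265,210:500],None,fx=2.7,fy=2.7,interpolation=cv2.INTER_CUBIC))
cv2.imwrite('pics/w13d.png',cv2.resize(c[50:150,400:500],None,fx=6,fy=6,interpolation=cv2.INTER_CUBIC))
E
```

```text
(no output)
```

View pics/w13c.png

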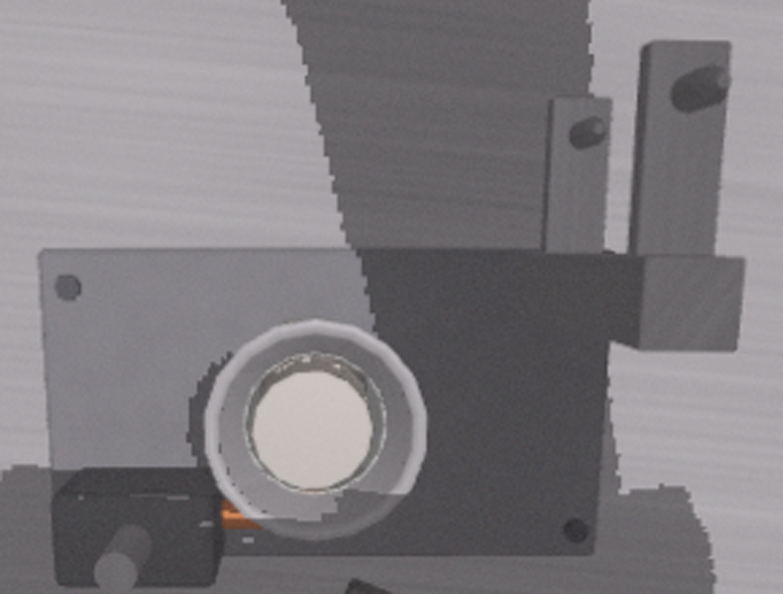

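View pics/w13d.png

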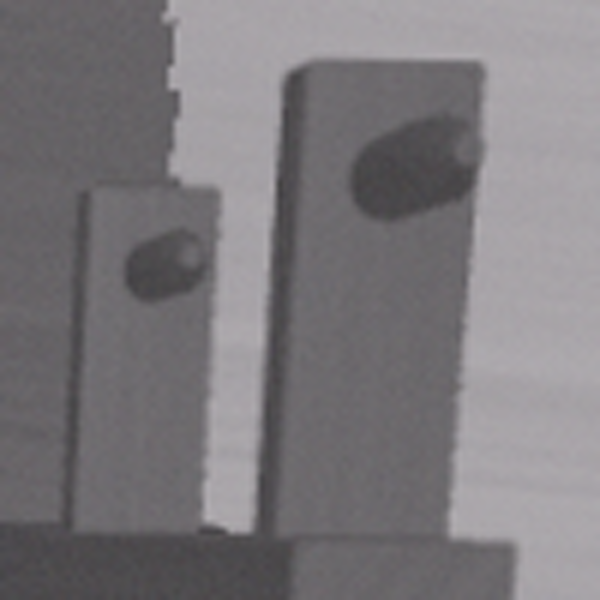

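```bash
cat > dos.py <<'E'
from h import *
from scipy.optimize import least_squares
s=sense();w=camera_params('wrist')
# fixed tool->cam
Rt,T=s['ee_rot'],s['tcp_pos']
Rc=w['R']@Rt; tc=w['t']+w['R']@T
print('t_tool',tc)
R1=np.array([[-.996,-.088,.005],[-.088,.996,-.001],[-.005,-.001,-1.0]]);T1=np.array([.63844,-.03733,.17515])
u,_,v=np.linalg.svd(R1);R1=u@v
p=dict(w);p['R']=Rc@R1.T;p['t']=tc-p['R']@T1
d=lambda x,y:(400+(x+.5)/6-.5,50+(y+.5)/6-.5)
c=lambda x,y:(210+(x+.5)/2.7-.5,45+(y+.5)/2.7-.5)
pts=[(d(390,184),(-.075,.08,.125)),(d(468,148),(-.075,.08,.144)),(d(153,274),(-.075,.08,.035)),(d(190,250),(-.075,.08,.054)),(c(40,250),(-.042,-.09,.012)),(c(594,553),(.063,.1,.012)),(c(316,430),(0,0,.12)),
(d(485,62),(-.084,.089,.125)),(d(218,187),(-.084,.089,.035))]
def f(q,z=0):
    a,b=np.cos(q[2]),np.sin(q[2]);o=[]
    for uv,X in pts:o+=list(proj(p,[q[0]+a*X[0]-b*X[1],q[1]+b*X[0]+a*X[1],X[2]+(q[3] if len(q)>3 else 0)])[0]-uv)
    return np.array(o)
for x0 in([.61,-.037,.1],[.61,-.037,.1,0]):
    o=least_squares(f,x0,loss='soft_l1');q=o.x;print(q[:2],np.degrees(q[2]),q[3:]);print(o.fun.reshape(-1,2).round(1).tolist())
    a,b=np.cos(q[2]),np.sin(q[2]);print('pintle',q[0]-.075*a-.08*b,q[1]-.075*b+.08*a,'tab',q[0]-.075*a,q[1]-.075*b)
E
python3 dos.py
```

```text
t_tool [0.00049205 0.01944701 0.20046858]
[ 0.60894299 -0.03695226] 5.308700174282339 []
[[-0.0, -2.0], [-0.4, -0.9], [-0.4, -1.3], [-0.1, 0.2], [-1.7, -0.4], [0.8, 0.8], [0.0, 0.7], [0.6, 2.2], [0.6, 1.5]]
pintle 0.5268629432455322 0.03576545823009721 tab 0.5342646859557222 -0.04389139461290776
[ 0.60883537 -0.03650484] 5.270765259508513 [-0.00178492]
[[-0.3, -1.5], [-0.8, -0.4], [-0.3, -1.0], [-0.1, 0.4], [-0.7, -0.5], [0.7, 0.2], [0.7, 0.1], [0.3, 2.7], [0.6, 1.8]]
pintle 0.5268034891478833 0.03626720259438947 tab 0.5341524903004781 -0.04339453340263209
```

```bash
python3 -m inch '[{"jaw":255,"x":-0.1,"y":0,"z":0.6,"ax":0,"ay":0,"az":0},{"jaw":255,"x":-0.1,"y":-0.5,"z":0.05,"ax":0,"ay":0,"az":-0.18},{"jaw":255,"x":-0.1,"y":-0.8,"z":0,"ax":0,"ay":0,"az":-0.18},{"jaw":255,"x":-0.1,"y":-0.8,"z":0,"ax":0,"ay":0,"az":-0.18},{"jaw":255,"x":-0.1,"y":-0.8,"z":0,"ax":0,"ay":0,"az":-0.18},{"jaw":255,"x":-0.1,"y":-0.8,"z":0,"ax":0,"ay":0,"az":-0.18},{"jaw":255,"x":-0.05,"y":-0.8,"z":0,"ax":0,"ay":0,"az":-0.18},{"jaw":255,"x":0,"y":-0.8,"z":0,"ax":0,"ay":0,"az":-0.18},{"jaw":255,"x":0,"y":-0.4,"z":0,"ax":0,"ay":0,"az":-0.08},{"jaw":255,"x":0,"y":0,"z":0,"ax":0,"ay":0,"az":0}]'
```

```text
time_s: 24.45
tcp_pos: [0.447, -0.0557, 0.162]
ee_rot: [[0.091, -0.996, -0.024], [-0.996, -0.091, -0.009], [0.007, 0.025, -1.0]]
wrist_force: [0.3, -1.0, -2.5]
gripper_width: 0.112
```

```bash
python3 -m inch '[{"jaw":255,"x":0.15,"y":0.05,"z":0.08,"ax":0.05,"ay":-0.14,"az":0.02},{"jaw":255,"x":0.1,"y":0.03,"z":0,"ax":0,"ay":0,"az":0},{"jaw":255,"x":0,"y":0,"z":0,"ax":0,"ay":0,"az":0}]'
python3 - <<'E'
from h import *
s=sense();print(s['tcp_pos'],s['ee_rot'].round(4),s['wrist_force'],s['moment'])
c=capture('wrist')[:,:,::-1];cv2.imwrite('pics/w35.png',c)
k=[]
for n,b in(('side',(280,190)),('scene',(230,150))):
  c=capture(n)[:,:,::-1];k.append(cv2.resize(c[b[1]:b[1]+130,b[0]:b[0]+100],None,fx=4,fy=4,interpolation=cv2.INTER_CUBIC))
cv2.imwrite('pics/t35.png',np.hstack(k));s=sense();print(s['tcp_pos'],s['ee_rot'].round(4))
E
```

```text
time_s: 24.82
tcp_pos: [0.4631, -0.0488, 0.1664]
ee_rot: [[0.097, -0.995, 0.002], [-0.995, -0.097, 0.001], [-0.001, -0.002, -1.0]]
wrist_force: [-0.4, 0.1, -1.5]
gripper_width: 0.111
[ 0.46312557 -0.04884975  0.16641824] [[ 9.700e-02 -9.953e-01  1.700e-03]
 [-9.953e-01 -9.700e-02  9.000e-04]
 [-7.000e-04 -1.700e-03 -1.000e+00]] [-0.36985642  0.09097899 -1.54819285] [-0.03450999  0.11411588  0.02958087]
[ 0.46245739 -0.04925891  0.16634614] [[ 9.660e-02 -9.953e-01  1.100e-03]
 [-9.953e-01 -9.660e-02  8.000e-04]
 [-7.000e-04 -1.200e-03 -1.000e+00]]
```

View pics/t35.png

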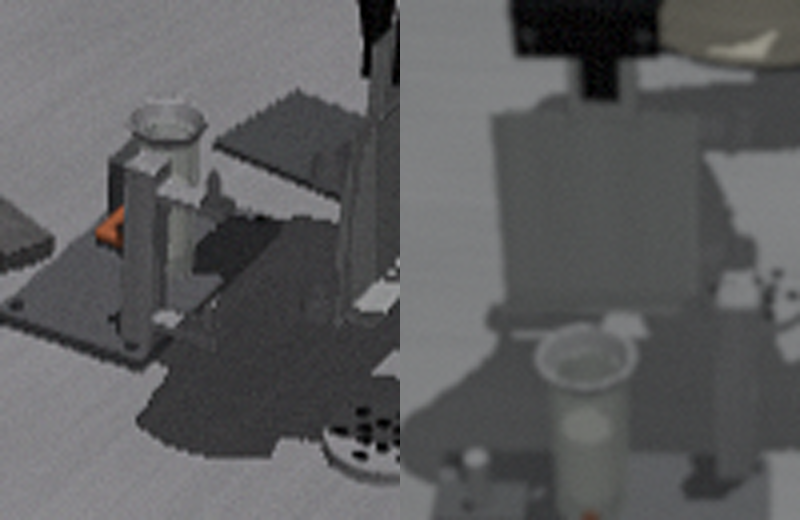

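View pics/w35.png

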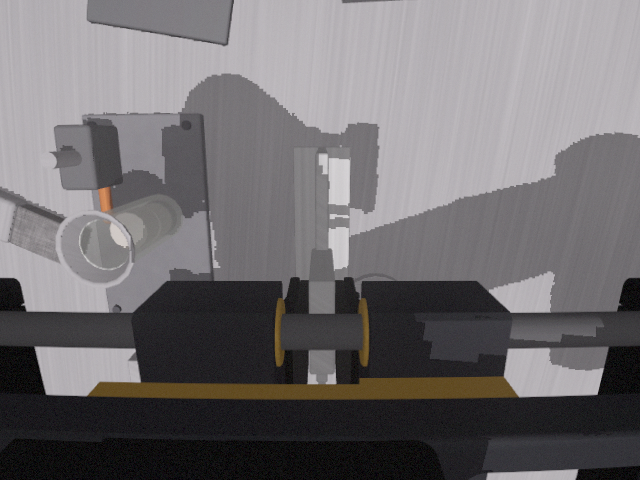

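```bash
python3 -m inch '[{"jaw":255,"x":0.5,"y":0.04,"z":0,"ax":0,"ay":0,"az":0},{"jaw":255,"x":0.5,"y":0.04,"z":0,"ax":0,"ay":0,"az":0},{"jaw":255,"x":0.15,"y":0.0,"z":0,"ax":0,"ay":0,"az":0},{"jaw":255,"x":0,"y":0,"z":0,"ax":0,"ay":0,"az":0}]'
python3 - <<'E'
from h import *
s=sense();print(s['tcp_pos'],s['ee_rot'].round(4),s['wrist_force'],s['moment'])
c=capture('wrist')[:,:,::-1];cv2.imwrite('pics/w36.png',c)
k=[]
for n,b in(('side',(290,200)),('scene',(240,170))):
  c=capture(n)[:,:,::-1];cv2.imwrite(f'pics/f36_{n}.png',c);k.append(cv2.resize(c[b[1]:b[1]+100,b[0]:b[0]+80],None,fx=5,fy=5,interpolation=cv2.INTER_CUBIC))
cv2.imwrite('pics/t36.png',np.hstack(k));s=sense();print(s['tcp_pos'],s['ee_rot'].round(4))
E
```

```text
time_s: 25.48
tcp_pos: [0.5316, -0.0437, 0.1659]
ee_rot: [[0.098, -0.995, -0.001], [-0.995, -0.098, 0.001], [-0.001, 0.001, -1.0]]
wrist_force: [0.0, 0.1, -2.7]
gripper_width: 0.112
[ 0.53163507 -0.04365496  0.16586923] [[ 9.790e-02 -9.952e-01 -1.300e-03]
 [-9.952e-01 -9.790e-02  8.000e-04]
 [-1.000e-03  1.200e-03 -1.000e+00]] [ 0.01914122  0.07940863 -2.73267793] [ 0.00480158  0.09363549 -0.02688085]
[ 0.53091278 -0.04379087  0.16622811] [[ 9.790e-02 -9.952e-01 -8.000e-04]
 [-9.952e-01 -9.790e-02  1.000e-03]
 [-1.000e-03  7.000e-04 -1.000e+00]]
```

View pics/t36.png

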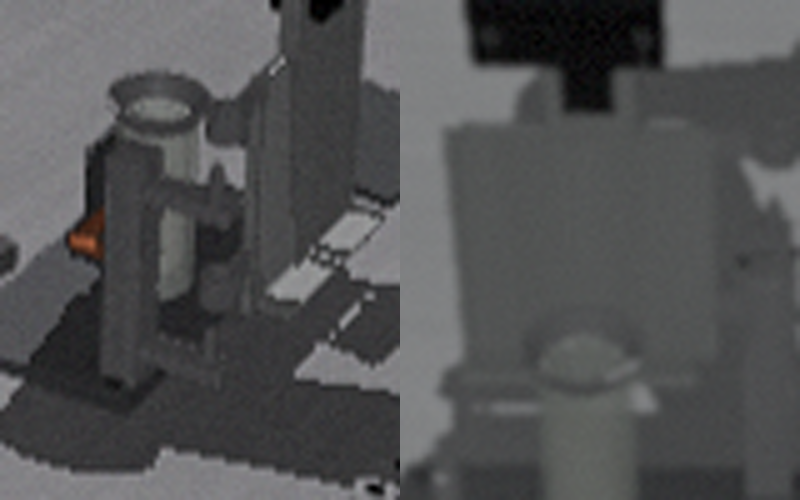

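View pics/w36.png

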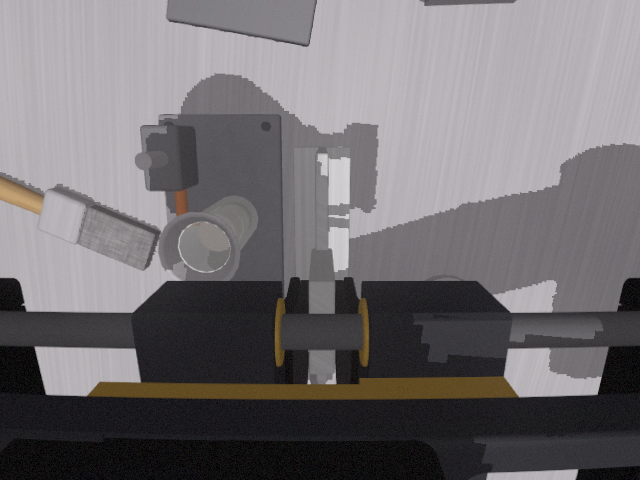

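```bash
python3 - <<'E'
from h import *
c=cv2.imread('pics/f36_side.png')[210:285,310:360]
c=cv2.convertScaleAbs(c,alpha=2.5,beta=-80)
cv2.imwrite('pics/s36z.png',cv2.resize(c,None,fx=8,fy=8,interpolation=cv2.INTER_CUBIC))
E
```

```text
(no output)
```

View pics/s36z.png

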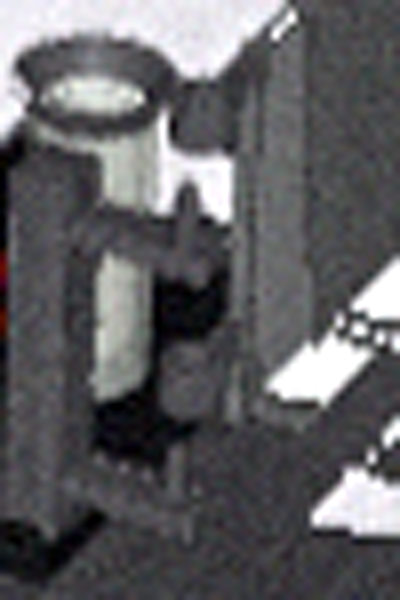

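```bash
python3 - <<'E'
from h import *
p=camera_params('side')
A=np.array([.528,.035,0])
print(proj(p,[A+[0,0,.168],A+[0,0,.140],A+[0,0,.074],A+[0,0,.046]]))
print(proj(p,[A+[.005,0,.14],A+[0,.005,.14],A+[0,0,.14]]))
# predicted socket by tcp
y=np.radians(5.6)
S=np.array([.5313-.08*np.sin(y),-.0437+.08*np.cos(y),.168]);print(S,proj(p,[S,S-[0,0,.09]]))
q=camera_params('scene');print(proj(q,[S+[0,0,.008],A+[0,0,.145]]))
c=cv2.imread('pics/f36_scene.png')[170:260,300:360]
c=cv2.convertScaleAbs(c,alpha=3,beta=-120)
cv2.imwrite('pics/sc36z.png',cv2.resize(c,None,fx=6.5,fy=6.5,interpolation=cv2.INTER_CUBIC))
E
```

```text
[[334.03257354 223.5726445 ]
 [333.53929049 234.02350785]
 [332.41482534 257.84681424]
 [331.9533298  267.6242193 ]]
[[331.7461456  233.35857747]
 [332.3549322  234.9021677 ]
 [333.53929049 234.02350785]]
[0.52349337 0.03591819 0.168     ] [[335.45256337 224.32234089]
 [333.85358702 257.22380024]]
[[315.32791362 195.25697345]
 [314.47453685 208.03855834]]
```

View pics/sc36z.png

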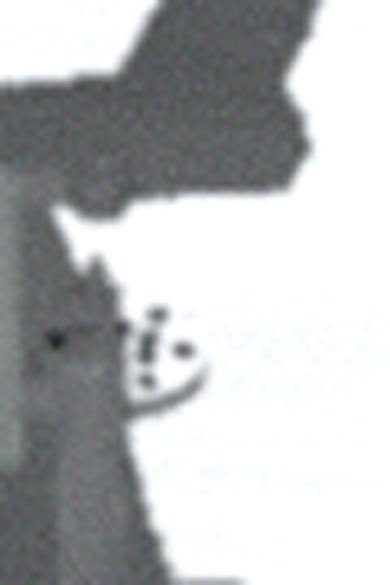

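```bash
python3 -m inch '[{"jaw":255,"x":0.06,"y":0,"z":-0.1,"ax":0,"ay":0,"az":0},{"jaw":255,"x":0,"y":0,"z":-0.1,"ax":0,"ay":0,"az":0},{"jaw":255,"x":0,"y":0,"z":0,"ax":0,"ay":0,"az":0}]'
python3 - <<'E'
from h import *
s=sense();print(s['tcp_pos'],s['ee_rot'].round(4),s['wrist_force'],s['moment'])
for n,b in(('side',(310,210)),('scene',(295,180))):
  c=capture(n)[:,:,::-1];c=c[b[1]:b[1]+75,b[0]:b[0]+50]
  c=cv2.convertScaleAbs(c,alpha=2.5,beta=-80)
  cv2.imwrite(f'pics/z37_{n}.png',cv2.resize(c,None,fx=8,fy=8,interpolation=cv2.INTER_CUBIC))
s=sense();print(s['tcp_pos'],s['ee_rot'].round(4))
a=cv2.imread('pics/z37_side.png');b=cv2.imread('pics/z37_scene.png');cv2.imwrite('pics/z37.png',np.hstack([a,b]))
E
```

```text
time_s: 26.0
tcp_pos: [0.5332, -0.0439, 0.1537]
ee_rot: [[0.098, -0.995, -0.001], [-0.995, -0.098, 0.001], [-0.001, 0.001, -1.0]]
wrist_force: [-0.3, -0.0, -3.6]
gripper_width: 0.112
[ 0.53323801 -0.04391197  0.15365153] [[ 0.0978 -0.9952 -0.0013]
 [-0.9952 -0.0978  0.0012]
 [-0.0013  0.0012 -1.    ]] [-0.34300862 -0.02756651 -3.58663677] [ 0.02858217  0.09821965 -0.00587744]
[ 0.53382979 -0.04387755  0.15426097] [[ 9.800e-02 -9.952e-01  1.000e-04]
 [-9.952e-01 -9.800e-02  1.200e-03]
 [-1.200e-03 -2.000e-04 -1.000e+00]]
```

View pics/z37.png

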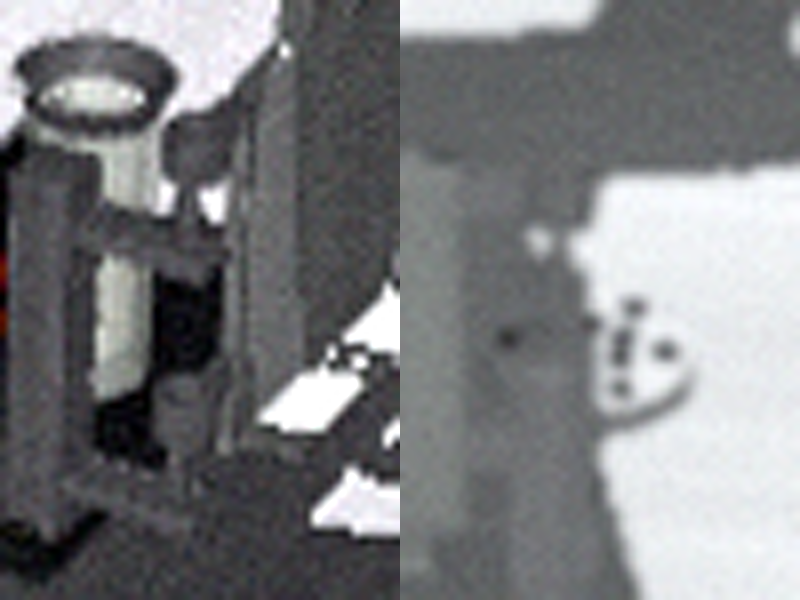

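```bash
python3 -m inch '[{"jaw":255,"x":0.02,"y":-0.005,"z":-0.08,"ax":0,"ay":0,"az":0},{"jaw":255,"x":0,"y":0,"z":-0.08,"ax":0,"ay":0,"az":0}]'
python3 - <<'E'
from h import *
s=sense();print(s['tcp_pos'],s['ee_rot'].round(4),s['wrist_force'],s['moment'])
k=[]
for n,b in(('side',(310,210)),('scene',(295,180))):
  c=capture(n)[:,:,::-1];c=c[b[1]:b[1]+75,b[0]:b[0]+50]
  c=cv2.convertScaleAbs(c,alpha=2.5,beta=-80);k.append(cv2.resize(c,None,fx=8,fy=8,interpolation=cv2.INTER_CUBIC))
s=sense();print(s['tcp_pos'],s['ee_rot'][:,2].round(4),s['wrist_force'])
cv2.imwrite('pics/z38.png',np.hstack(k))
E
```

```text
time_s: 26.35
tcp_pos: [0.5356, -0.0441, 0.1447]
ee_rot: [[0.098, -0.995, 0.002], [-0.995, -0.098, 0.001], [-0.001, -0.002, -1.0]]
wrist_force: [-0.8, -0.0, -2.0]
gripper_width: 0.113
[ 0.53556905 -0.04412606  0.14473293] [[ 0.0981 -0.9952  0.0017]
 [-0.9952 -0.0981  0.0015]
 [-0.0013 -0.0018 -1.    ]] [-0.8344422  -0.0372154  -1.97059696] [-0.00120101  0.12113943  0.00813805]
[ 0.53497361 -0.04417991  0.14425899] [-0.      0.0012 -1.    ] [ 0.40467969  0.23309782 -2.94893356]
```

View pics/z38.png

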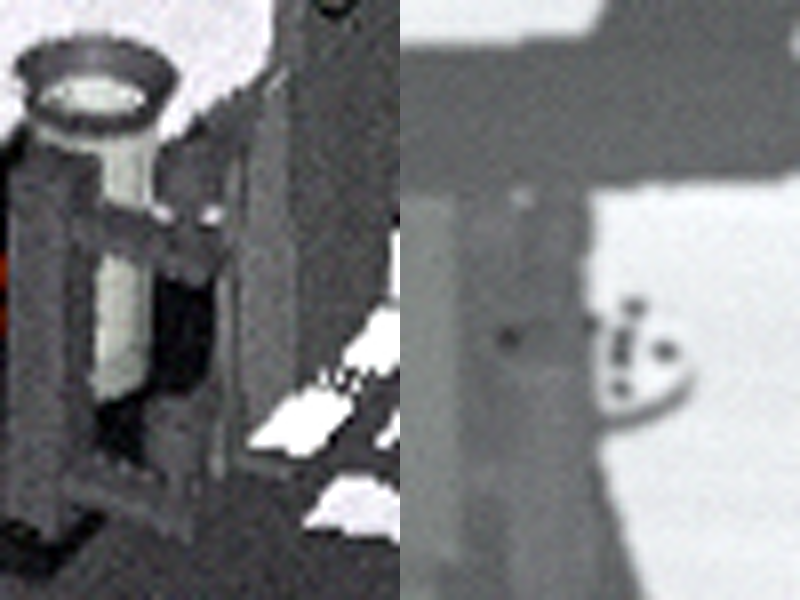

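```bash
python3 -m inch '[{"jaw":255,"x":0,"y":0,"z":-0.1,"ax":0,"ay":0,"az":0}]'; python3 -m inch '[{"jaw":255,"x":0,"y":0,"z":-0.08,"ax":0,"ay":0,"az":0}]'
```

```text
time_s: 26.58
tcp_pos: [0.5355, -0.0441, 0.1385]
ee_rot: [[0.098, -0.995, 0.001], [-0.995, -0.098, 0.001], [-0.001, -0.001, -1.0]]
wrist_force: [-0.3, -0.0, -3.1]
gripper_width: 0.113
time_s: 26.7
tcp_pos: [0.5352, -0.0442, 0.1331]
ee_rot: [[0.098, -0.995, 0.001], [-0.995, -0.098, 0.001], [-0.001, -0.001, -1.0]]
wrist_force: [0.3, -0.4, -1.8]
gripper_width: 0.114
```

```bash
python3 -m inch '[{"jaw":255,"x":0,"y":0,"z":-0.06,"ax":0,"ay":0,"az":0}]'; python3 -m inch '[{"jaw":255,"x":0,"y":0,"z":-0.04,"ax":0,"ay":0,"az":0}]'
python3 - <<'E'
from h import *
k=[]
for n,b in(('side',(310,210)),('scene',(295,180))):
  c=capture(n)[:,:,::-1];c=c[b[1]:b[1]+75,b[0]:b[0]+50]
  c=cv2.convertScaleAbs(c,alpha=2.5,beta=-80);k.append(cv2.resize(c,None,fx=8,fy=8,interpolation=cv2.INTER_CUBIC))
s=sense();print(s['tcp_pos'],s['ee_rot'][:,2].round(4),s['wrist_force'])
cv2.imwrite('pics/z39.png',np.hstack(k))
E
```

```text
time_s: 26.82
tcp_pos: [0.5355, -0.0445, 0.1295]
ee_rot: [[0.098, -0.995, 0.001], [-0.995, -0.098, 0.001], [-0.0, -0.001, -1.0]]
wrist_force: [-0.6, -1.9, 6.1]
gripper_width: 0.113
time_s: 26.95
tcp_pos: [0.536, -0.0451, 0.1284]
ee_rot: [[0.1, -0.995, 0.002], [-0.995, -0.1, -0.001], [0.001, -0.002, -1.0]]
wrist_force: [-1.6, -2.3, 6.6]
gripper_width: 0.114
[ 0.53585939 -0.04512029  0.12829756] [ 2.e-03 -7.e-04 -1.e+00] [-0.37080747 -2.64062952  4.51943716]
```

View pics/z39.png

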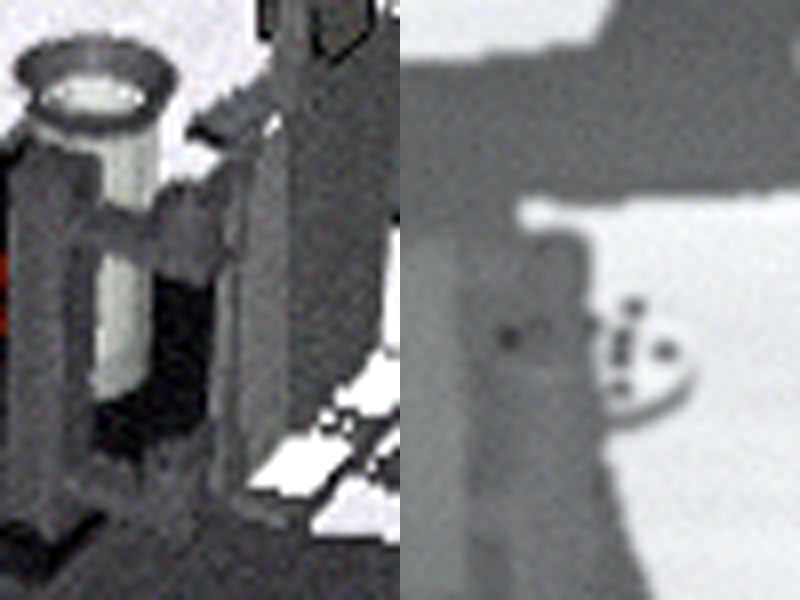

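```bash
python3 -m inch '[{"jaw":180,"x":0,"y":0.01,"z":-0.01,"ax":0,"ay":0,"az":0},{"jaw":120,"x":-0.01,"y":0,"z":-0.01,"ax":0,"ay":0,"az":0},{"jaw":120,"x":-0.01,"y":0,"z":-0.01,"ax":0,"ay":0,"az":0}]'
python3 - <<'E'
from h import *
s=sense();print(s['tcp_pos'],s['ee_rot'][:,2].round(4),s['wrist_force'],s['gripper_width'])
c=capture('wrist')[:,:,::-1];cv2.imwrite('pics/w40.png',c)
E
```

```text
time_s: 27.42
tcp_pos: [0.5355, -0.0439, 0.1267]
ee_rot: [[0.099, -0.995, 0.005], [-0.995, -0.099, 0.0], [0.0, -0.005, -1.0]]
wrist_force: [-0.4, -0.3, -0.6]
gripper_width: 0.365
[ 0.53554373 -0.04394917  0.12674706] [ 4.7e-03  5.0e-04 -1.0e+00] [-0.3654693  -0.32939447 -0.60881553] 0.3653011094100749
```

View pics/w40.png

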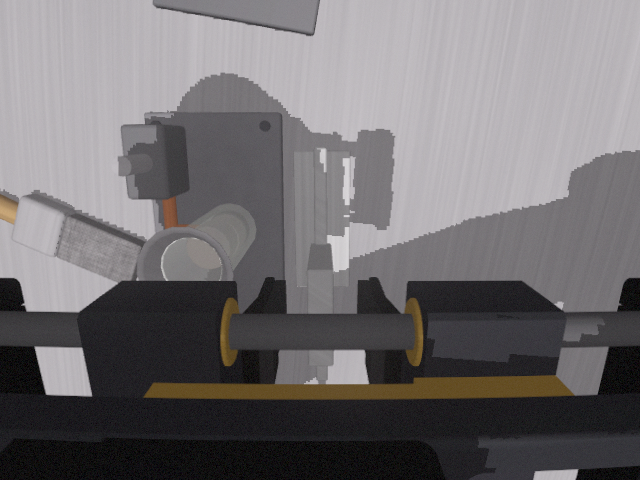

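Released, with clearance on both sides of the tab (pads at u≈275 and 370, tab 308–333). Now retreating straight up.

```bash
python3 -m inch '[{"jaw":80,"x":0,"y":0,"z":0,"ax":0,"ay":0,"az":0},{"jaw":80,"x":0,"y":0,"z":0.5,"ax":0,"ay":0,"az":0},{"jaw":80,"x":0,"y":0,"z":0.9,"ax":0,"ay":0,"az":0},{"jaw":80,"x":0,"y":0,"z":0.9,"ax":0,"ay":0,"az":0},{"jaw":80,"x":-0.9,"y":0,"z":0.5,"ax":0,"ay":0,"az":0},{"jaw":80,"x":-0.9,"y":0,"z":0,"ax":0,"ay":0,"az":0},{"jaw":80,"x":0,"y":0,"z":0,"ax":0,"ay":0,"az":0},{"jaw":80,"x":0,"y":0,"z":0,"ax":0,"ay":0,"az":0}]'
python3 - <<'E'
from h import *
s=sense();print(s['tcp_pos'],s['wrist_force'])
a=capture('side')[:,:,::-1];b=capture('scene')[:,:,::-1]
cv2.imwrite('pics/f41.png',np.hstack([cv2.resize(a[180:330,260:460],None,fx=2,fy=2.7),cv2.resize(b[150:300,160:360],None,fx=2,fy=2.7)]))
cv2.imwrite('pics/z41.png',cv2.resize(cv2.convertScaleAbs(a[205:285,290:370],alpha=1.8,beta=-50),None,fx=7,fy=7,interpolation=cv2.INTER_CUBIC))
cv2.imwrite('pics/y41.png',cv2.resize(cv2.convertScaleAbs(b[170:290,220:340],alpha=1.8,beta=-50),None,fx=5,fy=5,interpolation=cv2.INTER_CUBIC))
cv2.imwrite('pics/w41.png',capture('wrist')[:,:,::-1])
E
```

```text
time_s: 28.48
tcp_pos: [0.4243, -0.0438, 0.2982]
ee_rot: [[0.099, -0.995, 0.003], [-0.995, -0.099, 0.001], [-0.0, -0.004, -1.0]]
wrist_force: [0.8, 0.1, -1.0]
gripper_width: 0.691
[ 0.42428211 -0.04375704  0.29823733] [ 0.76628262  0.05175421 -0.99261237]
```

View pics/f41.png

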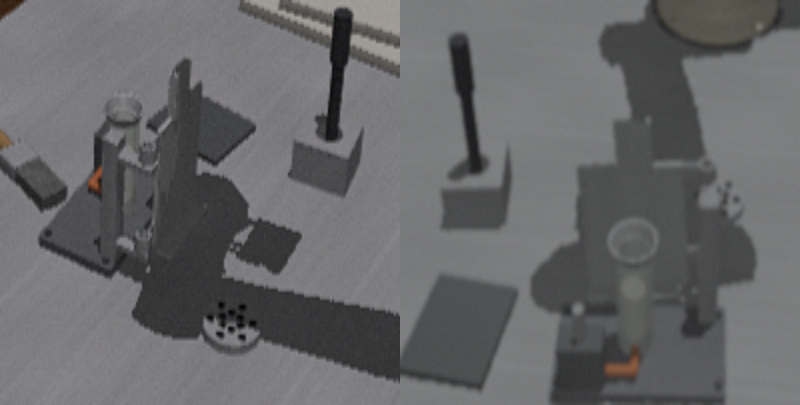

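View pics/z41.png

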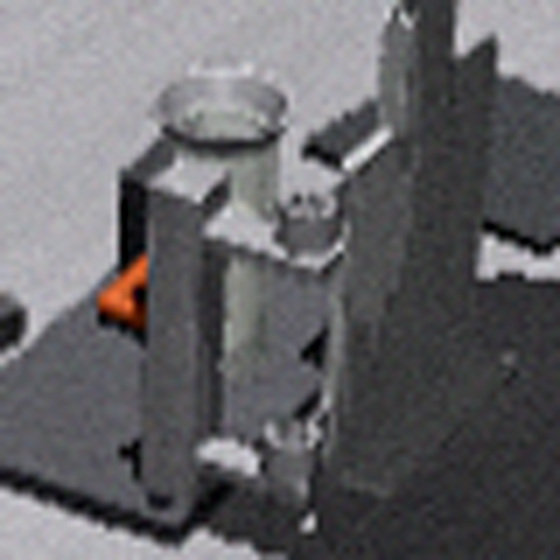

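View pics/y41.png

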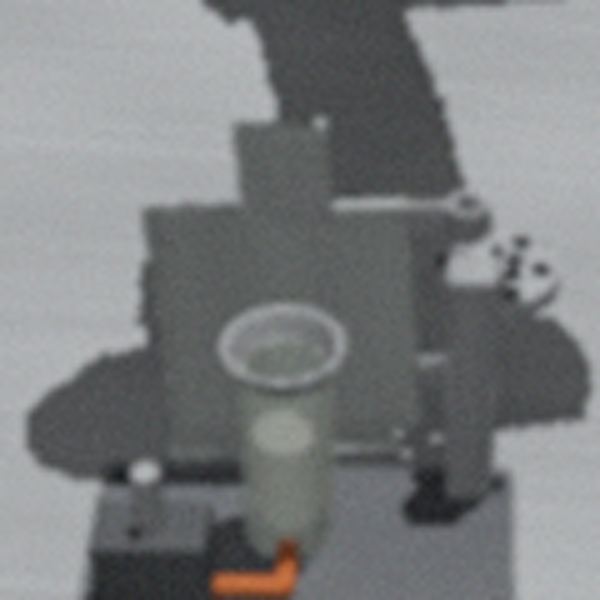

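View pics/w41.png

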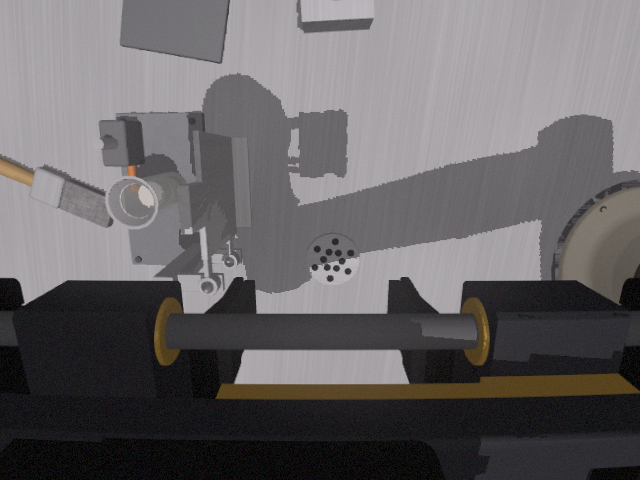

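```bash
python3 - <<'E'
from h import *
p=camera_params('scene')
for z in(.12,.08,.072,.06,.048):print(z,proj(p,[.6105,-.037,z]))
a=cv2.imread('pics/scene0.png')
# bystander check
b=capture('scene')[:,:,::-1]
cv2.imwrite('pics/f42.png',np.hstack([a[280:400,220:440],b[280:400,220:440]])); print(sense()['tcp_pos'],sense()['wrist_force'],sense()['time_s'])
E
```

```text
0.12 [[276.50246342 238.05961324]]
0.08 [[277.19777539 252.27031458]]
0.072 [[277.33226252 255.02376887]]
0.06 [[277.53125363 259.10074008]]
0.048 [[277.72703009 263.11520912]]
[ 0.42459242 -0.04380586  0.29729707] [ 0.30493361  0.48664676 -0.19706186] 28.675
```

View pics/f42.png

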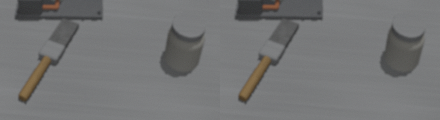

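The spare tablet's top shows at row 256 in the scene view. A stack on the bottom stop (top at z = 0.072) should show at row 255, so it is bottomed. The jar and brush are unmoved, so I'm handing in.

```bash
python3 -c "
from station import *
print(finish_job())"
```

```text
the job is handed in; nothing more can be done
None
```

The doser is refilled and the guard is hung, handed in at about 28.7 s of the 72 s allowed. No verdict was reported.

- **Tablets:** I dropped the spare into the tube and pressed the stack down about 36 mm with the rod. It stopped there and held 14–23 N on the wrist sensor. Afterwards the top of the spare sat at image row 256, against 255 expected for a stack on the bottom stop.
- **Rod:** It is back in its stand, let go and upright in both outside views.
- **Guard:** Both sockets are on their pintles and down on the brackets, with floor contact at the expected height. The guard is closed across the robot's side, and the gripper has let go and backed off.
- **Bystanders:** The jar and brush look unmoved in before-and-after pictures. I saw the mincer plate in the last views but did not compare its position closely.

**What disagreed:**
- The fingertips showed, and behaved, about 25 mm higher than the reported TCP; I allowed for that in every grasp.
- The outside cameras and the wrist camera differed by 2–3 mm in x on the doser, so I lined up the guard by comparing parts within one image.
- The arm drifted roughly 1 mm per row even when told to stay still, and I corrected for it as I went.

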